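# Reset the wrapper press to thin, lock it, and close and rack the jars

## Robot

A 6-joint arm with a two-finger parallel gripper is mounted at the origin on the work surface. World frame = base frame: x ahead of the robot, y to its left, z up, the work surface at z = 0. Lengths are in mm, angles in rad, forces in N, time in s.
With the tool pointing down it reaches from about 350 to 975 mm from the base axis. Payload 4.9 kg.
Tool frame: the origin (TCP) lies between the finger pads; the fingertips stand 25 mm ahead of it and the grasp point (between the pads) lies 6 mm ahead of it; x points along the fingers, y is the direction in which the jaws open and shut, and the axes are right-handed (so a half turn about x gives the same grasp; the last joint's range is limited). The gripper opens to 85 mm and grips with 20 to 120 N. Pads are 22 mm wide; open, the fingers measure 114 mm over their backs; the gripper's body (76 mm by 85 mm) begins 54 mm behind the grasp point. The pads swing forward as they close: fully open they stand 13 mm farther back than shut.
Start: joints at [-1.314, 0.053, 1.613, -0, 1.476, -0.119], TCP at [229.379, -581.366, 230.404] pointing down, gripper open.
Joint ranges: [-3.01, 3.01], [-1.01, 2.22], [0.06, 2.58], [-1.02, 4.17], [0.09, 2.62], [-3.14, 3.14]. Speed limits (rad/s): [2.57, 2.57, 3.14, 3.14, 3.14, 3.14].

## Interface

Orientations are given as a rotation vector (axis times angle).
In Python, from plant import manip gives the robot as it stands.
- The arm moves only by the tool arm_command, never from a script. Its argument "deltas" is a list of rows, each an object of numbers: "claw": the closure in counts, from 0 (fully open) to 255 (shut); "dx", "dy", "dz": the shift along the world's x, y, z in units of 25 mm (1.0 is 25 mm); "twist": the turn about the world's z in units of 5 degrees (1.0 is 5 degrees). In form: [{"claw": .., "dx": .., "dy": .., "dz": .., "twist": ..}, ...]. A call has 1 to 10 rows; each row shifts and turns the commanded pose from where the row before left it; what a row does not reach is not made up. A row lasts 1/10 s, in which the tool goes at most 50 mm and 8.59 degrees, less where a joint would pass 70% of its speed; a pose out of reach is approached as far as the arm can. A call is refused whole if a number of a shift passes 1 or a number of a turn 1, either way. A call with a gripper value outside its range is refused whole. The fingers move at their own pace and stop on an object; the grip force is fixed at half the most. Time passes only in rows, so rows that do not move let the fingers close. It gives the time, the measured TCP pose, the force and the opening at its end, in the units of the state.
- manip.observe(): the state, without advancing time (a new reading comes with each control period).
- manip.snapshot(name): name is "side" or "top"; returns (picture, depth): 480x640x3 uint8, blue, green, red; 480x640 float32, mm along the optical axis (not along the pixel's ray), 0 where there is no reading.
- manip.camera_info(name): a dict with "mtx" (3x3 intrinsics, pixels), "R" (3x3) and "t" (3): a world point X has camera coordinates R X + t. Camera axes: x right, y down, z forward; pixel columns grow to the right and rows downward; lengths in mm; the calibration is good to about 2 mm. A picture is of the moment at which its call begins. camera_info takes no time and is no camera call.
- manip.close_job(): hands the job in, once; it reports no verdict.
Trained networks look in the newest picture that a camera, given by its name, has taken for a name from the list of things; names that differ only in an ending like _2 or _b are one class to them, and where a whole thing is asked for, a point or a joint stands for the part that bears it (a point fixed in the world has none). Each returns a list of dicts, best first, with "confidence" (0 to 1); they miss things now and then, are a little off and sometimes report something else, mostly with a low value. They report only what shows in the picture. A call takes as long as a camera call.
- manip.search_frame(label, camera): "box" ([left, top, right, bottom] as shares, 0 to 1, of the picture: columns of its width, rows of its height, round what is visible of it).
- manip.tip_of(label, camera): "position" ([row, column] as shares, 0 to 1, of the picture: columns of its width, rows of its height: a listed point, or the origin of a listed thing).
The state is a dict: "t": time; "qpos": joint angles; "qd": joint speeds; "joint_efforts": joint torques, N m; "eef_pos": TCP position; "ee_rot": TCP orientation; "wrist_force": force on the tool from outside, world axes, zero at the start; "moment": the same for the moment, N m; "opening": finger opening in mm.
Only numpy, scipy, OpenCV 4.12 (cv2) and the standard library are available. Lean on these libraries where they do the work, as an engineer would, in place of code of your own. Each camera call takes 0.05 s, during which the arm holds its last target.

## Task

Change the wrapper corner over for the next batch: slacken the lock ring of the wrapper press about a sixth of a turn without moving the barrel, turn the barrel until its line points at the long thin mark, then turn the lock ring fully home again so that the barrel ends still on the mark. Some of the jars on the table have loose caps: see that every cap is screwed tight, and stand all the jars upright on the deck of the low rack; the press and the jars may be done in either order. Leave the dish, spoon, rolling pin and mug where they are.

Things in the scene. Friction and masses are not known exactly. Their poses are not given: they have to be found in the camera images.
- press: The wrapper press, bolted down: a grey cast C-frame hand press with two round steel platens, base 250 x 150 mm, and a parked side lever at the back. Its origin is on the table straight under the barrel's upright axis; z up, -x towards the long mark. On top of its head, 122 mm above the table, is a flat round dial 116 mm across; the barrel with its lock ring stands up from the dial's middle.
- thin_mark (a point): Middle of the one long, broad black mark on the press's dial (the thin setting), 45.5 mm out from the barrel's axis, 123 mm above the table. Four short thin marks follow it at 0.35 rad steps, anticlockwise seen from above.
- barrel_grip (a point): Centre of the bare upper part of the press's thickness barrel, on its upright axis: a ribbed steel cylinder 42 mm across (43.5 over its ribs) that rises 31 mm above the lock ring; this point is 18 mm above the ring's top, 181 mm above the table. The barrel's top is 194 mm above the table; a black line on its flat top runs from the middle to the rim.
- barrel_line (a point): Outer end of the black line on the barrel's top, 19 mm from the axis. The barrel is set to thin when this line points at the long mark.
- barrel (a joint): Turn of the thickness barrel in the press, rad: 0 when its line points at the long mark (thin), growing anticlockwise seen from above, stops at -0.35 and 1.75. It is stiff (about 0.4 N m) and stays where it is left. The lock ring rides round with it.
- ring_center (a point): Centre of the knurled lock ring that is threaded on the barrel just above the press's head: 64 mm across its 0.8 mm ribs' roots (about 66 mm over all), 24 mm high, on the barrel's axis, centre 151 mm above the table. It bears on a plain boss 52 mm across, which leaves 16 mm of clear height over the dial under the ring's rim, so fingertips may reach below its edge; the barrel rises 31 mm above its top.
- ring (a joint): Turn of the lock ring on the barrel, rad: 0 fully tight (a hard stop), growing anticlockwise seen from above as it slackens, fully slack at 1.3 (a hard stop). It turns easily (about 0.12 N m); turned on past either stop it drags the barrel round with it.
- rack_deck (a point): Middle of the deck (top of the board) of the low wooden jar rack, 40 mm above the table; x across its depth, y along its length, z up. The board is 130 mm deep and 380 mm long. Along front and back run two round rails, the upper one's top 36 mm above the deck, inner faces 53 mm from the middle; end cheeks rise 50 mm above it, inner faces 178 mm from the middle. Fixed, open above, empty at the start.
- jar1_mid (a point): Centre (half-way up) of a round white jar with a ribbed metal screw cap: jar 62 mm across, 86 mm high over all, about 400 g, heavy-bottomed; the cap is 65 mm across (67 over its ribs) and its side runs from 66 to 86 mm above the jar's foot. z is the jar's axis, up when it stands. All four jars look the same; three or four of them are present.
- jar1_cap (a joint): Turn of this jar's cap on the jar, rad: 0 screwed fully tight (a hard stop), growing anticlockwise seen from above as it loosens, up to 1.3. It turns at about 0.025 N m, and the standing jar does not turn with it until the stop is met.
- jar2_mid (a point): Centre (half-way up) of a round white jar with a ribbed metal screw cap: jar 62 mm across, 86 mm high over all, about 400 g, heavy-bottomed; the cap is 65 mm across (67 over its ribs) and its side runs from 66 to 86 mm above the jar's foot. z is the jar's axis, up when it stands. All four jars look the same; three or four of them are present.
- jar2_cap (a joint): Turn of this jar's cap on the jar, rad: 0 screwed fully tight (a hard stop), growing anticlockwise seen from above as it loosens, up to 1.3. It turns at about 0.025 N m, and the standing jar does not turn with it until the stop is met.
- jar3_mid (a point): Centre (half-way up) of a round white jar with a ribbed metal screw cap: jar 62 mm across, 86 mm high over all, about 400 g, heavy-bottomed; the cap is 65 mm across (67 over its ribs) and its side runs from 66 to 86 mm above the jar's foot. z is the jar's axis, up when it stands. All four jars look the same; three or four of them are present.
- jar3_cap (a joint): Turn of this jar's cap on the jar, rad: 0 screwed fully tight (a hard stop), growing anticlockwise seen from above as it loosens, up to 1.3. It turns at about 0.025 N m, and the standing jar does not turn with it until the stop is met.
- jar4_mid (a point): Centre (half-way up) of a round white jar with a ribbed metal screw cap: jar 62 mm across, 86 mm high over all, about 400 g, heavy-bottomed; the cap is 65 mm across (67 over its ribs) and its side runs from 66 to 86 mm above the jar's foot. z is the jar's axis, up when it stands. All four jars look the same; three or four of them are present.
- jar4_cap (a joint): Turn of this jar's cap on the jar, rad: 0 screwed fully tight (a hard stop), growing anticlockwise seen from above as it loosens, up to 1.3. It turns at about 0.025 N m, and the standing jar does not turn with it until the stop is met.
- dish: Small white sauce dish, 84 mm across, 24 high; origin under its middle. Not part of the job.
- spoon: Steel spoon lying flat, 160 mm long; origin under its middle. Not part of the job.
- pin: Wooden rolling pin, 40 mm thick, 360 mm long, lying; origin under its middle. Not part of the job.
- cup: White mug, 76 mm across, 80 high; origin under its middle. Not part of the job.

How it is judged (in metres and radians):
On the way, in this order (a step that is already met when the one before it is completed fails the run):
1. the lock ring is slackened by at least 0.6 rad while the barrel is still within 5 mm (at its line's outer end) of where it stood at the start (value of joint ring above 0.6 rad and distance of barrel_line from where it was at the start of the episode below 0.005 m), for 0.1 s.
2. with the ring still slack (over 0.4 rad), the barrel's line points at the long mark to 0.12 rad (value of joint ring above 0.4 rad and value of joint barrel between -0.12 and 0.12 rad), for 0.2 s.
3. the lock ring is home (within 0.12 rad) with the barrel still on the mark to 0.12 rad (value of joint each of ring, barrel below 0.12 rad and value of joint barrel above -0.12 rad), for 0.2 s.
At the end, for the whole second after the job is handed in: The barrel's line is on the long mark to 0.12 rad and the lock ring is home to 0.12 rad; every jar present stands upright and at rest on the rack's deck, within 35 mm (depth) and 155 mm (length) of its middle, its cap within 0.12 rad of fully tight (all of step 3 and value of joint each of jar1_cap, jar2_cap, jar3_cap, jar4_cap below 0.12 rad and angle between each of jar1_mid, jar2_mid, jar3_mid, jar4_mid's own z axis and vertical below 0.12 rad and linear speed of each of jar1, jar2, jar3, jar4 below 0.03 m/s and z of jar1_mid in the frame of rack_deck between 0.036 and 0.05 m and x of jar1_mid in the frame of rack_deck between -0.035 and 0.035 m and y of jar1_mid in the frame of rack_deck between -0.155 and 0.155 m and z of jar2_mid in the frame of rack_deck between 0.036 and 0.05 m and x of jar2_mid in the frame of rack_deck between -0.035 and 0.035 m and y of jar2_mid in the frame of rack_deck between -0.155 and 0.155 m and z of jar3_mid in the frame of rack_deck between 0.036 and 0.05 m and x of jar3_mid in the frame of rack_deck between -0.035 and 0.035 m and y of jar3_mid in the frame of rack_deck between -0.155 and 0.155 m and z of jar4_mid in the frame of rack_deck between 0.036 and 0.05 m and x of jar4_mid in the frame of rack_deck between -0.035 and 0.035 m and y of jar4_mid in the frame of rack_deck between -0.155 and 0.155 m); the robot touches nothing.
It fails at once if any of the dish, spoon, rolling pin and mug is pushed more than 6 cm (distance of any of dish, spoon, pin, cup from where it was at the start of the episode above 0.06 m).
Of jar1, jar2, jar3, jar4 only 3 to 4 are there at a start; the rules pass over those that are not, and their reading is None.
At some moment in a run one of jar1, jar2, jar3, jar4 may be knocked a few centimetres aside while the robot is not near it.
Once in a run the grip may slacken for a moment while it holds something.
It also fails if it takes over 208 s, if anything falls off the work surface, if the arm or the gripper's body presses on something with over 40 N, if the wrist force passes 120 N, or if a joint passes its speed limit or range.

## Working session

There is one attempt and no reset: what is moved stays moved. The work goes in short steps, Python scripts to look and compute and a tool call to move; the robot and the scene stay as the last step left them, time stands still between calls to the robot, and variables do not carry over. Pictures are saved under pics/ and viewed, and the job is handed in when it is done.

Besides the shell and the picture viewer there is one more tool, called after ">>>" by a JSON object that holds its "api" and its "payload", one argument or row to a line. arm_command: Moves the arm, as the interface text tells. Its arguments: {"type":"object","properties":{"deltas":{"type":"array"}},"required":["deltas"]}

```bash
ls -la; mkdir -p pics; python3 - <<'E'
from plant import manip
import cv2, numpy as np
print(manip.observe())
for n in("side","top"):
    p,d=manip.snapshot(n); cv2.imwrite(f"pics/{n}0.png",p)
    c=manip.camera_info(n); print(n,c)
    for l in["thin_mark","barrel_line","barrel_grip","ring_center","rack_deck","jar1_mid","dish","spoon","pin","cup"]:
        print(l,[(round(r["confidence"],2),np.round(np.array(r["position"])*[480,640],1).tolist()) for r in manip.tip_of(l,n)])
E
```

```text
total 12
drwxr-xr-x  3 agent agent 4096 Dec  6 13:54 .
drwxr-xr-x 23 root  root  4096 Dec  6 13:54 ..
drwxr-xr-x  2 agent agent 4096 Dec  6 13:54 pics
{'t': 0.0, 'qpos': array([-1.31400394e+00,  5.33802384e-02,  1.61426445e+00,  1.91334976e-05,
        1.47599020e+00, -1.18974642e-01]), 'qd': array([ 0.00124907,  0.00140619,  0.00167026, -0.00046816,  0.00179606,
       -0.00169643]), 'joint_efforts': array([-1.21643821e-03, -3.93693924e+01, -3.70175028e+01, -1.48644267e-04,
        7.16950977e-03, -7.68500740e-06]), 'eef_pos': array([ 229.23070555, -580.79035307,  229.16616684]), 'ee_rot': array([ 2.01667688,  0.3855371 , -2.01692655]), 'wrist_force': array([-0.19830187,  0.12008626, -0.07915221]), 'moment': array([ 0.02695111, -0.02251816,  0.03955526]), 'opening': 85.73798673906886}
side {'mtx': array([[544.87420645,   0.        , 322.87512605],
       [  0.        , 544.87420645, 244.34177467],
       [  0.        ,   0.        ,   1.        ]]), 'R': array([[ 0.97673419, -0.21312477,  0.02383592],
       [-0.08680452, -0.4945389 , -0.86480995],
       [ 0.19610021,  0.84262039, 
[... 629 characters left out ...]
    [-0.99037897, -0.02360884, -0.1363529 ],
       [ 0.13595113,  0.01786726, -0.99055442]]), 't': array([ -16.86904413,  598.14760608, 1067.41500077])}
thin_mark [(0.63, [314.0, 167.2]), (0.35, [292.8, 187.5])]
barrel_line [(0.82, [300.8, 167.5]), (0.26, [258.5, 289.8])]
barrel_grip [(0.69, [294.4, 164.1]), (0.68, [199.8, 396.5]), (0.66, [283.7, 315.6]), (0.53, [304.5, 442.8])]
ring_center [(0.7, [299.2, 164.6]), (0.5, [321.5, 351.8])]
rack_deck [(0.67, [303.7, 442.4])]
jar1_mid [(0.63, [258.0, 286.4]), (0.31, [200.4, 396.0])]
dish [(0.8, [214.1, 315.8]), (0.47, [307.3, 440.9])]
spoon [(0.58, [283.1, 315.9])]
pin [(0.66, [190.9, 228.0]), (0.64, [279.8, 313.8])]
cup [(0.89, [200.5, 393.7])]
```

View pics/top0.png

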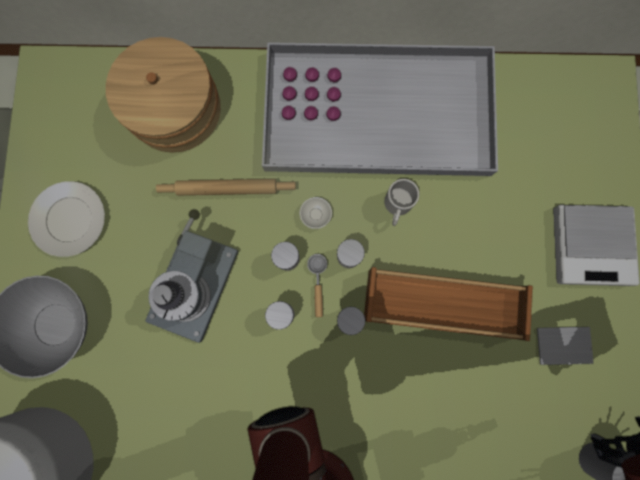

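View pics/side0.png

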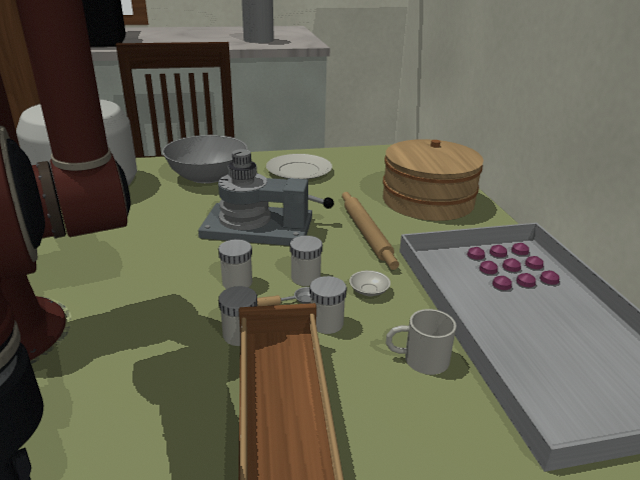

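The top view shows four upright jars, with caps near (285,255), (350,252), (279,315) and (351,320). The rack runs from about (370,270) to (530,335), and the press dial is near (170,297). Next I'll zoom in and measure.

```bash
cat > h.py <<'E'
from plant import manip
import cv2, numpy as np
from scipy.spatial.transform import Rotation as Ro
C={n:manip.camera_info(n) for n in("side","top")}
def snap(n,name=None):
    p,d=manip.snapshot(n)
    if name: cv2.imwrite(f"pics/{name}.png",p)
    return p,d
def atz(n,u,v,z):
    c=C[n]; r=c["R"].T@np.linalg.inv(c["mtx"])@[u,v,1]; o=-c["R"].T@c["t"]
    return o+r*(z-o[2])/r[2]
def atd(n,u,v,d):
    c=C[n]; return c["R"].T@(np.linalg.inv(c["mtx"])@[u,v,1]*d-c["t"])
def proj(n,X):
    c=C[n]; q=c["mtx"]@(c["R"]@np.array(X,float)+c["t"]); return q[:2]/q[2]
def cloud(n,d):
    c=C[n]; v,u=np.mgrid[0:480,0:640]; K=c["mtx"]
    q=np.stack([(u-K[0,2])/K[0,0]*d,(v-K[1,2])/K[1,1]*d,d],-1)
    return (q-c["t"])@c["R"]
def crop(p,u0,v0,u1,v1,name,maxw=800,maxh=600):
    s=int(min(maxw/(u1-u0),maxh/(v1-v0))); cv2.imwrite(f"pics/{name}.png",cv2.resize(p[v0:v1,u0:u1],None,fx=s,fy=s,interpolation=cv2.INTER_CUBIC))
def st():
    s=manip.observe(); R=Ro.from_rotvec(s["ee_rot"]).as_matrix()
    print("t",round(s["t"],2),"eef",s["eef_pos"].round(1),"q",s["qpos"].round(3),"op",round(s["opening"],1),"F",s["wrist_force"].round(1),"M",s["moment"].round(2),"yax deg",round(np.degrees(np.arctan2(R[1,1],R[0,1])),1))
E
python3 - <<'E'
from h import *
p,d=snap("top"); crop(p,120,230,240,350,"pz"); crop(p,250,220,400,340,"jz"); crop(p,360,260,540,345,"rz")
P=cloud("top",d)
# caps: z ~ 86, region
m=(P[...,2]>78)&(P[...,2]<94)&(d>0)
m[:, :250]=0; m[:,380:]=0; m[:225]=0;m[345:]=0
n,l,s,c=cv2.connectedComponentsWithStats(m.astype(np.uint8))
for i in range(1,n):
    if s[i,4]>60:
        q=P[l==i]; (x,y),r=cv2.minEnclosingCircle(q[:,:2].astype(np.float32)); print("cap",c[i],s[i,4],q.mean(0).round(1),x,y,r)
m=(P[...,2]>110)&(P[...,2]<128)&(d>0); m[:,220:]=0;m[:240]=0;m[340:]=0;m[:,:140]=0
q=P[m]; print("dial z",np.median(q[:,2]),cv2.minEnclosingCircle(q[:,:2].astype(np.float32)))
m2=(P[...,2]>185)&(P[...,2]<203)&(d>0); m2[:,220:]=0;m2[:240]=0;m2[340:]=0;m2[:,:140]=0
q=P[m2]; print("btop",len(q),q.mean(0),cv2.minEnclosingCircle(q[:,:2].astype(np.float32)))
m2=(P[...,2]>158)&(P[...,2]<168)&(d>0); m2[:,220:]=0;m2[:240]=0;m2[340:]=0;m2[:,:140]=0
q=P[m2]; print("rtop",len(q),q.mean(0),cv2.minEnclosingCircle(q[:,:2].astype(np.float32)))
m=(P[...,2]>30)&(P[...,2]<47)&(d>0); m[:,:360]=0;m[:,540:]=0;m[:260]=0;m[345:]=0
q=P[m][:,:2].astype(np.float32); print("deck",len(q),P[m][:,2].mean(),cv2.minAreaRect(q))
m=(P[...,2]>80)&(P[...,2]<96)&(d>0); m[:,:360]=0;m[:,540:]=0;m[:260]=0;m[345:]=0
q=P[m]; print("cheeks",len(q),cv2.minAreaRect(q[:,:2].astype(np.float32)))
for l,z in(("thin_mark",123),("barrel_line",194),("barrel_grip",181),("ring_center",151)):
    for r in manip.tip_of(l,"top")[:1]:
        v,u=np.array(r["position"])*[480,640]; print(l,atz("top",u,v,z).round(1))
E
```

```text
cap [350.54329372 252.15619694] 589 [578.6 -78.2  87.6] 579.0516357421875 -77.80403900146484 33.41365432739258
cap [284.87671233 254.73458904] 584 [568.6  78.6  87.6] 569.0056762695312 78.72531127929688 33.28872299194336
cap [357.36080178 311.80846325] 898 [438.1 -96.5  88.3] 467.38861083984375 -101.47342681884766 85.7100601196289
cap [279.16447368 314.53289474] 608 [426.9  86.9  87.5] 426.882568359375 87.31287384033203 33.328704833984375
dial z 123.95489005849304 ((505.9935302734375, 301.6976623535156), 104.77339172363281)
btop 336 [465.5624097  325.75532516 195.08182696] ((465.91058349609375, 327.18328857421875), 21.685909271240234)
rtop 309 [464.98706579 317.04378424 164.26069731] ((466.22393798828125, 327.6504211425781), 33.52499771118164)
deck 6629 41.47844127547954 ((465.2224426269531, -306.7237548828125), (369.7356872558594, 130.18069458007812), 84.73704528808594)
cheeks 813 ((471.5320129394531, -301.10064697265625), (406.03594970703125, 164.00230407714844), 88.08224487304688)
thin_mark [420.2 338.4 123. ]
barrel_line [450.5 319.8 194. ]
barrel_grip [468.  328.9 181. ]
ring_center [462.1 335.9 151. ]
```

View pics/pz.png

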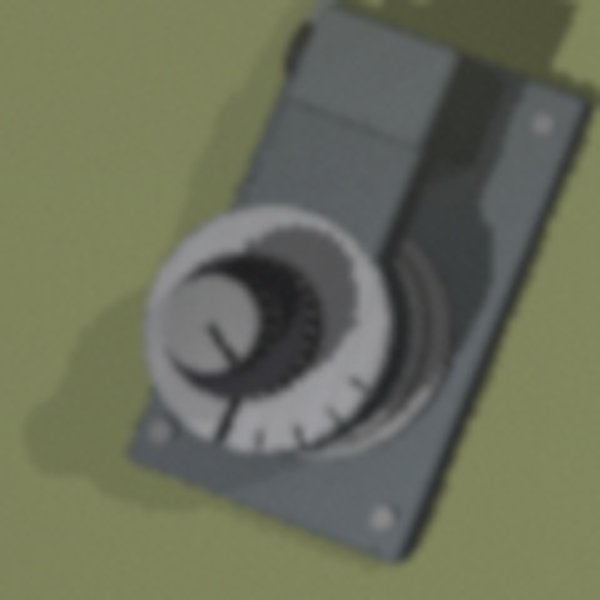

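View pics/jz.png

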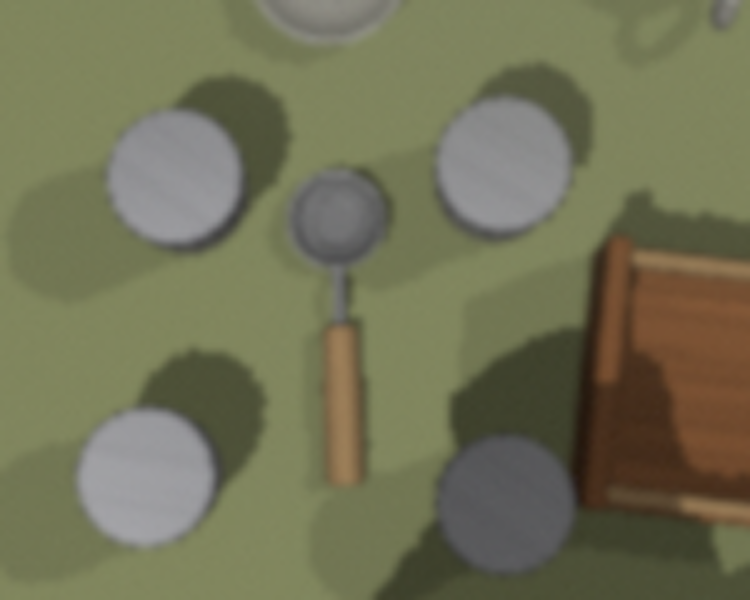

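View pics/rz.png

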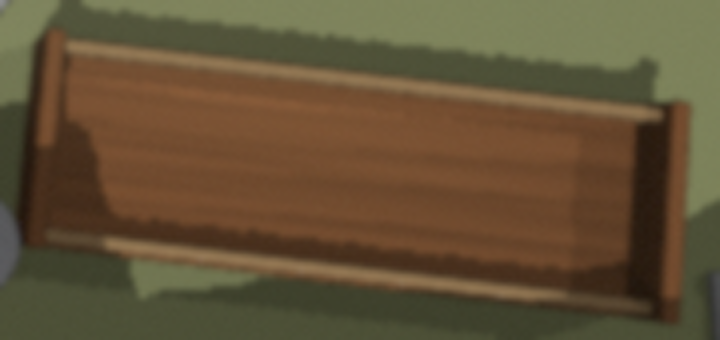

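```bash
python3 - <<'E'
from h import *
st()
ax=np.array([466,327.4])
a=lambda u,v,z: atz("top",120+u/5,230+v/5,z)[:2]
for nm,(u,v),z in(("line mid",(213,327),194),("line end",(237,360),194),("mark in",(240,400),123),("mark out",(222,442),123)):
    q=a(u,v,z); print(nm,q.round(1),np.degrees(np.arctan2(*(q-ax)[::-1])).round(1),np.linalg.norm(q-ax).round(1))
l=a(237,360,194)-a(213,327,194);print("line dir",np.degrees(np.arctan2(l[1],l[0])))
l=a(222,442,123)-a(240,400,123);print("mark dir",np.degrees(np.arctan2(l[1],l[0])))
p,d=snap("top");P=cloud("top",d)
print("proj axis194",proj("top",[466,327.4,194]),"163",proj("top",[466,327.4,163]),"123",proj("top",[466,327.4,123]))
m=(P[...,2]>80)&(d>0);m[:,250:]=0;m[:225]=0;m[350:]=0;m[:,:140]=0
for z0,z1 in((80,115),(115,130),(130,160)):
    k=m&(P[...,2]>z0)&(P[...,2]<z1); q=P[k]; print(z0,len(q),q.min(0),q.max(0))
# dial circle fit with colour
k=m&(P[...,2]>119)&(P[...,2]<129)&(p.min(-1)>120); q=P[k][:,:2].astype(np.float32);print(len(q),cv2.minEnclosingCircle(q))
# jar 4
k=(P[...,2]>84)&(P[...,2]<91.5)&(d>0); k[:,:325]=0;k[:,366]=0;k[:295]=0;k[345:]=0;k[:,368:]=0
q=P[k];print("jar4",len(q),q.mean(0),cv2.minEnclosingCircle(q[:,:2].astype(np.float32)))
print(atz("top",250+507/5,220+503/5,86))
E
```

```text
t 1.35 eef [ 229.4 -581.3  230.4] q [-1.314  0.053  1.613  0.     1.476 -0.119] op 85.2 F [-0.2 -0.2  0.4] M [ 0.05 -0.04 -0.  ] yax deg -68.5
line mid [462.8 326.3] -160.5 3.4
line end [449.1 315. ] -143.6 21.0
mark in [431.2 337.6] 163.7 36.3
mark out [412.1 344.4] 162.5 56.6
line dir -140.4360468487029
mark dir 160.2537493065678
proj axis194 [162.18353002 293.88297274] 163 [167.33022787 294.28969646] 123 [173.51088038 294.77812962]
80 274 [408.68785317 246.13200599  80.14108231] [616.65861412 340.85951411 114.88087711]
115 2477 [408.70582571 246.85721196 115.0037877 ] [617.22973436 385.13833122 129.94160672]
130 103 [433.95843685 263.07586702 130.00078133] [606.44449622 354.43038998 159.91185067]
744 ((465.0318908691406, 329.50396728515625), 56.34077072143555)
jar4 590 [418.98581736 -82.40453626  87.54086644] ((421.08984375, -88.00364685058594), 39.45502853393555)
[417.23813619 -82.95682857  86.        ]
```

>>> {"api": "arm_command", "payload": {
  "deltas": [
    {"claw": 0, "dx": 0.5, "dy": 0.9, "dz": 0.2, "twist": 0.4},
    {"claw": 0, "dx": 0.5, "dy": 0.9, "dz": 0.2, "twist": 0.4},
    {"claw": 0, "dx": 0.5, "dy": 0.9, "dz": 0.2, "twist": 0.4},
    {"claw": 0, "dx": 0.5, "dy": 0.9, "dz": 0.2, "twist": 0.4},
    {"claw": 0, "dx": 0.5, "dy": 0.9, "dz": 0.2, "twist": 0.4},
    {"claw": 0, "dx": 0.5, "dy": 0.9, "dz": 0.2, "twist": 0.4},
    {"claw": 0, "dx": 0.5, "dy": 0.9, "dz": 0.2, "twist": 0.4},
    {"claw": 0, "dx": 0.5, "dy": 0.9, "dz": 0.2, "twist": 0.4},
    {"claw": 0, "dx": 0.5, "dy": 0.9, "dz": 0.2, "twist": 0.4},
    {"claw": 0, "dx": 0.5, "dy": 0.9, "dz": 0.2, "twist": 0.4}
  ]
}}

```text
t: 2.4
eef_pos: [354.8, -355.4, 280.7]
ee_rot: [1.799, 0.683, -1.798]
wrist_force: [1.0, -0.4, 0.1]
opening: 85.7
```

>>> {"api": "arm_command", "payload": {
  "deltas": [
    {"claw": 0, "dx": 0.4, "dy": 0.9, "dz": 0, "twist": 0.4},
    {"claw": 0, "dx": 0.4, "dy": 0.9, "dz": 0, "twist": 0.4},
    {"claw": 0, "dx": 0.4, "dy": 0.9, "dz": 0, "twist": 0.4},
    {"claw": 0, "dx": 0.4, "dy": 0.9, "dz": 0, "twist": 0.4},
    {"claw": 0, "dx": 0.4, "dy": 0.9, "dz": 0, "twist": 0.4},
    {"claw": 0, "dx": 0.4, "dy": 0.9, "dz": 0, "twist": 0.4},
    {"claw": 0, "dx": 0.4, "dy": 0.9, "dz": 0, "twist": 0.4},
    {"claw": 0, "dx": 0.4, "dy": 0.9, "dz": 0, "twist": 0.4},
    {"claw": 0, "dx": 0.4, "dy": 0.9, "dz": 0, "twist": 0.4},
    {"claw": 0, "dx": 0.4, "dy": 0.9, "dz": 0, "twist": 0.4}
  ]
}}

```text
t: 3.4
eef_pos: [454.7, -130.4, 280.6]
ee_rot: [1.564, 0.932, -1.564]
wrist_force: [0.7, -1.2, 0.1]
opening: 85.4
```

>>> {"api": "arm_command", "payload": {
  "deltas": [
    {"claw": 0, "dx": 0, "dy": 0.9, "dz": 0, "twist": 0.4},
    {"claw": 0, "dx": 0, "dy": 0.9, "dz": 0, "twist": 0.4},
    {"claw": 0, "dx": 0, "dy": 0.9, "dz": 0, "twist": 0.4},
    {"claw": 0, "dx": 0, "dy": 0.9, "dz": 0, "twist": 0.4},
    {"claw": 0, "dx": 0, "dy": 0.9, "dz": 0, "twist": 0.4},
    {"claw": 0, "dx": 0, "dy": 0.9, "dz": 0, "twist": 0.4},
    {"claw": 0, "dx": 0, "dy": 0.9, "dz": 0, "twist": 0.4},
    {"claw": 0, "dx": 0, "dy": 0.9, "dz": 0, "twist": 0.4},
    {"claw": 0, "dx": 0, "dy": 0.9, "dz": 0, "twist": 0.4},
    {"claw": 0, "dx": 0, "dy": 0.9, "dz": 0, "twist": 0.4}
  ]
}}

```text
t: 4.4
eef_pos: [454.3, 94.6, 280.6]
ee_rot: [1.316, 1.136, -1.316]
wrist_force: [0.4, -0.9, -0.5]
opening: 85.4
```

>>> {"api": "arm_command", "payload": {
  "deltas": [
    {"claw": 0, "dx": 0, "dy": 0.9, "dz": 0, "twist": 0.4},
    {"claw": 0, "dx": 0, "dy": 0.9, "dz": 0, "twist": 0.4},
    {"claw": 0, "dx": 0, "dy": 0.9, "dz": 0, "twist": 0.4},
    {"claw": 0, "dx": 0, "dy": 0.9, "dz": 0, "twist": 0.4},
    {"claw": 0, "dx": 0, "dy": 0.9, "dz": 0, "twist": 0.4},
    {"claw": 0, "dx": 0, "dy": 0.9, "dz": 0, "twist": 0.4},
    {"claw": 0, "dx": 0, "dy": 0, "dz": 0, "twist": 0}
  ]
}}

```text
t: 5.1
eef_pos: [454.0, 230.4, 280.4]
ee_rot: [1.162, 1.24, -1.161]
wrist_force: [0.7, 0.0, 0.1]
opening: 85.7
```

```bash
python3 -c "
from h import *
st()"
```

```text
t 5.1 eef [454.  230.4 280.4] q [ 3.230e-01 -2.540e-01  1.815e+00  1.000e-03  1.580e+00  2.580e-01] op 85.7 F [0.7 0.  0.1] M [-0.02 -0.02  0.05] yax deg 3.7
```

>>> {"api": "arm_command", "payload": {
  "deltas": [
    {"claw": 0, "dx": 0.1, "dy": 0.8, "dz": 0, "twist": 0},
    {"claw": 0, "dx": 0.1, "dy": 0.8, "dz": 0, "twist": 0},
    {"claw": 0, "dx": 0.1, "dy": 0.8, "dz": 0, "twist": 0},
    {"claw": 0, "dx": 0.1, "dy": 0.8, "dz": 0, "twist": 0},
    {"claw": 0, "dx": 0.06, "dy": 0.7, "dz": 0, "twist": 0},
    {"claw": 0, "dx": 0, "dy": 0, "dz": -0.6, "twist": 0},
    {"claw": 0, "dx": 0, "dy": 0, "dz": -0.6, "twist": 0},
    {"claw": 0, "dx": 0, "dy": 0, "dz": -0.6, "twist": 0},
    {"claw": 0, "dx": 0, "dy": 0, "dz": -0.6, "twist": 0}
  ]
}}

```text
t: 6.0
eef_pos: [465.4, 325.1, 218.1]
ee_rot: [1.163, 1.238, -1.166]
wrist_force: [-0.3, 0.3, -1.2]
opening: 85.5
```

```bash
python3 -c "
from h import *
st()
p,d=snap('side');crop(p,170,100,370,250,'s1')
p,d=snap('top');crop(p,100,220,250,340,'t1')"
```

```text
t 6.0 eef [465.4 325.1 218.1] q [ 0.479 -0.074  1.759 -0.     1.458  0.418] op 85.5 F [-0.3  0.3 -1.2] M [ 0.02 -0.04 -0.02] yax deg 3.5
```

View pics/s1.png

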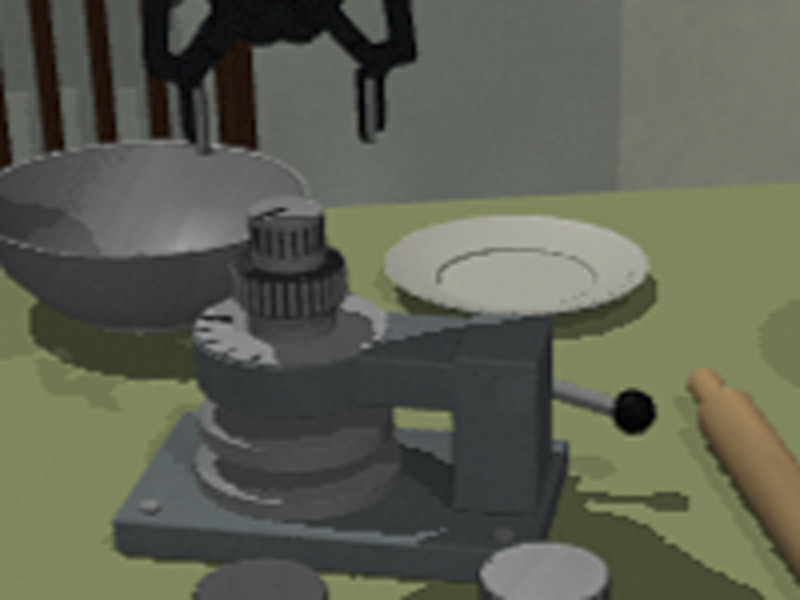

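View pics/t1.png

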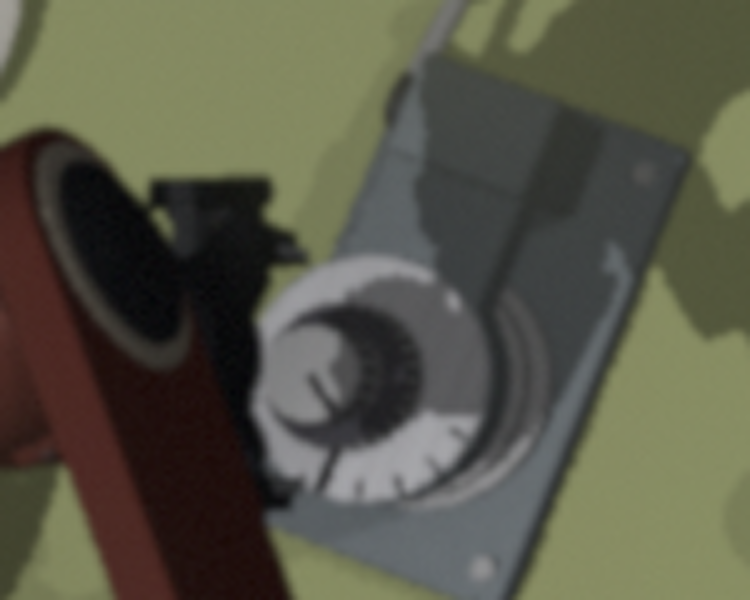

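```bash
python3 -c "
from h import *
p,d=snap('side');P=cloud('side',d)
for u,v in ((217,134),(221,136),(261,133),(263,134),(240,155),(221,128),(262,128)):
    print(u,v,P[v,u].round(1))
st()
R=Ro.from_rotvec(manip.observe()['ee_rot']).as_matrix();print(R.round(3))
t=np.array([465.4,325.1,218.1])
for dz in (25,6,0): print(dz,proj('side',t-[0,0,dz]), [proj('side',t+R[:,1]*s*42-[0,0,dz]) for s in(1,-1)])
"
```

```text
217 134 [412.2 313.8 242.9]
221 136 [420.6 314.9 237.6]
261 133 [508.7 314.  240.5]
263 134 [ 654.5 1598.9 -199.6]
240 155 [458.9 302.8 195.8]
221 128 [ 463.2 1593.4 -160.1]
262 128 [511.8 318.4 250.4]
t 6.15 eef [465.  325.2 218.1] q [ 0.479 -0.074  1.759 -0.     1.46   0.418] op 85.3 F [0.  0.2 0.4] M [ 0.   -0.05  0.02] yax deg 3.5
[[-0.003  0.998  0.061]
 [-0.002  0.061 -0.998]
 [-1.    -0.003  0.002]]
25 [242.10032963 152.46060685] [array([260.38924179, 151.1453087 ]), array([223.5003268 , 153.79827796])]
6 [241.67506969 144.46805043] [array([260.10809271, 143.20999841]), array([222.92605421, 145.74766891])]
0 [241.53940445 141.9182875 ] [array([260.01840899, 140.67871434]), array([222.74283545, 143.17916292])]
```

```bash
python3 -c "
from h import *
st()
for n in('side','top'):
    p,d=snap(n);P=cloud(n,d)
    if n=='side': crop(p,200,60,300,170,'s2')
    m=(d>0)&(P[...,0]>395)&(P[...,0]<540)&(P[...,1]>270)&(P[...,1]<385)&(P[...,2]>198)&(P[...,2]<420)
    q=P[m];print(n,len(q));
    for z in range(198,320,6):
        k=q[(q[:,2]>=z)&(q[:,2]<z+6)]
        if len(k):print(z,len(k),k.min(0).round(0),k.max(0).round(0))
"
```

```text
t 6.15 eef [465.  325.2 218.1] q [ 0.479 -0.074  1.759 -0.     1.46   0.418] op 85.3 F [0.  0.2 0.4] M [ 0.   -0.05  0.02] yax deg 3.5
side 3013
228 4 [414. 313. 232.] [506. 328. 234.]
234 20 [414. 310. 234.] [517. 334. 240.]
240 35 [408. 306. 240.] [519. 331. 246.]
246 38 [408. 309. 246.] [519. 328. 252.]
252 37 [407. 309. 252.] [519. 329. 258.]
258 35 [407. 307. 258.] [519. 338. 264.]
264 44 [408. 307. 264.] [520. 339. 270.]
270 31 [404. 307. 270.] [526. 332. 276.]
276 80 [396. 305. 276.] [537. 327. 282.]
282 101 [396. 306. 282.] [538. 340. 288.]
288 95 [396. 305. 288.] [538. 342. 294.]
294 135 [395. 305. 294.] [536. 338. 300.]
300 144 [395. 302. 300.] [535. 342. 306.]
306 113 [396. 304. 306.] [535. 331. 312.]
312 121 [396. 303. 312.] [533. 328. 318.]
318 178 [395. 300. 318.] [534. 331. 324.]
top 947
198 24 [449. 313. 198.] [485. 343. 201.]
240 12 [415. 312. 241.] [522. 323. 246.]
246 14 [413. 312. 247.] [523. 322. 251.]
252 16 [413. 311. 252.] [522. 328. 257.]
258 12 [413. 312. 258.] [524. 323. 262.]
264 10 [419. 311. 264.] [515. 319. 269.]
270 9 [419. 312. 270.] [517. 319. 274.]
276 21 [414. 309. 277.] [534. 323. 282.]
282 68 [412. 310. 282.] [539. 341. 288.]
288 53 [418. 310. 288.] [539. 340. 294.]
294 40 [426. 306. 295.] [540. 331. 300.]
300 59 [428. 306. 300.] [539. 325. 306.]
306 39 [431. 306. 306.] [538. 319. 312.]
312 29 [435. 306. 312.] [537. 319. 318.]
318 21 [441. 305. 318.] [536. 325. 324.]
```

View pics/s2.png

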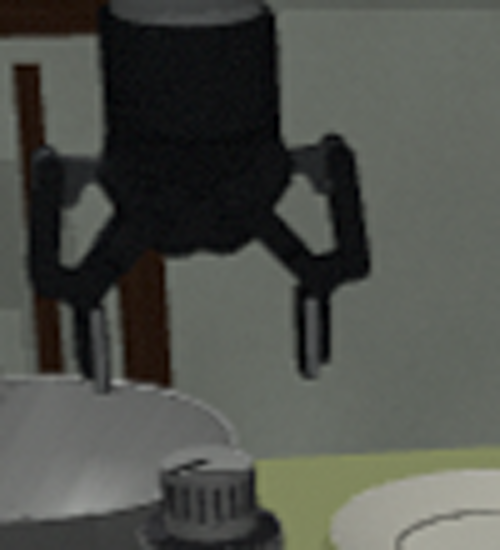

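>>> {"api": "arm_command", "payload": {
  "deltas": [
    {"claw": 255, "dx": 0, "dy": 0, "dz": 0, "twist": 0},
    {"claw": 255, "dx": 0, "dy": 0, "dz": 0, "twist": 0},
    {"claw": 255, "dx": 0, "dy": 0, "dz": 0, "twist": 0},
    {"claw": 255, "dx": 0, "dy": 0, "dz": 0, "twist": 0},
    {"claw": 255, "dx": 0, "dy": 0, "dz": 0, "twist": 0},
    {"claw": 255, "dx": 0, "dy": 0, "dz": 0, "twist": 0},
    {"claw": 255, "dx": 0, "dy": 0, "dz": 0, "twist": 0}
  ]
}}

```text
t: 6.95
eef_pos: [465.8, 326.2, 220.4]
ee_rot: [1.164, 1.238, -1.164]
wrist_force: [0.5, -0.2, 0.5]
opening: 0.0
```

```bash
python3 -c "
from h import *
st()
for n in('side',):
    p,d=snap(n);P=cloud(n,d)
    if n=='side': crop(p,200,60,300,170,'s3')
    m=(d>0)&(P[...,0]>395)&(P[...,0]<540)&(P[...,1]>270)&(P[...,1]<385)&(P[...,2]>198)&(P[...,2]<420)
    q=P[m];print(n,len(q));
    for z in range(198,270,6):
        k=q[(q[:,2]>=z)&(q[:,2]<z+6)]
        if len(k):print(z,len(k),k.min(0).round(0),k.max(0).round(0))
"
```

```text
t 6.95 eef [465.8 326.2 220.4] q [ 0.48  -0.075  1.756  0.     1.46   0.418] op 0.0 F [ 0.5 -0.2  0.5] M [ 0.   -0.02 -0.03] yax deg 3.5
side 2930
216 1 [458. 328. 222.] [458. 328. 222.]
222 16 [458. 313. 223.] [471. 322. 228.]
228 26 [453. 310. 228.] [478. 323. 234.]
234 40 [450. 312. 234.] [478. 332. 240.]
240 31 [450. 311. 240.] [478. 332. 246.]
246 35 [451. 312. 246.] [477. 332. 252.]
252 32 [451. 313. 252.] [477. 324. 258.]
258 35 [448. 311. 258.] [479. 335. 264.]
264 67 [435. 306. 264.] [494. 337. 270.]
```

View pics/s3.png

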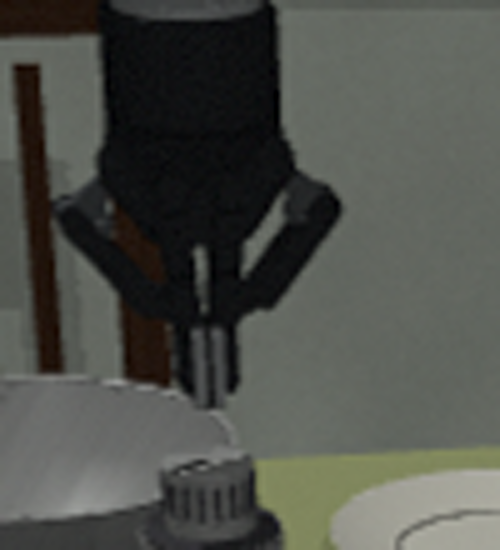

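>>> {"api": "arm_command", "payload": {
  "deltas": [
    {"claw": 0, "dx": 0, "dy": 0.06, "dz": 0, "twist": 0},
    {"claw": 0, "dx": 0, "dy": 0, "dz": 0, "twist": 0},
    {"claw": 0, "dx": 0, "dy": 0, "dz": 0, "twist": 0},
    {"claw": 0, "dx": 0, "dy": 0, "dz": 0, "twist": 0},
    {"claw": 0, "dx": 0, "dy": 0, "dz": 0, "twist": 0},
    {"claw": 0, "dx": 0, "dy": 0, "dz": -0.6, "twist": 0},
    {"claw": 0, "dx": 0, "dy": 0, "dz": -0.6, "twist": 0},
    {"claw": 0, "dx": 0, "dy": 0, "dz": -0.6, "twist": 0},
    {"claw": 0, "dx": 0, "dy": 0, "dz": -0.4, "twist": 0},
    {"claw": 0, "dx": 0, "dy": 0, "dz": 0, "twist": 0}
  ]
}}

```text
t: 8.0
eef_pos: [464.3, 326.8, 162.1]
ee_rot: [1.16, 1.24, -1.168]
wrist_force: [-0.3, -0.9, 0.5]
opening: 85.4
```

```bash
python3 -c "
from h import *
st()
p,d=snap('side');crop(p,180,90,300,190,'s4')
p,d=snap('top');crop(p,100,220,250,340,'t4')
"
```

```text
t 8.0 eef [464.3 326.8 162.1] q [ 0.482 -0.028  1.81   0.     1.364  0.421] op 85.4 F [-0.3 -0.9  0.5] M [0.08 0.01 0.05] yax deg 3.5
```

View pics/s4.png

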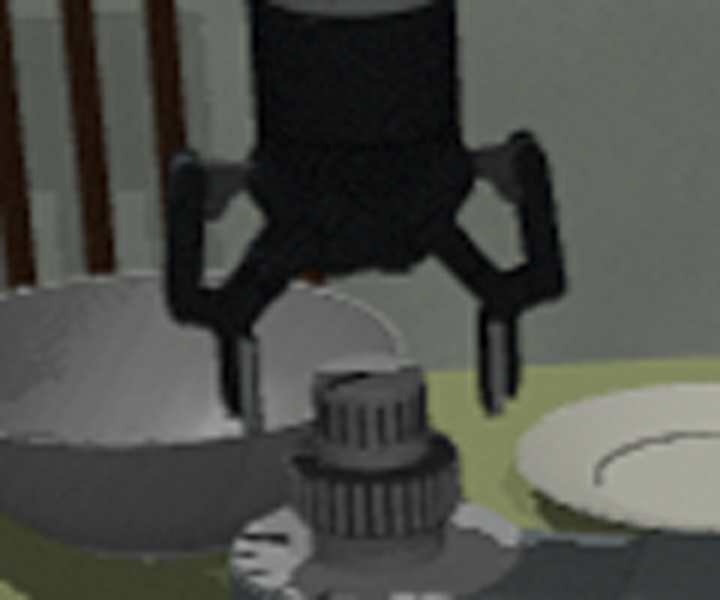

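View pics/t4.png

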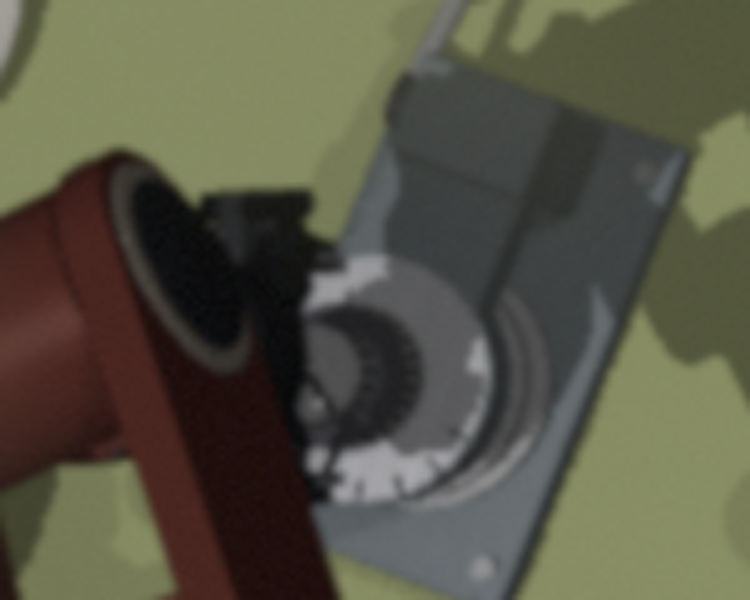

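>>> {"api": "arm_command", "payload": {
  "deltas": [
    {"claw": 0, "dx": 0, "dy": 0, "dz": -0.3, "twist": 0},
    {"claw": 0, "dx": 0, "dy": 0, "dz": -0.3, "twist": 0},
    {"claw": 0, "dx": 0, "dy": 0, "dz": -0.3, "twist": 0},
    {"claw": 0, "dx": 0, "dy": 0, "dz": -0.3, "twist": 0},
    {"claw": 0, "dx": 0, "dy": 0, "dz": -0.25, "twist": 0},
    {"claw": 0, "dx": 0, "dy": 0, "dz": 0, "twist": 0},
    {"claw": 0, "dx": 0, "dy": 0, "dz": 0, "twist": 0}
  ]
}}

```text
t: 8.8
eef_pos: [465.8, 327.6, 128.9]
ee_rot: [1.163, 1.238, -1.164]
wrist_force: [-0.2, -0.0, 0.2]
opening: 85.2
```

```bash
python3 -c "
from h import *
st()
p,d=snap('side');crop(p,180,90,300,190,'s5')
"
```

```text
t 8.8 eef [465.8 327.6 128.9] q [0.482 0.006 1.835 0.    1.301 0.421] op 85.2 F [-0.2 -0.   0.2] M [0.02 0.01 0.02] yax deg 3.5
```

View pics/s5.png

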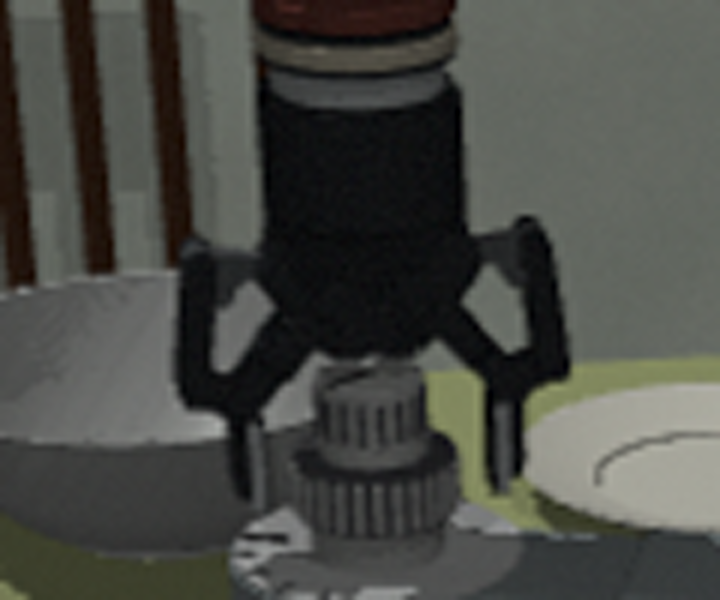

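>>> {"api": "arm_command", "payload": {
  "deltas": [
    {"claw": 255, "dx": 0, "dy": 0, "dz": -0.08, "twist": 0},
    {"claw": 255, "dx": 0, "dy": 0, "dz": 0, "twist": 0},
    {"claw": 255, "dx": 0, "dy": 0, "dz": 0, "twist": 0},
    {"claw": 255, "dx": 0, "dy": 0, "dz": 0, "twist": 0},
    {"claw": 255, "dx": 0, "dy": 0, "dz": 0, "twist": 0}
  ]
}}

```text
t: 9.35
eef_pos: [464.1, 327.7, 127.8]
ee_rot: [1.161, 1.241, -1.167]
wrist_force: [-7.5, -2.0, 7.1]
opening: 62.7
```

```bash
python3 -c "
from h import *
st()
p,d=snap('side');crop(p,180,90,300,190,'s6')
"
```

```text
t 9.35 eef [464.1 327.7 127.8] q [0.483 0.006 1.837 0.002 1.303 0.421] op 62.7 F [-7.5 -2.   7.1] M [-0.22  1.36 -0.11] yax deg 3.5
```

View pics/s6.png

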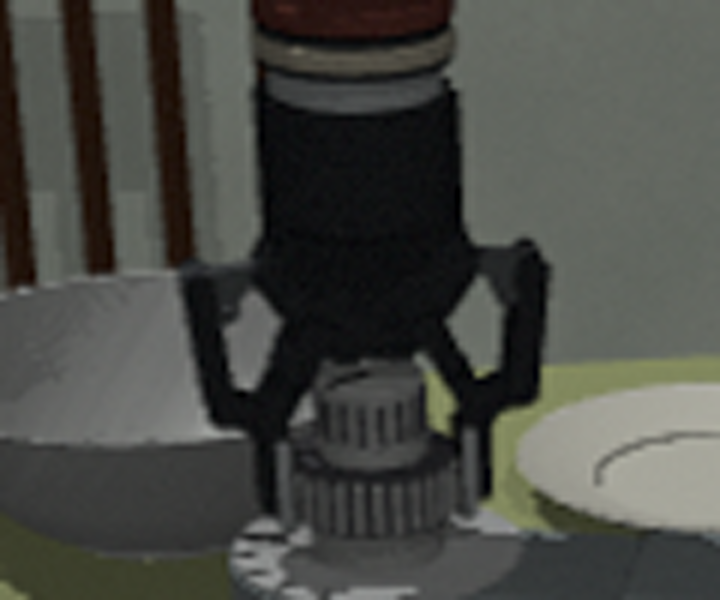

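>>> {"api": "arm_command", "payload": {
  "deltas": [
    {"claw": 255, "dx": 0, "dy": 0, "dz": 0, "twist": 0.5},
    {"claw": 255, "dx": 0, "dy": 0, "dz": 0, "twist": 0.5},
    {"claw": 255, "dx": 0, "dy": 0, "dz": 0, "twist": 0.5},
    {"claw": 255, "dx": 0, "dy": 0, "dz": 0, "twist": 0.5}
  ]
}}

```text
t: 9.8
eef_pos: [464.1, 327.7, 127.9]
ee_rot: [1.03, 1.316, -1.035]
wrist_force: [-7.2, -1.4, 6.5]
opening: 62.8
```

```bash
python3 -c "
from h import *
st()
p,d=snap('side');crop(p,180,90,300,190,'s7')
p,d=snap('top');crop(p,100,220,250,340,'t7')
"
```

```text
t 9.8 eef [464.1 327.7 127.9] q [0.483 0.006 1.837 0.002 1.303 0.245] op 62.8 F [-7.2 -1.4  6.5] M [-0.25  1.43 -0.16] yax deg 13.6
```

View pics/s7.png

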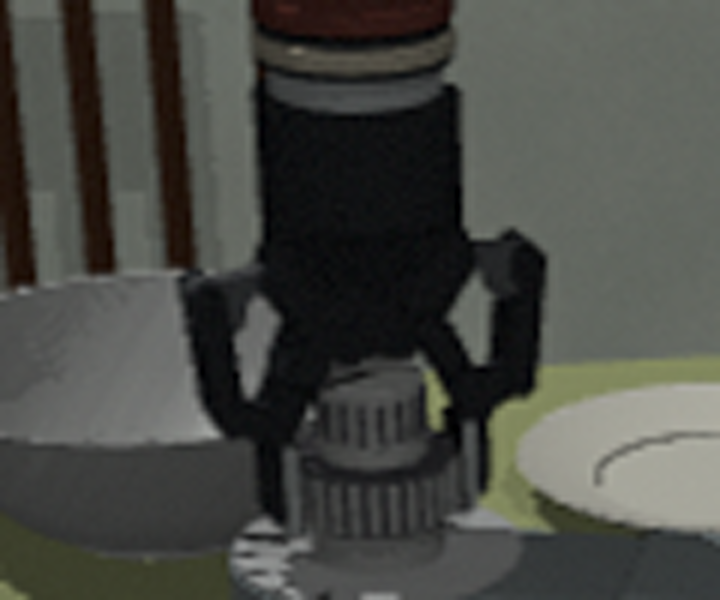

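View pics/t7.png

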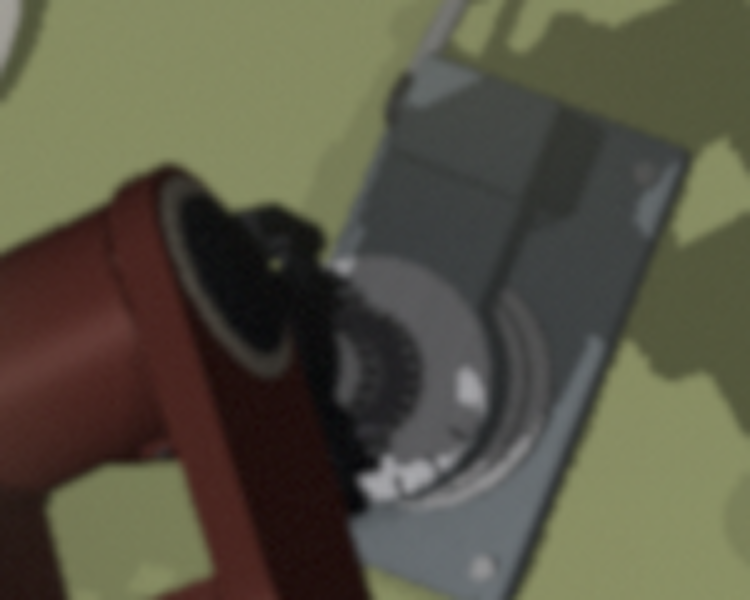

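>>> {"api": "arm_command", "payload": {
  "deltas": [
    {"claw": 255, "dx": 0, "dy": 0, "dz": 0, "twist": 0.9},
    {"claw": 255, "dx": 0, "dy": 0, "dz": 0, "twist": 0.9},
    {"claw": 255, "dx": 0, "dy": 0, "dz": 0, "twist": 0.9},
    {"claw": 255, "dx": 0, "dy": 0, "dz": 0, "twist": 0.9},
    {"claw": 255, "dx": 0, "dy": 0, "dz": 0, "twist": 0.9},
    {"claw": 255, "dx": 0, "dy": 0, "dz": 0, "twist": 0.9},
    {"claw": 255, "dx": 0, "dy": 0, "dz": 0, "twist": 0.9},
    {"claw": 255, "dx": 0, "dy": 0, "dz": 0, "twist": 0.9},
    {"claw": 255, "dx": 0, "dy": 0, "dz": 0, "twist": 0.9},
    {"claw": 255, "dx": 0, "dy": 0, "dz": 0, "twist": 0.9}
  ]
}}

```text
t: 10.9
eef_pos: [464.1, 327.6, 127.9]
ee_rot: [0.426, 1.532, -0.43]
wrist_force: [-7.6, -0.8, 6.1]
opening: 63.0
```

```bash
python3 -c "
from h import *
st()
p,d=snap('side');crop(p,180,90,300,190,'s8')
"
```

```text
t 10.9 eef [464.1 327.6 127.9] q [ 4.830e-01  6.000e-03  1.837e+00  1.000e-03  1.303e+00 -5.420e-01] op 63.0 F [-7.6 -0.8  6.1] M [-0.35  1.28 -0.19] yax deg 58.7
```

View pics/s8.png

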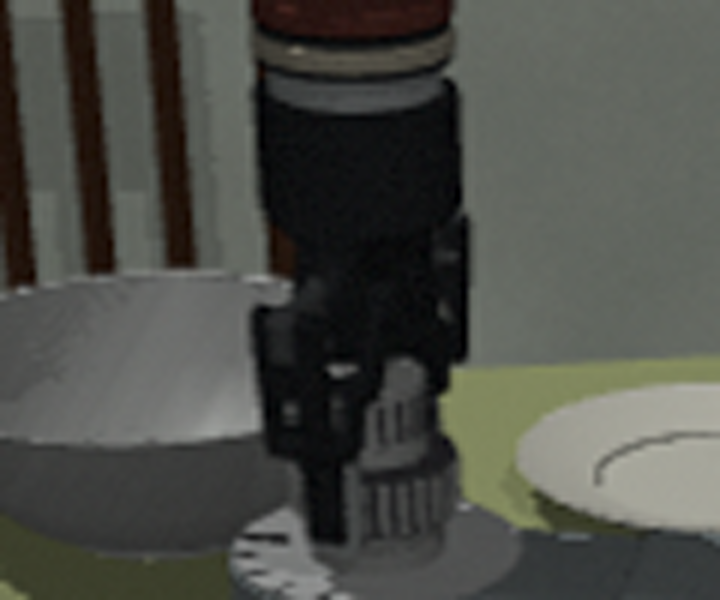

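>>> {"api": "arm_command", "payload": {
  "deltas": [
    {"claw": 0, "dx": 0, "dy": 0, "dz": 0, "twist": 0},
    {"claw": 0, "dx": 0, "dy": 0, "dz": 0, "twist": 0},
    {"claw": 0, "dx": 0, "dy": 0, "dz": 0, "twist": 0},
    {"claw": 0, "dx": 0, "dy": 0, "dz": 0.6, "twist": 0},
    {"claw": 0, "dx": 0, "dy": 0, "dz": 0.7, "twist": 0},
    {"claw": 0, "dx": 0, "dy": 0, "dz": 0.8, "twist": 0},
    {"claw": 0, "dx": 0, "dy": 0, "dz": 0.8, "twist": 0},
    {"claw": 0, "dx": 0, "dy": 0, "dz": 0.7, "twist": 0},
    {"claw": 0, "dx": 0, "dy": 0, "dz": 0, "twist": 0},
    {"claw": 0, "dx": 0, "dy": 0, "dz": 0, "twist": 0}
  ]
}}

```text
t: 11.95
eef_pos: [466.2, 327.8, 218.0]
ee_rot: [0.431, 1.526, -0.43]
wrist_force: [-0.3, 0.3, -0.7]
opening: 85.6
```

```bash
cat >> h.py <<'E'
def press(name):
    p,d=snap("top"); crop(p,140,265,200,325,name+"t")
    p2,d2=snap("side"); crop(p2,200,130,290,200,name+"s")
E
python3 -c "
from h import *
st(); press('p9')
"
```

```text
t 11.95 eef [466.2 327.8 218. ] q [ 0.482 -0.071  1.757 -0.     1.454 -0.539] op 85.6 F [-0.3  0.3 -0.7] M [ 0.02 -0.    0.03] yax deg 58.5
```

View pics/p9t.png

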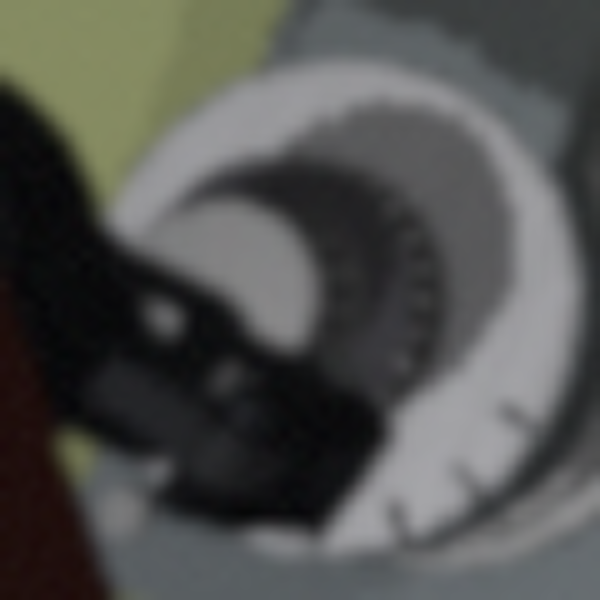

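View pics/p9s.png

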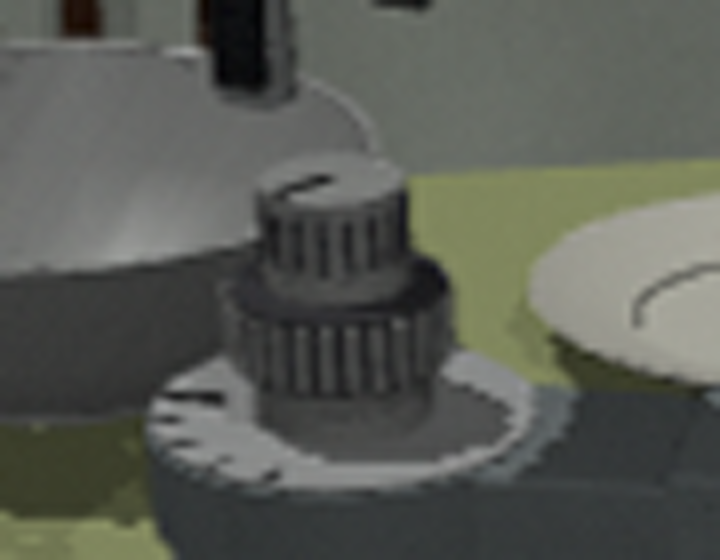

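```bash
python3 -c "
from h import *
f=lambda u,v,z: atz('side',200+(u-3.5)/8,130+(v-3.5)/8,z)[:2]
a=f(332,179,194);b=f(275,195,194);print(a,b,np.degrees(np.arctan2(*(b-a)[::-1]))%360,np.linalg.norm(b-a))
a=f(225,399,123);b=f(163,395,123);print(a,b,np.degrees(np.arctan2(*(b-a)[::-1]))%360,np.linalg.norm(b-a))
for (u,v) in ((160,396),(175,446),(225,462),(268,475)): print(f(u,v,123))
# top before, dark line subpixel on barrel top
p=cv2.imread('pics/top0.png').astype(int).sum(2)
c=proj('top',[466,327.4,194]);
sub=p[284:306,152:176]; print(sub)
"
```

```text
[463.21078305 326.3856622 ] [446.3756771  316.13604419] 211.33406194551972 19.70978087225331
[429.50228844 339.64485454] [411.85883755 345.46714496] 161.73725172194818 18.57930098605944
[410.95760175 344.86541709]
[413.26309715 308.07009629]
[426.56580942 294.61040372]
[437.89659341 283.70443689]
[[401 428 431 429 417 369 297 231 205 201 204 197 174 137 116  93  98  98
   97  95  99 104 100 105]
 [418 431 428 408 367 308 262 262 286 298 301 296 277 234 189 145 110  94
   95 103 100 100  94  97]
 [427 429 414 379 332 316 311 322 345 353 354 351 345 321 293 247 178 129
  106 103 103 100  99  96]
 [430 417 387 347 339 350 349 352 360 363 363 366 363 360 349 319 270 189
  126 107 109 109  98 102]
 [419 401 365 343 353 360 356 361 364 366 367 368 370 369 370 360 328 263
  172 121 124 118 114 103]
 [406 383 364 355 358 360 358 361 364 370 368 371 370 370 371 373 358 315
  231 155 125 120 115 112]
 [389 376 364 357 358 364 361 362 368 370 370 370 372 375 373 375 370 346
  280 183 120 110 117 113]
 [382 369 361 359 358 362 361 362 365 372 366 372 374 374 377 374 375 364
  316 221 146 117 125
[... 720 characters left out ...]
52 358 366 370 373 376 378 382 379 358 296 233 246 315 367 374 327
  235 153 128 129 142 150]
 [381 347 337 358 370 376 376 383 385 386 381 353 278 201 238 313 328 269
  180 118 111 131 150 164]
 [398 357 317 329 360 375 375 381 386 388 389 376 324 225 189 238 247 198
  140 118 127 142 160 166]
 [407 379 323 286 318 352 365 378 385 387 391 383 350 274 192 179 170 136
  118 137 145 159 164 165]
 [408 394 342 273 255 278 303 338 359 365 366 355 319 253 175 148 133 129
  134 148 159 167 169 164]
 [409 403 378 320 251 205 218 251 271 281 274 263 232 184 143 138 140 147
  152 163 162 165 167 162]
 [409 405 399 371 310 231 179 171 178 175 178 173 158 149 143 151 157 160
  163 167 168 170 163 160]]
```

>>> {"api": "arm_command", "payload": {
  "deltas": [
    {"claw": 0, "dx": 0, "dy": 0, "dz": -0.6, "twist": 0},
    {"claw": 0, "dx": 0, "dy": 0, "dz": -0.6, "twist": 0},
    {"claw": 0, "dx": 0, "dy": 0, "dz": -0.6, "twist": 0},
    {"claw": 0, "dx": 0, "dy": 0, "dz": -0.45, "twist": 0},
    {"claw": 0, "dx": 0, "dy": 0, "dz": 0, "twist": 0},
    {"claw": 0, "dx": 0, "dy": 0, "dz": 0, "twist": 0}
  ]
}}

```text
t: 12.65
eef_pos: [465.7, 327.6, 160.4]
ee_rot: [0.43, 1.528, -0.431]
wrist_force: [-0.3, 0.0, -0.1]
opening: 85.2
```

>>> {"api": "arm_command", "payload": {
  "deltas": [
    {"claw": 255, "dx": 0, "dy": 0, "dz": 0, "twist": 0},
    {"claw": 255, "dx": 0, "dy": 0, "dz": 0, "twist": 0},
    {"claw": 255, "dx": 0, "dy": 0, "dz": 0, "twist": 0},
    {"claw": 255, "dx": 0, "dy": 0, "dz": 0, "twist": 0},
    {"claw": 255, "dx": 0, "dy": 0, "dz": 0, "twist": 0},
    {"claw": 255, "dx": 0, "dy": 0, "dz": 0, "twist": 0}
  ]
}}

```text
t: 13.25
eef_pos: [465.6, 326.7, 162.2]
ee_rot: [0.428, 1.528, -0.432]
wrist_force: [-3.0, -4.8, 5.5]
opening: 40.4
```

```bash
python3 -c "
from h import *
st(); press('p10')
"
```

```text
t 13.25 eef [465.6 326.7 162.2] q [ 0.482 -0.027  1.81  -0.002  1.361 -0.539] op 40.4 F [-3.  -4.8  5.5] M [-0.78  0.58  0.03] yax deg 58.5
```

View pics/p10s.png

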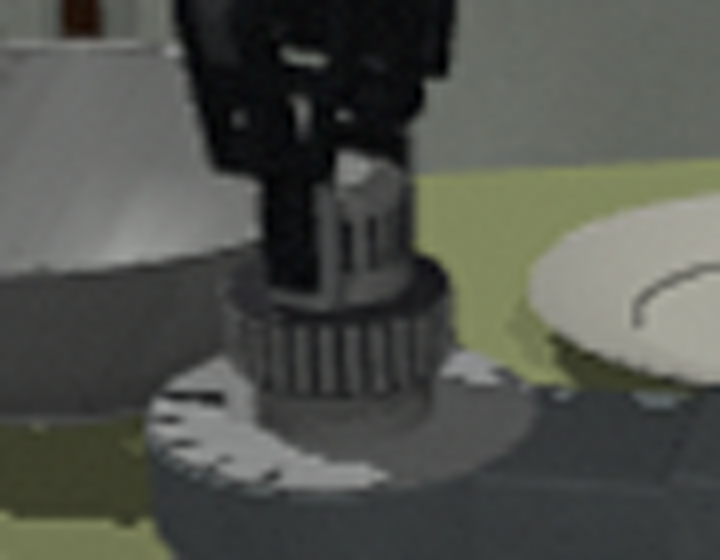

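>>> {"api": "arm_command", "payload": {
  "deltas": [
    {"claw": 255, "dx": 0, "dy": 0, "dz": 0, "twist": -0.7},
    {"claw": 255, "dx": 0, "dy": 0, "dz": 0, "twist": -0.8},
    {"claw": 255, "dx": 0, "dy": 0, "dz": 0, "twist": -0.8},
    {"claw": 255, "dx": 0, "dy": 0, "dz": 0, "twist": -0.8},
    {"claw": 255, "dx": 0, "dy": 0, "dz": 0, "twist": -0.8},
    {"claw": 255, "dx": 0, "dy": 0, "dz": 0, "twist": -0.8},
    {"claw": 255, "dx": 0, "dy": 0, "dz": 0, "twist": -0.8},
    {"claw": 255, "dx": 0, "dy": 0, "dz": 0, "twist": -0.8},
    {"claw": 255, "dx": 0, "dy": 0, "dz": 0, "twist": -0.8},
    {"claw": 255, "dx": 0, "dy": 0, "dz": 0, "twist": -0.8}
  ]
}}

```text
t: 14.35
eef_pos: [464.7, 326.0, 162.1]
ee_rot: [0.957, 1.348, -0.967]
wrist_force: [-8.3, -9.0, 9.3]
opening: 40.4
```

>>> {"api": "arm_command", "payload": {
  "deltas": [
    {"claw": 255, "dx": 0, "dy": 0, "dz": 0, "twist": -0.8},
    {"claw": 255, "dx": 0, "dy": 0, "dz": 0, "twist": -0.8},
    {"claw": 255, "dx": 0, "dy": 0, "dz": 0, "twist": -0.5},
    {"claw": 255, "dx": 0, "dy": 0, "dz": 0, "twist": 0}
  ]
}}

```text
t: 14.75
eef_pos: [464.3, 325.9, 162.1]
ee_rot: [1.094, 1.276, -1.104]
wrist_force: [-9.7, -9.0, 8.5]
opening: 40.4
```

```bash
python3 -c "
from h import *
st(); press('p11')
"
```

```text
t 14.75 eef [464.3 325.9 162.1] q [ 0.482 -0.028  1.811 -0.002  1.365  0.334] op 40.4 F [-9.7 -9.   8.5] M [-1.29  1.26 -0.04] yax deg 8.5
```

View pics/p11s.png

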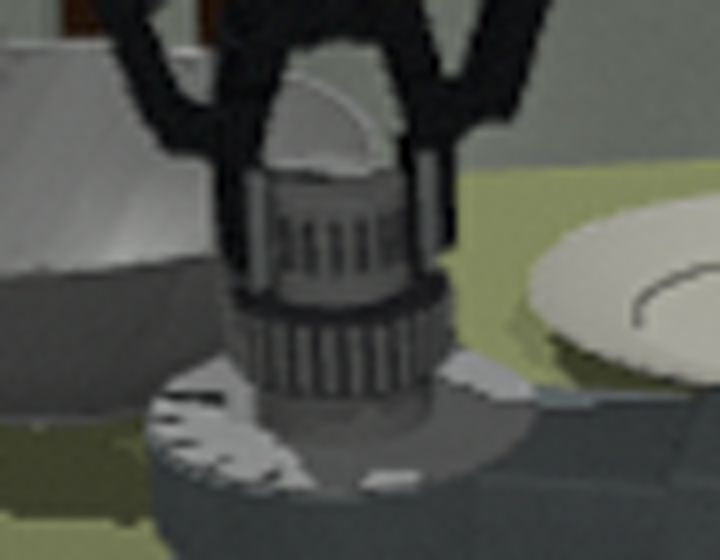

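View pics/p11t.png

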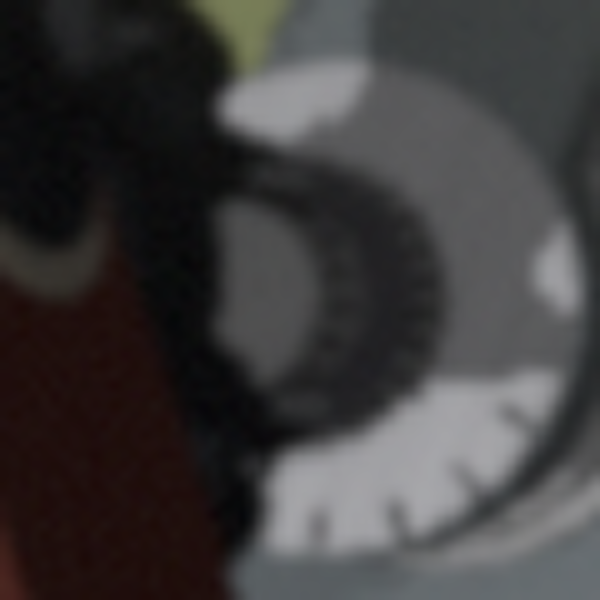

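>>> {"api": "arm_command", "payload": {
  "deltas": [
    {"claw": 0, "dx": 0, "dy": 0, "dz": 0, "twist": 0},
    {"claw": 0, "dx": 0, "dy": 0, "dz": 0, "twist": 0},
    {"claw": 0, "dx": 0, "dy": 0, "dz": 0, "twist": 0},
    {"claw": 0, "dx": 0, "dy": 0, "dz": 0.6, "twist": 0},
    {"claw": 0, "dx": 0, "dy": 0, "dz": 0.6, "twist": 0},
    {"claw": 0, "dx": 0, "dy": 0, "dz": 0.6, "twist": 0},
    {"claw": 0, "dx": 0, "dy": 0, "dz": 0.6, "twist": 0},
    {"claw": 0, "dx": 0, "dy": 0, "dz": 0, "twist": 0},
    {"claw": 0, "dx": 0, "dy": 0, "dz": 0, "twist": 0}
  ]
}}

```text
t: 15.75
eef_pos: [466.2, 327.8, 221.8]
ee_rot: [1.1, 1.275, -1.098]
wrist_force: [0.0, 1.6, -0.4]
opening: 85.3
```

```bash
python3 -c "
from h import *
st(); press('p12')
"
```

```text
t 15.75 eef [466.2 327.8 221.8] q [ 0.482 -0.074  1.753 -0.     1.461  0.333] op 85.3 F [ 0.   1.6 -0.4] M [-0.01  0.01  0.04] yax deg 8.5
```

View pics/p12s.png

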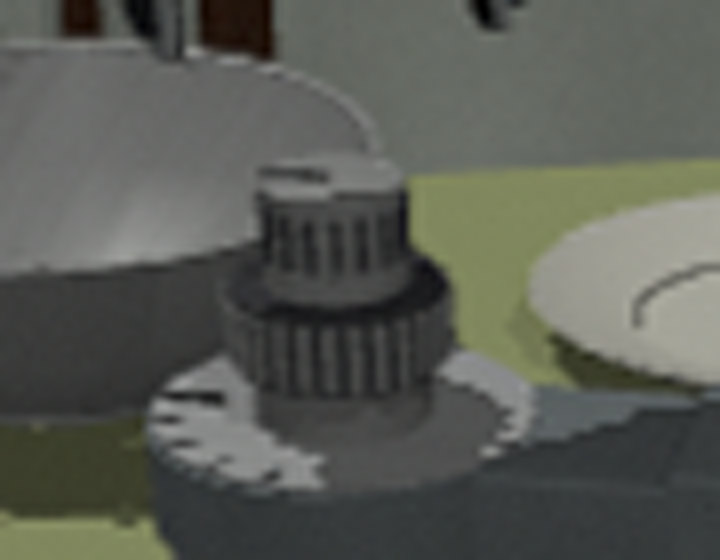

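View pics/p12t.png

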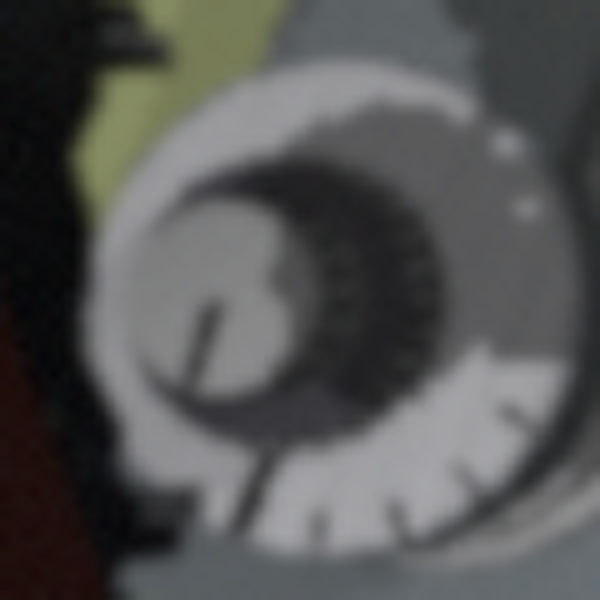

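```bash
cat > ang.py <<'E'
from h import *
def ang(n,a,b,z):
    o,s=((140,265),10) if n=='top' else ((200,130),8)
    g=lambda q:atz(n,o[0]+(q[0]-s/2+.5)/s,o[1]+(q[1]-s/2+.5)/s,z)[:2]
    d=g(b)-g(a); return np.degrees(np.arctan2(d[1],d[0]))%360
E
python3 -c "
from ang import *
print('line',ang('top',(216,308),(188,385),194),ang('side',(328,177),(262,171),194))
print('mark',ang('top',(268,458),(235,530),123),ang('side',(225,399),(163,395),123))
"
```

```text
line 163.79659729476413 157.11895939412673
mark 158.7862284168561 161.73725172194818
```

>>> {"api": "arm_command", "payload": {
  "deltas": [
    {"claw": 0, "dx": 0, "dy": 0, "dz": 0, "twist": 1},
    {"claw": 0, "dx": 0, "dy": 0, "dz": 0, "twist": 1},
    {"claw": 0, "dx": 0, "dy": 0, "dz": 0, "twist": 1},
    {"claw": 0, "dx": 0, "dy": 0, "dz": 0, "twist": 1},
    {"claw": 0, "dx": 0, "dy": 0, "dz": 0, "twist": 1},
    {"claw": 0, "dx": 0, "dy": 0, "dz": 0, "twist": 1},
    {"claw": 0, "dx": 0, "dy": 0, "dz": 0, "twist": 1},
    {"claw": 0, "dx": 0, "dy": 0, "dz": 0, "twist": 1},
    {"claw": 0, "dx": 0, "dy": 0, "dz": 0, "twist": 1},
    {"claw": 0, "dx": 0, "dy": 0, "dz": 0, "twist": 1}
  ]
}}

```text
t: 16.85
eef_pos: [465.3, 327.3, 219.5]
ee_rot: [0.426, 1.53, -0.429]
wrist_force: [-1.0, 0.3, -0.8]
opening: 85.5
```

>>> {"api": "arm_command", "payload": {
  "deltas": [
    {"claw": 0, "dx": 0, "dy": 0, "dz": -0.6, "twist": 0},
    {"claw": 0, "dx": 0, "dy": 0, "dz": -0.6, "twist": 0},
    {"claw": 0, "dx": 0, "dy": 0, "dz": -0.6, "twist": 0},
    {"claw": 0, "dx": 0, "dy": 0, "dz": -0.6, "twist": 0},
    {"claw": 0, "dx": 0, "dy": 0, "dz": -0.6, "twist": 0},
    {"claw": 0, "dx": 0, "dy": 0, "dz": -0.5, "twist": 0},
    {"claw": 0, "dx": 0, "dy": 0, "dz": -0.25, "twist": 0},
    {"claw": 0, "dx": 0, "dy": 0, "dz": 0, "twist": 0},
    {"claw": 0, "dx": 0, "dy": 0, "dz": 0, "twist": 0}
  ]
}}

```text
t: 17.75
eef_pos: [466.2, 327.8, 127.6]
ee_rot: [0.431, 1.527, -0.43]
wrist_force: [0.3, 0.0, 0.1]
opening: 85.2
```

>>> {"api": "arm_command", "payload": {
  "deltas": [
    {"claw": 255, "dx": 0, "dy": 0, "dz": 0, "twist": 0},
    {"claw": 255, "dx": 0, "dy": 0, "dz": 0, "twist": 0},
    {"claw": 255, "dx": 0, "dy": 0, "dz": 0, "twist": 0},
    {"claw": 255, "dx": 0, "dy": 0, "dz": 0, "twist": 0},
    {"claw": 255, "dx": 0, "dy": 0, "dz": 0, "twist": 0}
  ]
}}

```text
t: 18.25
eef_pos: [465.7, 326.7, 128.8]
ee_rot: [0.428, 1.528, -0.432]
wrist_force: [-3.3, -5.4, 6.7]
opening: 62.0
```

```bash
python3 -c "
from h import *
st(); press('p13')
"
```

```text
t 18.25 eef [465.7 326.7 128.8] q [ 0.482  0.006  1.835 -0.002  1.302 -0.539] op 62.0 F [-3.3 -5.4  6.7] M [-0.99  0.76  0.09] yax deg 58.6
```

View pics/p13s.png

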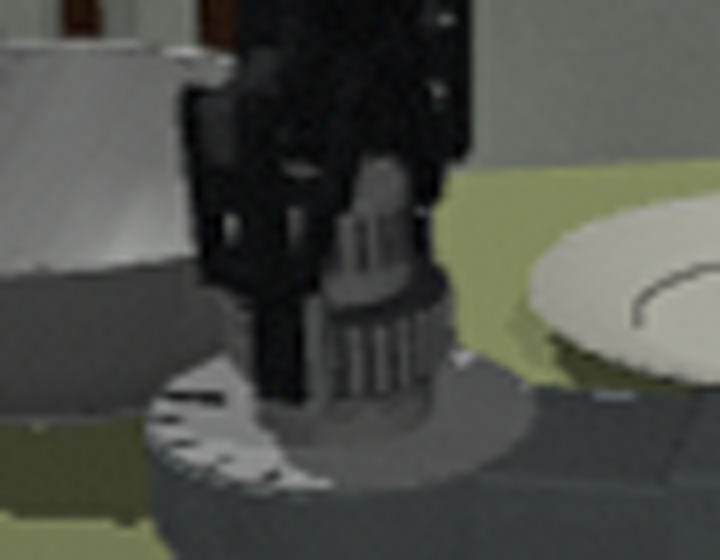

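>>> {"api": "arm_command", "payload": {
  "deltas": [
    {"claw": 255, "dx": 0, "dy": 0, "dz": 0, "twist": -0.9},
    {"claw": 255, "dx": 0, "dy": 0, "dz": 0, "twist": -0.9},
    {"claw": 255, "dx": 0, "dy": 0, "dz": 0, "twist": -0.9},
    {"claw": 255, "dx": 0, "dy": 0, "dz": 0, "twist": -0.9},
    {"claw": 255, "dx": 0, "dy": 0, "dz": 0, "twist": -0.9},
    {"claw": 255, "dx": 0, "dy": 0, "dz": 0, "twist": -0.9},
    {"claw": 255, "dx": 0, "dy": 0, "dz": 0, "twist": -0.9},
    {"claw": 255, "dx": 0, "dy": 0, "dz": 0, "twist": -0.9},
    {"claw": 255, "dx": 0, "dy": 0, "dz": 0, "twist": -0.9},
    {"claw": 255, "dx": 0, "dy": 0, "dz": 0, "twist": -0.9}
  ]
}}

```text
t: 19.35
eef_pos: [464.6, 325.8, 128.8]
ee_rot: [1.03, 1.311, -1.041]
wrist_force: [-9.9, -8.9, 10.1]
opening: 62.4
```

```bash
python3 -c "
from h import *
st(); press('p14')
"
```

```text
t 19.35 eef [464.6 325.8 128.8] q [ 0.482  0.005  1.836 -0.003  1.306  0.249] op 62.4 F [-9.9 -8.9 10.1] M [-1.42  1.47  0.08] yax deg 13.4
```

>>> {"api": "arm_command", "payload": {
  "deltas": [
    {"claw": 255, "dx": 0, "dy": 0, "dz": 0, "twist": -0.7},
    {"claw": 255, "dx": 0, "dy": 0, "dz": 0, "twist": -0.7}
  ]
}}

```text
t: 19.65
eef_pos: [464.3, 325.8, 128.7]
ee_rot: [1.12, 1.26, -1.132]
wrist_force: [-10.6, -9.5, 10.6]
opening: 62.9
```

```bash
python3 -c "
from h import *
st(); press('p15')
"
```

```text
t 19.65 eef [464.3 325.8 128.7] q [ 0.482  0.005  1.836 -0.002  1.307  0.37 ] op 62.9 F [-10.6  -9.5  10.6] M [-1.43  1.67  0.16] yax deg 6.4
```

View pics/p15s.png

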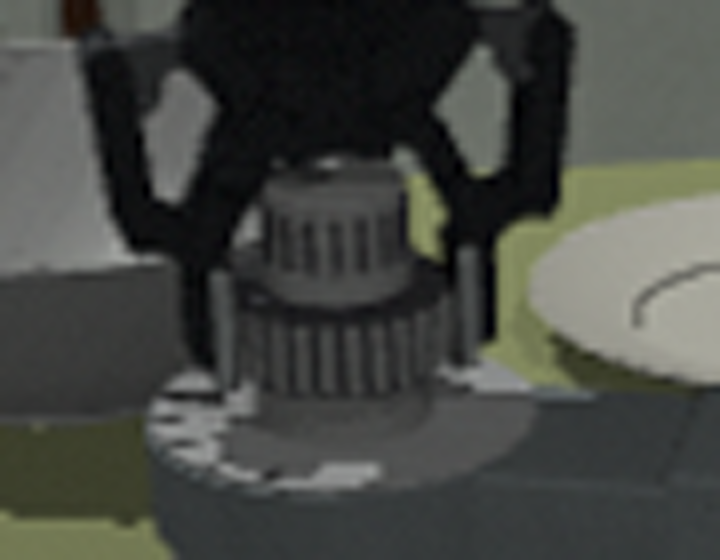

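>>> {"api": "arm_command", "payload": {
  "deltas": [
    {"claw": 255, "dx": 0, "dy": 0, "dz": 0, "twist": -0.3},
    {"claw": 255, "dx": 0, "dy": 0, "dz": 0, "twist": 0}
  ]
}}

```text
t: 19.95
eef_pos: [464.3, 325.8, 128.8]
ee_rot: [1.139, 1.249, -1.15]
wrist_force: [-10.2, -10.1, 12.0]
opening: 62.5
```

```bash
python3 -c "
from h import *
st()"
```

```text
t 19.95 eef [464.3 325.8 128.8] q [ 0.482  0.005  1.836 -0.002  1.307  0.395] op 62.5 F [-10.2 -10.1  12. ] M [-1.43  1.61 -0.04] yax deg 5.0
```

>>> {"api": "arm_command", "payload": {
  "deltas": [
    {"claw": 255, "dx": 0, "dy": 0, "dz": 0, "twist": -0.3},
    {"claw": 255, "dx": 0, "dy": 0, "dz": 0, "twist": 0}
  ]
}}

```text
t: 20.15
eef_pos: [464.2, 325.8, 128.7]
ee_rot: [1.158, 1.238, -1.17]
wrist_force: [-10.4, -9.8, 12.0]
opening: 62.3
```

```bash
python3 -c "
from h import *
st()"
```

```text
t 20.15 eef [464.2 325.8 128.7] q [ 0.482  0.005  1.836 -0.002  1.307  0.421] op 62.3 F [-10.4  -9.8  12. ] M [-1.44  1.62 -0.08] yax deg 3.5
```

>>> {"api": "arm_command", "payload": {
  "deltas": [
    {"claw": 255, "dx": 0, "dy": 0, "dz": 0, "twist": -0.4}
  ]
}}

```text
t: 20.25
eef_pos: [464.2, 325.8, 128.8]
ee_rot: [1.183, 1.222, -1.195]
wrist_force: [-10.9, -9.0, 11.2]
opening: 62.5
```

```bash
python3 -c "
from h import *
st()"
```

```text
t 20.25 eef [464.2 325.8 128.8] q [ 0.482  0.005  1.836 -0.002  1.307  0.455] op 62.5 F [-10.9  -9.   11.2] M [-1.46  1.69  0.45] yax deg 1.5
```

>>> {"api": "arm_command", "payload": {
  "deltas": [
    {"claw": 0, "dx": 0, "dy": 0, "dz": 0, "twist": 0},
    {"claw": 0, "dx": 0, "dy": 0, "dz": 0, "twist": 0},
    {"claw": 0, "dx": 0, "dy": 0, "dz": 0, "twist": 0},
    {"claw": 0, "dx": 0, "dy": 0, "dz": 0.7, "twist": 0},
    {"claw": 0, "dx": 0, "dy": 0, "dz": 0.8, "twist": 0},
    {"claw": 0, "dx": 0, "dy": 0, "dz": 0.8, "twist": 0},
    {"claw": 0, "dx": 0, "dy": 0, "dz": 0.8, "twist": 0},
    {"claw": 0, "dx": 0, "dy": 0, "dz": 0.8, "twist": 0},
    {"claw": 0, "dx": 0, "dy": 0, "dz": 0.4, "twist": 0},
    {"claw": 0, "dx": 0, "dy": 0, "dz": 0, "twist": 0}
  ]
}}

```text
t: 21.25
eef_pos: [466.8, 328.2, 236.7]
ee_rot: [1.192, 1.221, -1.186]
wrist_force: [0.6, -0.2, -0.2]
opening: 85.5
```

```bash
python3 -c "
from h import *
st(); press('p16')
"
```

```text
t 21.25 eef [466.8 328.2 236.7] q [ 0.482 -0.082  1.736  0.     1.484  0.455] op 85.5 F [ 0.6 -0.2 -0.2] M [-0.03 -0.03  0.02] yax deg 1.5
```

View pics/p16s.png

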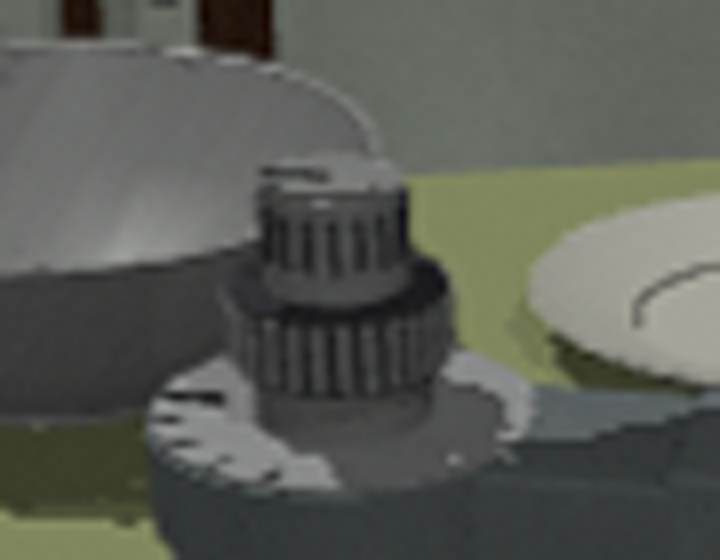

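View pics/p16t.png

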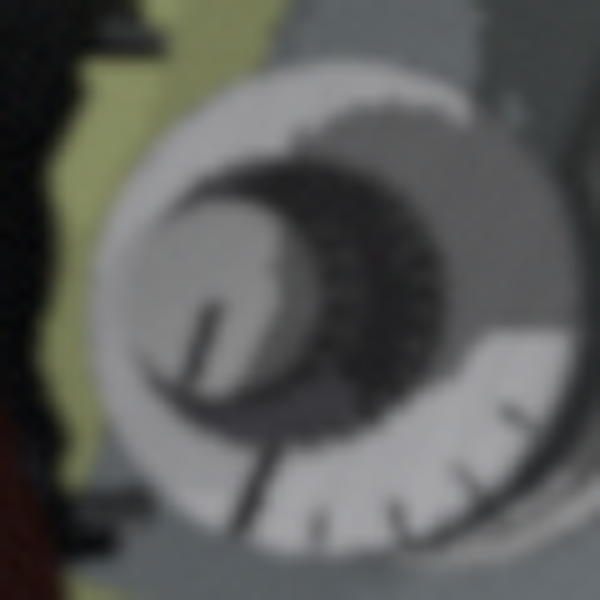

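The line still points along the mark after the ring met its stop (Mz 0.45). I'll do a sub-pixel check, then re-measure the jars.

```bash
cat > jars.py <<'E'
from h import *
def caps(z=86,name=None,zlo=82,zhi=92):
    p,d=snap("top",name); P=cloud("top",d)
    m=(P[...,2]>zlo)&(P[...,2]<zhi)&(d>0); m[:,:225]=0; m[:,560:]=0; m[:210]=0; m[400:]=0
    n,l,s,c=cv2.connectedComponentsWithStats(m.astype(np.uint8))
    for i in range(1,n):
        if s[i,4]>100:
            q=P[l==i]; (x,y),r=cv2.minEnclosingCircle(q[:,:2].astype(np.float32)); print("cap px",c[i].round(1),s[i,4],"mean",q.mean(0).round(1),"circ",round(x,1),round(y,1),round(r,1))
    return p,d,P
E
python3 - <<'E'
from jars import *
p,d,P=caps(name="top17")
g=p.astype(float).sum(2)
def fit(r0,r1,c0,c1,z):
    pts=[]
    for r in range(r0,r1):
        row=g[r,c0:c1]; w=np.clip(np.median(row)-40-row,0,None)
        if w.sum()>0: pts.append(atz("top",c0+(w*np.arange(c1-c0)).sum()/w.sum(),r,z)[:2])
    pts=np.array(pts); vx,vy,x,y=cv2.fitLine(pts.astype(np.float32),cv2.DIST_HUBER,0,.01,.01).ravel()
    return pts.round(1).tolist(),np.degrees(np.arctan2(vy,vx))%180
print(fit(296,303,157,164,194)); print(fit(311,319,162,170,123))
E
```

```text
cap px [369.4 249.2] 568 mean [ 586.8 -123.1   87.5] circ 586.7 -123.2 33.3
cap px [284.8 254.6] 571 mean [568.9  78.8  87.7] circ 569.0 78.7 33.3
cap px [356.  313.2] 806 mean [434.7 -93.4  88. ] circ 466.5 -104.5 85.1
cap px [527.6 313.1] 276 mean [ 445.4 -492.7   88.5] circ 447.0 -494.0 64.2
cap px [279.2 314.5] 594 mean [427.   86.8  87.5] circ 426.8 87.2 33.3
([[461.4, 330.6], [459.3, 330.9], [457.2, 331.5], [455.0, 332.2], [452.9, 332.5], [450.8, 333.2], [448.6, 333.8]], np.float32(165.73972))
([[428.8, 341.8], [426.5, 342.7], [424.3, 343.7], [422.0, 344.2], [419.7, 344.9], [417.4, 345.7], [415.2, 346.6], [412.9, 347.7]], np.float32(160.48685))
```

View pics/top17.png

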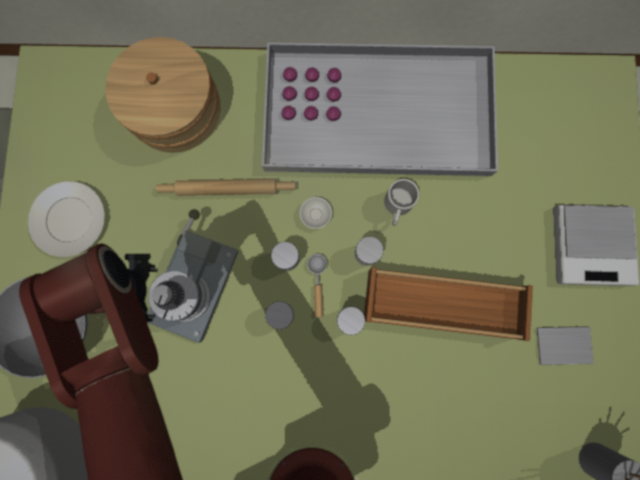

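```bash
cat > fine.py <<'E'
from h import *
from scipy.optimize import minimize
from scipy.ndimage import map_coordinates
def projm(n,X):
    c=C[n]; q=(c["R"]@X.T+c["t"][:,None]).T@c["mtx"].T; return q[:,:2]/q[:,2:]
def samp(g,n,X):
    q=projm(n,X); return map_coordinates(g,[q[:,1],q[:,0]],order=1)
def circle(g,n,r,z,c0,arcs,dr=1.5):
    th=np.radians(np.concatenate([np.arange(a,b,2) for a,b in arcs]))
    def f(c):
        o=[samp(g,n,np.stack([c[0]+(r+s)*np.cos(th),c[1]+(r+s)*np.sin(th),0*th+z],1)) for s in(-dr,dr)]
        return -np.abs(np.median(np.abs(o[0]-o[1])))-np.mean(np.abs(o[0]-o[1]))
    best=min((f((c0[0]+i,c0[1]+j)),c0[0]+i,c0[1]+j) for i in np.arange(-6,6.1,.5) for j in np.arange(-6,6.1,.5))
    return best
def radial(g,n,c,z,r0,r1,a0,a1):
    A=np.arange(a0,a1,.5); rr=np.arange(r0,r1,1.)
    I=np.array([samp(g,n,np.stack([c[0]+rr*np.cos(a),c[1]+rr*np.sin(a),0*rr+z],1)).mean() for a in np.radians(A)])
    w=np.clip(np.median(I)-I,0,None); i=I.argmin(); k=slice(max(0,i-16),i+17); w=np.clip(I[k].max()*.6+I[k].min()*.4-I[k],0,None)
    return A[i],(A[k]*w).sum()/w.sum(),I.min(),np.median(I)
E
python3 - <<'E'
from fine import *
for n,f in(("top","top17"),("top","top0"),("side","side0")):
    g=cv2.imread(f"pics/{f}.png").astype(float).sum(2)
    for arcsd in ([(0,360)],[(150,330)]):
        b=circle(g,n,21.3,194,(466,327.5),[(0,360)]); dl=circle(g,n,58,122,(466,328),arcsd)
        m=radial(g,n,dl[1:],123,38,55,135,185); l=radial(g,n,b[1:],194,6,18,130,240)
        print(f,"barrel",b[1:],"dial",dl[1:],"mark",m,"line",l)
E
```

```text
top17 barrel (np.float64(466.0), np.float64(329.0)) dial (np.float64(465.0), np.float64(330.0)) mark (np.float64(161.5), np.float64(161.6341009394258), np.float64(220.36888669683202), np.float64(424.73218255137823)) line (np.float64(164.0), np.float64(164.11932223501807), np.float64(228.83960955907654), np.float64(359.0813603135857))
top17 barrel (np.float64(466.0), np.float64(329.0)) dial (np.float64(467.0), np.float64(329.5)) mark (np.float64(162.0), np.float64(161.81452943232674), np.float64(214.86825798334206), np.float64(405.53360805126033)) line (np.float64(164.0), np.float64(164.11932223501807), np.float64(228.83960955907654), np.float64(359.0813603135857))
top0 barrel (np.float64(465.0), np.float64(328.0)) dial (np.float64(465.0), np.float64(330.0)) mark (np.float64(161.5), np.float64(161.64133868835088), np.float64(208.3319534129976), np.float64(401.34075397991)) line (np.float64(212.5), np.float64(212.38297234999993), np.float64(227.70656279557022), np.float64(364.8289828143253))
top0 barrel (np.float64(465.0), np.float64(328.0)) dial (np.float64(467.0), np.float64(330.0)) 
[... 211 characters left out ...]
float64(364.8289828143253))
side0 barrel (np.float64(464.0), np.float64(325.5)) dial (np.float64(463.0), np.float64(331.0)) mark (np.float64(164.0), np.float64(163.68018334092685), np.float64(138.48107778478533), np.float64(346.7388162604203)) line (np.float64(201.0), np.float64(201.2006367047277), np.float64(188.91714627278654), np.float64(298.19535128670145))
side0 barrel (np.float64(464.0), np.float64(325.5)) dial (np.float64(464.5), np.float64(332.0)) mark (np.float64(165.5), np.float64(165.46252434028344), np.float64(131.03967759227146), np.float64(348.31427357581094)) line (np.float64(201.0), np.float64(201.2006367047277), np.float64(188.91714627278654), np.float64(298.19535128670145))
```

>>> {"api": "arm_command", "payload": {
  "deltas": [
    {"claw": 0, "dx": -0.16, "dy": -0.96, "dz": 0, "twist": 1},
    {"claw": 0, "dx": -0.16, "dy": -0.96, "dz": 0, "twist": 1},
    {"claw": 0, "dx": -0.16, "dy": -0.96, "dz": 0, "twist": 1},
    {"claw": 0, "dx": -0.16, "dy": -0.96, "dz": 0, "twist": 1},
    {"claw": 0, "dx": -0.16, "dy": -0.96, "dz": 0, "twist": 1},
    {"claw": 0, "dx": -0.16, "dy": -0.96, "dz": 0, "twist": 1},
    {"claw": 0, "dx": -0.16, "dy": -0.96, "dz": 0, "twist": 1},
    {"claw": 0, "dx": -0.16, "dy": -0.96, "dz": 0, "twist": 1},
    {"claw": 0, "dx": -0.16, "dy": -0.96, "dz": 0, "twist": 1},
    {"claw": 0, "dx": -0.16, "dy": -0.96, "dz": 0, "twist": 1}
  ]
}}

```text
t: 22.4
eef_pos: [424.9, 86.7, 233.0]
ee_rot: [0.522, 1.509, -0.523]
wrist_force: [1.0, -0.0, -0.4]
opening: 85.1
```

>>> {"api": "arm_command", "payload": {
  "deltas": [
    {"claw": 0, "dx": 0, "dy": 0, "dz": -0.8, "twist": 1},
    {"claw": 0, "dx": 0, "dy": 0, "dz": -0.8, "twist": 1},
    {"claw": 0, "dx": 0, "dy": 0, "dz": -0.8, "twist": 1},
    {"claw": 0, "dx": 0, "dy": 0, "dz": -0.8, "twist": 1},
    {"claw": 0, "dx": 0, "dy": 0, "dz": -0.8, "twist": 1},
    {"claw": 0, "dx": 0, "dy": 0, "dz": 0, "twist": 0.8},
    {"claw": 0, "dx": 0, "dy": 0, "dz": 0, "twist": 0}
  ]
}}

```text
t: 23.1
eef_pos: [424.4, 87.6, 132.4]
ee_rot: [0.13, 1.571, -0.13]
wrist_force: [1.1, 0.6, -0.1]
opening: 85.7
```

```bash
python3 -c "
from h import *
st()
p,d=snap('side');crop(p,140,120,340,290,'a1')
"
```

```text
t 23.1 eef [424.4  87.6 132.4] q [ 0.031 -0.351  2.14   0.     1.356 -1.374] op 85.7 F [ 1.1  0.6 -0.1] M [ 0.   -0.03 -0.1 ] yax deg 80.5
```

View pics/a1.png

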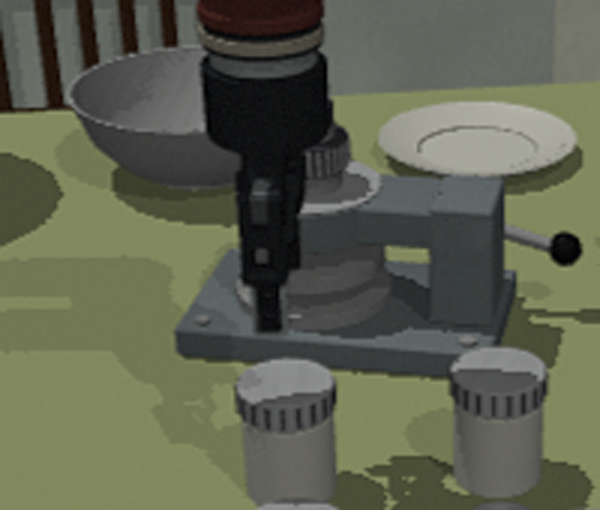

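```bash
python3 -c "
from h import *
st()
for n in('side','top'):
    p,d=snap(n);P=cloud(n,d)
    if n=='top': crop(p,240,200,400,340,'a1t')
    m=(d>0)&(P[...,0]>350)&(P[...,0]<500)&(P[...,1]>10)&(P[...,1]<165)&(P[...,2]>96)&(P[...,2]<300)
    q=P[m];print(n,len(q));
    for z in range(96,240,10):
        k=q[(q[:,2]>=z)&(q[:,2]<z+10)]
        if len(k):print(z,len(k),k.min(0).round(0),k.max(0).round(0))
    m=(d>0)&(P[...,0]>370)&(P[...,0]<480)&(P[...,1]>30)&(P[...,1]<145)&(P[...,2]>84)&(P[...,2]<91)
    q=P[m];print(len(q)); print(q.min(0),q.max(0))
print(proj('side',[424,44,140]),proj('side',[427,87,86]))
"
```

```text
t 23.15 eef [425.1  87.6 133.4] q [ 0.031 -0.351  2.139  0.     1.356 -1.373] op 85.3 F [ 0.2  0.7 -0.4] M [-0.01 -0.    0.01] yax deg 80.4
side 1918
146 55 [405.  33. 148.] [443. 134. 156.]
156 76 [405.  29. 156.] [443. 135. 166.]
166 62 [406.  28. 166.] [441. 127. 176.]
176 61 [405.  29. 176.] [442. 136. 186.]
186 23 [410.  14. 187.] [445. 136. 196.]
196 118 [400.  12. 196.] [446. 127. 206.]
206 79 [400.  12. 206.] [446. 119. 216.]
216 105 [401.  13. 216.] [445. 143. 226.]
226 131 [401.  14. 226.] [446. 101. 236.]
236 181 [401.  15. 236.] [446. 112. 246.]
430
[391.61534652  51.53845385  84.04946361] [455.99188351 116.11798881  89.47553463]
top 123
186 1 [431.  34. 195.] [431.  34. 195.]
196 14 [407.  14. 199.] [429.  32. 206.]
206 6 [406.  14. 209.] [428.  18. 215.]
216 7 [404.  16. 221.] [428.  20. 225.]
226 16 [404.  17. 226.] [430.  32. 236.]
236 8 [405.  19. 237.] [422.  22. 246.]
0Traceback (most recent call last):
  File "<string>", line 13, in <module>
    q=P[m];print(len(q)); print(q.min(0),q.max(0))
                                ~~~~~^^^
    return umr_minimum(a, axis, None, out, keepdims, initial, where)
ValueError: zero-size array to reduction operation minimum which has no identity
```

View pics/a1t.png

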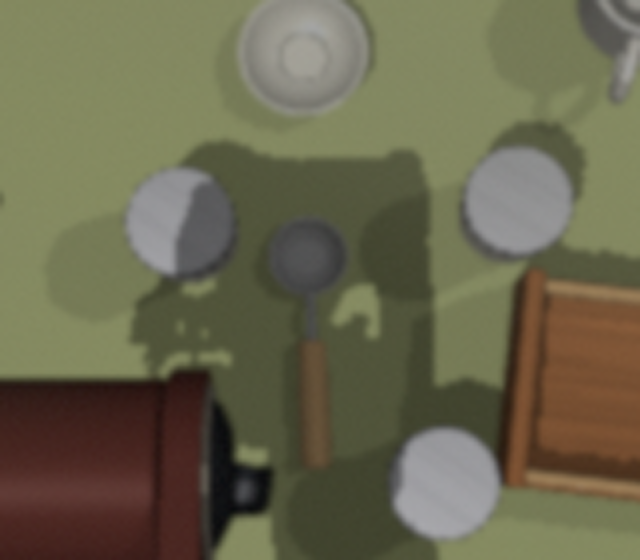

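>>> {"api": "arm_command", "payload": {
  "deltas": [
    {"claw": 0, "dx": 0, "dy": 0, "dz": -0.6, "twist": 0},
    {"claw": 0, "dx": 0, "dy": 0, "dz": -0.6, "twist": 0},
    {"claw": 0, "dx": 0, "dy": 0, "dz": -0.6, "twist": 0},
    {"claw": 0, "dx": 0, "dy": 0, "dz": -0.6, "twist": 0},
    {"claw": 0, "dx": 0, "dy": 0, "dz": -0.6, "twist": 0},
    {"claw": 0, "dx": 0, "dy": 0, "dz": -0.4, "twist": 0},
    {"claw": 0, "dx": 0, "dy": 0, "dz": 0, "twist": 0},
    {"claw": 0, "dx": 0, "dy": 0, "dz": 0, "twist": 0}
  ]
}}

```text
t: 24.05
eef_pos: [426.2, 87.6, 50.1]
ee_rot: [0.13, 1.566, -0.13]
wrist_force: [0.8, 0.2, 1.0]
opening: 85.9
```

```bash
python3 -c "
from h import *
st()
p,d=snap('side');crop(p,170,160,310,300,'a2')
"
```

```text
t 24.05 eef [426.2  87.6  50.1] q [ 0.031 -0.231  2.196 -0.     1.176 -1.374] op 85.9 F [0.8 0.2 1. ] M [ 0.02  0.01 -0.03] yax deg 80.5
```

View pics/a2.png

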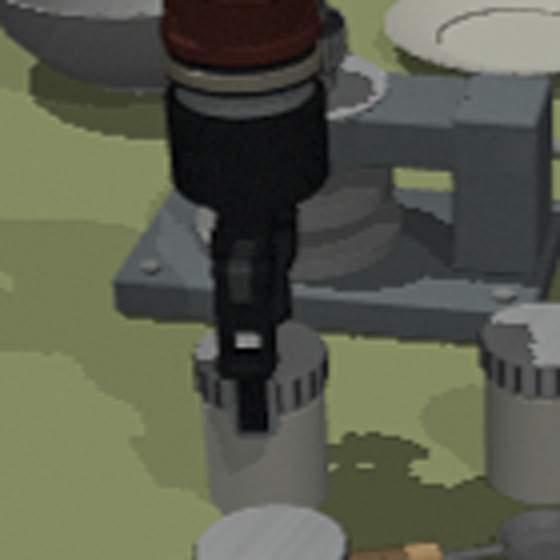

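>>> {"api": "arm_command", "payload": {
  "deltas": [
    {"claw": 255, "dx": 0, "dy": 0, "dz": 0, "twist": 0},
    {"claw": 255, "dx": 0, "dy": 0, "dz": 0, "twist": 0},
    {"claw": 255, "dx": 0, "dy": 0, "dz": 0, "twist": 0},
    {"claw": 255, "dx": 0, "dy": 0, "dz": 0, "twist": 0},
    {"claw": 255, "dx": 0, "dy": 0, "dz": 0, "twist": 0}
  ]
}}

```text
t: 24.6
eef_pos: [426.8, 87.4, 51.0]
ee_rot: [0.129, 1.565, -0.13]
wrist_force: [-2.1, -1.9, 5.8]
opening: 63.6
```

>>> {"api": "arm_command", "payload": {
  "deltas": [
    {"claw": 255, "dx": 0, "dy": 0, "dz": 0, "twist": -0.9},
    {"claw": 255, "dx": 0, "dy": 0, "dz": 0, "twist": -0.9},
    {"claw": 255, "dx": 0, "dy": 0, "dz": 0, "twist": -0.9},
    {"claw": 255, "dx": 0, "dy": 0, "dz": 0, "twist": -0.9},
    {"claw": 255, "dx": 0, "dy": 0, "dz": 0, "twist": -0.9},
    {"claw": 255, "dx": 0, "dy": 0, "dz": 0, "twist": -0.9},
    {"claw": 255, "dx": 0, "dy": 0, "dz": 0, "twist": -0.9},
    {"claw": 255, "dx": 0, "dy": 0, "dz": 0, "twist": -0.9},
    {"claw": 255, "dx": 0, "dy": 0, "dz": 0, "twist": -0.9},
    {"claw": 255, "dx": 0, "dy": 0, "dz": 0, "twist": -0.9}
  ]
}}

```text
t: 25.6
eef_pos: [427.2, 88.3, 50.9]
ee_rot: [0.746, 1.438, -0.741]
wrist_force: [0.2, 1.1, 3.2]
opening: 63.6
```

>>> {"api": "arm_command", "payload": {
  "deltas": [
    {"claw": 255, "dx": 0, "dy": 0, "dz": 0, "twist": -0.9},
    {"claw": 255, "dx": 0, "dy": 0, "dz": 0, "twist": -0.9},
    {"claw": 255, "dx": 0, "dy": 0, "dz": 0, "twist": -0.9},
    {"claw": 255, "dx": 0, "dy": 0, "dz": 0, "twist": -0.9},
    {"claw": 255, "dx": 0, "dy": 0, "dz": 0, "twist": -0.9},
    {"claw": 255, "dx": 0, "dy": 0, "dz": 0, "twist": -0.9},
    {"claw": 255, "dx": 0, "dy": 0, "dz": 0, "twist": -0.9},
    {"claw": 255, "dx": 0, "dy": 0, "dz": 0, "twist": -0.9},
    {"claw": 255, "dx": 0, "dy": 0, "dz": 0, "twist": -0.9}
  ]
}}

```text
t: 26.5
eef_pos: [427.5, 88.0, 50.9]
ee_rot: [1.278, 1.163, -1.272]
wrist_force: [1.7, 1.2, 2.1]
opening: 63.3
```

```bash
python3 -c "
from h import *
st()
p,d=snap('side');crop(p,170,160,310,300,'a3')
"
```

```text
t 26.5 eef [427.5  88.   50.9] q [ 3.200e-02 -2.320e-01  2.195e+00  1.000e-03  1.174e+00  1.210e-01] op 63.3 F [1.7 1.2 2.1] M [ 0.07 -0.35  0.11] yax deg -5.2
```

View pics/a3.png

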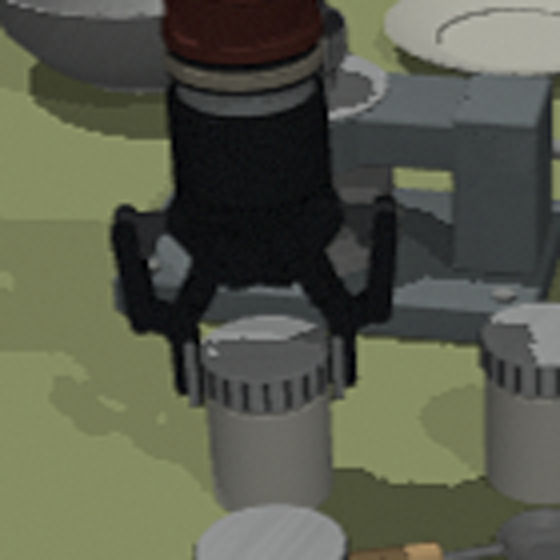

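>>> {"api": "arm_command", "payload": {
  "deltas": [
    {"claw": 255, "dx": 0, "dy": 0, "dz": 0.4, "twist": 0},
    {"claw": 255, "dx": 0, "dy": 0, "dz": 0.6, "twist": 0},
    {"claw": 255, "dx": 0, "dy": 0, "dz": 0.7, "twist": 0},
    {"claw": 255, "dx": 0, "dy": 0, "dz": 0.7, "twist": 0},
    {"claw": 255, "dx": 0, "dy": 0, "dz": 0.7, "twist": 0},
    {"claw": 255, "dx": 0, "dy": 0, "dz": 0.7, "twist": 0},
    {"claw": 255, "dx": 0, "dy": 0, "dz": 0.7, "twist": 0},
    {"claw": 255, "dx": 0, "dy": 0, "dz": 0.7, "twist": 0}
  ]
}}

```text
t: 27.35
eef_pos: [424.6, 87.6, 179.3]
ee_rot: [1.27, 1.17, -1.274]
wrist_force: [0.3, 0.8, -3.8]
opening: 63.3
```

```bash
python3 - <<'E'
from jars import *
st()
p,d,P=caps(name="top20")
for nm,z0,z1 in(("deck",35,46),("rail",68,82),("cheek",85,95)):
    m=(P[...,2]>z0)&(P[...,2]<z1)&(d>0); m[:,:367]=0;m[:,545:]=0;m[:260]=0;m[350:]=0
    m&=~((P[...,0]<460)&(P[...,1]>-112))
    q=P[m]; r=cv2.minAreaRect(q[:,:2].astype(np.float32)); print(nm,len(q),q[:,2].mean().round(1),np.round(r[0],1),np.round(r[1],1),round(r[2],1))
# local-frame percentiles with angle 84.7
for deg in(84,84.7,85.4):
    u=np.array([np.cos(np.radians(deg)),np.sin(np.radians(deg))]);v=np.array([u[1],-u[0]])
    m=(P[...,2]>36)&(P[...,2]<45)&(d>0); m[:,:367]=0;m[:,545:]=0;m[:260]=0;m[350:]=0
    q=P[m][:,:2]; print(deg,np.percentile(q@u,[0,1,99,100]).round(1),np.percentile(q@v,[0,1,99,100]).round(1))
    m=(P[...,2]>87)&(P[...,2]<94)&(d>0); m[:,:367]=0;m[:,545:]=0;m[:260]=0;m[350:]=0
    q=P[m][:,:2]; a=q@u; print("   cheeks",np.percentile(a[a>-300],[1,50,99]).round(1),np.percentile(a[a<-300],[1,50,99]).round(1),np.percentile((q@v)[a<-300],[1,50,99]).round(1))
p2,d2=snap('side'); cv2.imwrite('pics/side20.png',p2)
E
```

```text
t 27.35 eef [424.6  87.6 179.3] q [ 0.031 -0.398  2.094 -0.     1.448  0.116] op 63.3 F [ 0.3  0.8 -3.8] M [0.   0.   0.01] yax deg -4.9
cap px [369.4 249.3] 567 mean [ 586.7 -123.2   87.6] circ 586.8 -123.3 33.3
cap px [284.8 254.7] 564 mean [568.6  78.8  87.6] circ 569.2 78.8 33.4
cap px [371.2 292.9] 201 mean [ 483.  -128.3   89.8] circ 480.9 -129.3 64.4
cap px [527.9 311.9] 274 mean [ 448.2 -493.1   89. ] circ 447.2 -493.7 64.2
cap px [350.9 320.1] 603 mean [418.4 -81.6  87.4] circ 418.6 -81.6 33.4
deck 6560 41.3 [ 470.6 -305.3] [375.3 141.4] 84.5
rail 1182 76.4 [ 474.7 -303.8] [379.4 143. ] 84.3
cheek 634 90.5 [ 473.1 -306.3] [392.  145.5] 84.7
84 [-442.  -438.1  -91.6  -71.2] [427.9 430.7 549.4 569.1]
   cheeks [-83.8 -77.3 -62.1] [-451.1 -444.2 -437.9] [433.3 496.9 559.9]
84.7 [-447.9 -444.   -97.6  -77.7] [426.5 427.6 545.5 568.2]
   cheeks [-89.4 -83.3 -69.1] [-456.8 -450.1 -444.4] [427.8 491.4 554.5]
85.4 [-453.9 -450.1 -103.7  -83.8] [421.3 424.1 542.8 567.1]
   cheeks [-95.8 -89.3 -76. ] [-463.  -456.2 -450.4] [422.2 485.9 549. ]
```

View pics/side20.png

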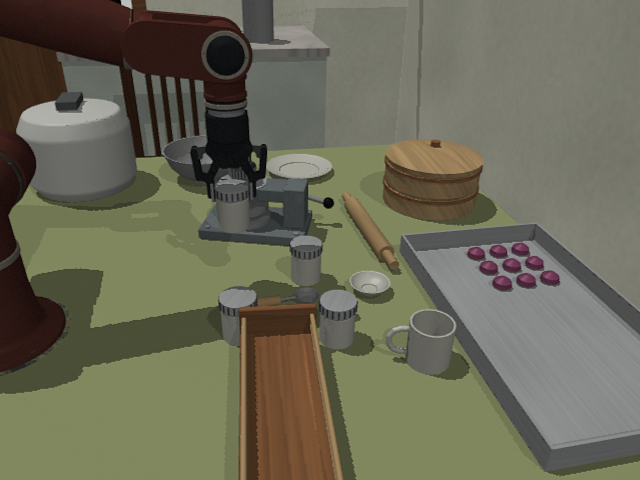

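>>> {"api": "arm_command", "payload": {
  "deltas": [
    {"claw": 255, "dx": 0.05, "dy": -0.5, "dz": 0.1, "twist": 0},
    {"claw": 255, "dx": 0.05, "dy": -0.9, "dz": 0, "twist": 0},
    {"claw": 255, "dx": 0.05, "dy": -0.9, "dz": 0, "twist": 0},
    {"claw": 255, "dx": 0.05, "dy": -0.9, "dz": 0, "twist": 0},
    {"claw": 255, "dx": 0.05, "dy": -0.9, "dz": 0, "twist": 0},
    {"claw": 255, "dx": 0.05, "dy": -0.9, "dz": 0, "twist": 0},
    {"claw": 255, "dx": 0.05, "dy": -0.9, "dz": 0, "twist": 0},
    {"claw": 255, "dx": 0.05, "dy": -0.9, "dz": 0, "twist": 0},
    {"claw": 255, "dx": 0.05, "dy": -0.9, "dz": 0, "twist": 0},
    {"claw": 255, "dx": 0.05, "dy": -0.9, "dz": 0, "twist": 0}
  ]
}}

```text
t: 28.45
eef_pos: [436.9, -128.6, 180.1]
ee_rot: [1.272, 1.17, -1.275]
wrist_force: [1.0, -0.3, -4.3]
opening: 63.4
```

>>> {"api": "arm_command", "payload": {
  "deltas": [
    {"claw": 255, "dx": 0.05, "dy": -0.9, "dz": 0, "twist": 0},
    {"claw": 255, "dx": 0.05, "dy": -0.9, "dz": 0, "twist": 0},
    {"claw": 255, "dx": 0.05, "dy": -0.9, "dz": 0, "twist": 0},
    {"claw": 255, "dx": 0.05, "dy": -0.9, "dz": 0, "twist": 0},
    {"claw": 255, "dx": 0.05, "dy": -0.9, "dz": 0, "twist": 0},
    {"claw": 255, "dx": 0.05, "dy": -0.9, "dz": 0, "twist": 0},
    {"claw": 255, "dx": 0.05, "dy": -0.9, "dz": 0, "twist": 0},
    {"claw": 255, "dx": 0.05, "dy": -0.9, "dz": 0, "twist": 0},
    {"claw": 255, "dx": 0.05, "dy": -0.9, "dz": 0, "twist": 0},
    {"claw": 255, "dx": 0.05, "dy": -0.9, "dz": 0, "twist": 0}
  ]
}}

```text
t: 29.45
eef_pos: [449.2, -353.2, 179.8]
ee_rot: [1.273, 1.171, -1.274]
wrist_force: [0.8, -0.6, -4.5]
opening: 63.2
```

>>> {"api": "arm_command", "payload": {
  "deltas": [
    {"claw": 255, "dx": 0.05, "dy": -0.9, "dz": 0, "twist": 0},
    {"claw": 255, "dx": 0.05, "dy": -0.8, "dz": 0, "twist": 0},
    {"claw": 255, "dx": 0, "dy": -0.5, "dz": 0, "twist": 0},
    {"claw": 255, "dx": 0, "dy": 0, "dz": 0, "twist": 0},
    {"claw": 255, "dx": 0, "dy": 0, "dz": 0, "twist": 0}
  ]
}}

```text
t: 29.95
eef_pos: [452.7, -406.8, 181.0]
ee_rot: [1.274, 1.169, -1.273]
wrist_force: [1.0, 0.1, -4.0]
opening: 63.4
```

```bash
python3 -c "
from h import *
st()
p,d=snap('side','side21')
p,d=snap('top');crop(p,340,220,560,380,'t21')
"
```

```text
t 29.95 eef [ 452.7 -406.8  181. ] q [-0.854  0.05   1.699  0.     1.395 -0.768] op 63.4 F [ 1.   0.1 -4. ] M [ 0.02 -0.06  0.02] yax deg -5.0
```

View pics/side21.png

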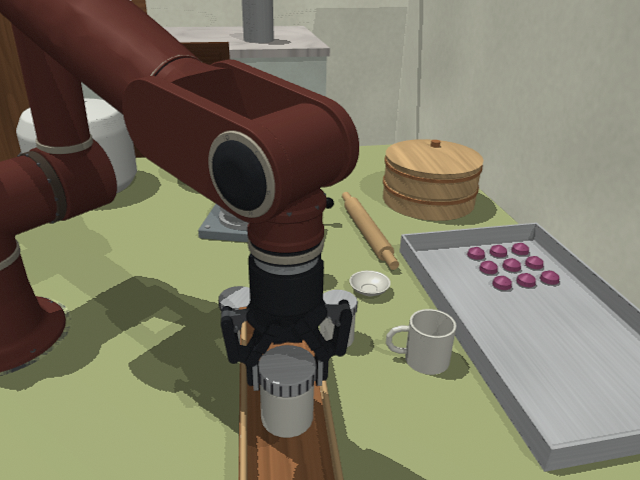

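View pics/t21.png

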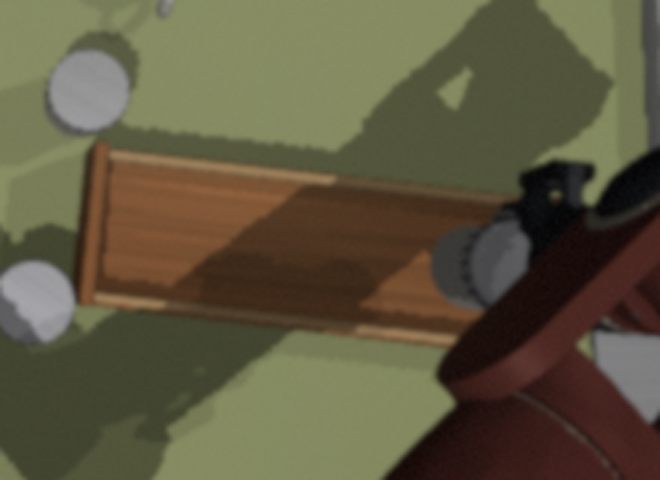

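>>> {"api": "arm_command", "payload": {
  "deltas": [
    {"claw": 255, "dx": 0, "dy": -0.5, "dz": 0, "twist": 0},
    {"claw": 255, "dx": 0, "dy": -0.46, "dz": 0, "twist": 0},
    {"claw": 255, "dx": 0, "dy": 0, "dz": -0.5, "twist": 0},
    {"claw": 255, "dx": 0, "dy": 0, "dz": -0.6, "twist": 0},
    {"claw": 255, "dx": 0, "dy": 0, "dz": -0.6, "twist": 0},
    {"claw": 255, "dx": 0, "dy": 0, "dz": -0.6, "twist": 0},
    {"claw": 255, "dx": 0, "dy": 0, "dz": -0.5, "twist": 0},
    {"claw": 255, "dx": 0, "dy": 0, "dz": -0.3, "twist": 0},
    {"claw": 255, "dx": 0, "dy": 0, "dz": -0.2, "twist": 0},
    {"claw": 255, "dx": 0, "dy": 0, "dz": -0.2, "twist": 0}
  ]
}}

```text
t: 31.05
eef_pos: [453.7, -431.6, 94.7]
ee_rot: [1.273, 1.166, -1.273]
wrist_force: [1.0, 0.4, -4.3]
opening: 63.6
```

```bash
python3 -c "
from h import *
st()
p,d=snap('side');crop(p,200,280,400,480,'s22',800,600)
"
```

```text
t 31.05 eef [ 453.7 -431.6   94.7] q [-0.879  0.172  1.72   0.     1.249 -0.793] op 63.6 F [ 1.   0.4 -4.3] M [-0.02  0.05  0.01] yax deg -5.0
```

View pics/s22.png

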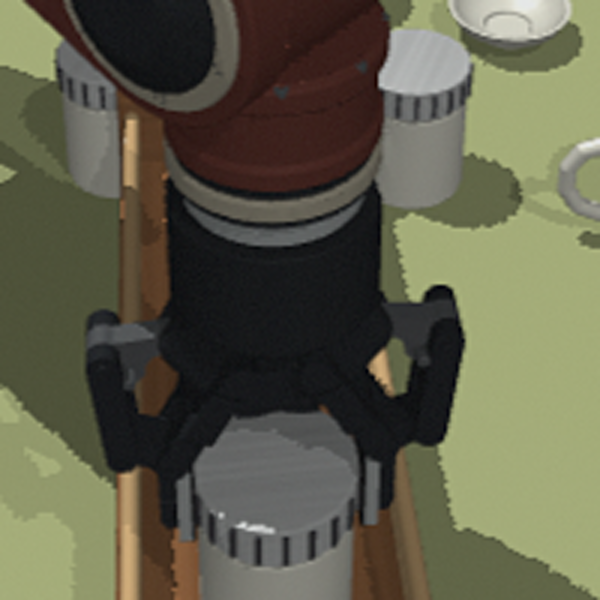

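>>> {"api": "arm_command", "payload": {
  "deltas": [
    {"claw": 255, "dx": 0, "dy": 0, "dz": -0.08, "twist": 0},
    {"claw": 255, "dx": 0, "dy": 0, "dz": -0.04, "twist": 0},
    {"claw": 255, "dx": 0, "dy": 0, "dz": 0, "twist": 0}
  ]
}}

```text
t: 31.4
eef_pos: [453.5, -431.5, 92.0]
ee_rot: [1.273, 1.166, -1.273]
wrist_force: [0.5, 0.2, -3.8]
opening: 63.3
```

>>> {"api": "arm_command", "payload": {
  "deltas": [
    {"claw": 255, "dx": 0, "dy": 0, "dz": -0.06, "twist": 0},
    {"claw": 255, "dx": 0, "dy": 0, "dz": 0, "twist": 0}
  ]
}}

```text
t: 31.6
eef_pos: [453.7, -431.8, 91.1]
ee_rot: [1.272, 1.166, -1.273]
wrist_force: [-1.1, 0.7, -1.2]
opening: 63.4
```

>>> {"api": "arm_command", "payload": {
  "deltas": [
    {"claw": 255, "dx": 0, "dy": 0, "dz": -0.04, "twist": 0},
    {"claw": 255, "dx": 0, "dy": 0, "dz": 0, "twist": 0}
  ]
}}

```text
t: 31.8
eef_pos: [453.7, -432.0, 91.1]
ee_rot: [1.272, 1.166, -1.273]
wrist_force: [-2.6, 2.2, 4.4]
opening: 63.4
```

>>> {"api": "arm_command", "payload": {
  "deltas": [
    {"claw": 0, "dx": 0, "dy": 0, "dz": 0, "twist": 0},
    {"claw": 0, "dx": 0, "dy": 0, "dz": 0, "twist": 0},
    {"claw": 0, "dx": 0, "dy": 0, "dz": 0, "twist": 0},
    {"claw": 0, "dx": 0, "dy": 0, "dz": 0.5, "twist": 0},
    {"claw": 0, "dx": 0, "dy": 0, "dz": 0.7, "twist": 0},
    {"claw": 0, "dx": 0, "dy": 0, "dz": 0.8, "twist": 0},
    {"claw": 0, "dx": 0, "dy": 0, "dz": 0.8, "twist": 0},
    {"claw": 0, "dx": 0.2, "dy": 0.5, "dz": 0.5, "twist": 0.5},
    {"claw": 0, "dx": 0.2, "dy": 0.9, "dz": 0, "twist": 0.8},
    {"claw": 0, "dx": 0.2, "dy": 0.9, "dz": 0, "twist": 0.8}
  ]
}}

```text
t: 32.8
eef_pos: [469.2, -373.1, 173.7]
ee_rot: [1.135, 1.252, -1.134]
wrist_force: [-0.3, 0.3, 0.5]
opening: 85.4
```

>>> {"api": "arm_command", "payload": {
  "deltas": [
    {"claw": 0, "dx": 0.2, "dy": 0.9, "dz": 0, "twist": 0.8},
    {"claw": 0, "dx": 0.2, "dy": 0.9, "dz": 0, "twist": 0.8},
    {"claw": 0, "dx": 0.2, "dy": 0.9, "dz": 0, "twist": 0.8},
    {"claw": 0, "dx": 0.2, "dy": 0.9, "dz": 0, "twist": 0.8},
    {"claw": 0, "dx": 0.2, "dy": 0.9, "dz": 0, "twist": 0.8},
    {"claw": 0, "dx": 0.2, "dy": 0.9, "dz": 0, "twist": 0.8},
    {"claw": 0, "dx": 0.2, "dy": 0.9, "dz": 0, "twist": 0.8},
    {"claw": 0, "dx": 0.2, "dy": 0.9, "dz": 0, "twist": 0.8},
    {"claw": 0, "dx": 0.2, "dy": 0.9, "dz": 0, "twist": 0.8},
    {"claw": 0, "dx": 0.2, "dy": 0.9, "dz": 0, "twist": 0.8}
  ]
}}

```text
t: 33.8
eef_pos: [518.7, -147.1, 172.7]
ee_rot: [0.603, 1.484, -0.602]
wrist_force: [0.4, -0.1, 0.2]
opening: 85.7
```

>>> {"api": "arm_command", "payload": {
  "deltas": [
    {"claw": 0, "dx": 0.2, "dy": 0.9, "dz": 0, "twist": 0.8},
    {"claw": 0, "dx": 0.2, "dy": 0.9, "dz": 0, "twist": 0.8},
    {"claw": 0, "dx": 0.2, "dy": 0.9, "dz": 0, "twist": 0.8},
    {"claw": 0, "dx": 0.2, "dy": 0.9, "dz": 0, "twist": 0.8},
    {"claw": 0, "dx": 0.2, "dy": 0.9, "dz": 0, "twist": 0.8},
    {"claw": 0, "dx": 0.2, "dy": 0.9, "dz": 0, "twist": 0.8},
    {"claw": 0, "dx": 0.2, "dy": 0.9, "dz": 0, "twist": 0.8},
    {"claw": 0, "dx": 0.2, "dy": 0.8, "dz": 0, "twist": 0.5},
    {"claw": 0, "dx": 0, "dy": 0, "dz": 0, "twist": 0}
  ]
}}

```text
t: 34.7
eef_pos: [558.5, 31.2, 172.6]
ee_rot: [0.188, 1.562, -0.187]
wrist_force: [-0.7, 0.3, -0.4]
opening: 85.3
```

```bash
python3 - <<'E'
from jars import *
st()
p,d,P=caps(name="top23"); 
m=(P[...,2]>120)&(P[...,2]<132)&(d>0)&(P[...,1]<-150)&(P[...,1]>-500)&(P[...,0]<560)&(P[...,0]>380); q=P[m]; print("A",len(q),q.mean(0) if len(q) else 0,cv2.minEnclosingCircle(q[:,:2].astype(np.float32)) if len(q) else 0)
E
```

```text
t 34.7 eef [558.5  31.2 172.6] q [-7.800e-02 -6.100e-02  1.825e+00  1.000e-03  1.377e+00 -1.410e+00] op 85.3 F [-0.7  0.3 -0.4] M [-0.05  0.03 -0.06] yax deg 76.3
cap px [369.4 249.3] 567 mean [ 586.7 -123.1   87.5] circ 586.9 -123.1 33.2
cap px [281.  262.6] 131 mean [549.4  87.3  87.6] circ 553.3 84.9 26.0
cap px [370.9 296.5] 151 mean [ 474.5 -127.6   89.8] circ 474.7 -127.9 48.9
cap px [527.7 311.9] 295 mean [ 448.2 -492.9   88.8] circ 447.2 -494.8 64.5
cap px [351.2 320.1] 621 mean [418.5 -82.4  87.6] circ 418.8 -88.9 39.7
A 692 [ 454.83563799 -428.6716688   127.00588169] ((455.9214172363281, -430.09307861328125), 34.523563385009766)
```

View pics/top23.png

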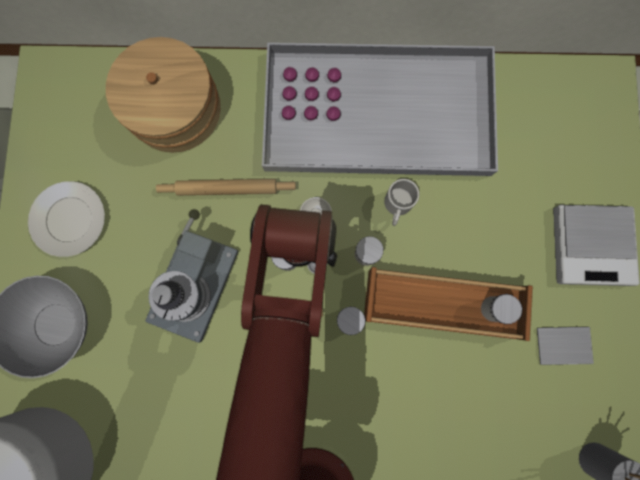

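>>> {"api": "arm_command", "payload": {
  "deltas": [
    {"claw": 0, "dx": 0.2, "dy": 0.9, "dz": 0, "twist": 0.5},
    {"claw": 0, "dx": 0.22, "dy": 0.9, "dz": 0, "twist": 0.3},
    {"claw": 0, "dx": 0, "dy": 0.1, "dz": -0.6, "twist": 0},
    {"claw": 0, "dx": 0, "dy": 0, "dz": -0.8, "twist": 0},
    {"claw": 0, "dx": 0, "dy": 0, "dz": -0.8, "twist": 0},
    {"claw": 0, "dx": 0, "dy": 0, "dz": 0, "twist": 0}
  ]
}}

```text
t: 35.35
eef_pos: [565.7, 75.1, 112.4]
ee_rot: [0.137, 1.574, -0.139]
wrist_force: [-0.5, -0.1, 0.1]
opening: 85.5
```

```bash
python3 -c "
from h import *
st()
p,d=snap('side');crop(p,230,150,390,310,'b1')
P=cloud('side',d)
m=(d>0)&(P[...,0]>500)&(P[...,0]<640)&(P[...,1]>10)&(P[...,1]<165)&(P[...,2]>96)&(P[...,2]<160)
q=P[m];print(q.min(0),q.max(0))
m=(d>0)&(P[...,0]>500)&(P[...,0]<640)&(P[...,1]>30)&(P[...,1]<145)&(P[...,2]>84)&(P[...,2]<90)
q=P[m];print(q.min(0),q.max(0))
"
```

```text
t 35.35 eef [565.7  75.1 112.4] q [ 2.000e-03  3.200e-02  1.839e+00 -1.000e-03  1.279e+00 -1.394e+00] op 85.5 F [-0.5 -0.1  0.1] M [-0.01 -0.01 -0.  ] yax deg 80.0
[545.25888074  13.65728207 125.94253679] [580.50622984 120.9710868  159.90919496]
[533.00481879  43.48077321  84.03347918] [598.26733504 109.35596431  88.61957791]
```

View pics/b1.png

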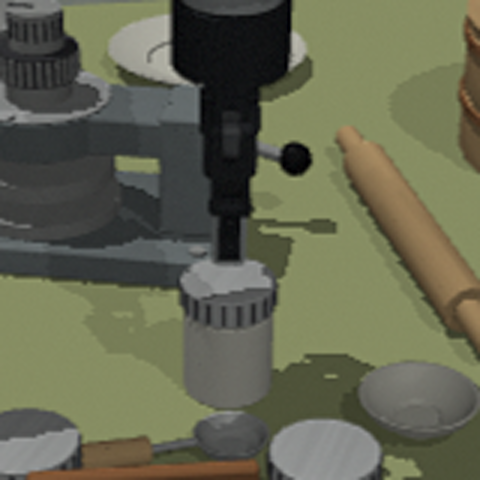

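>>> {"api": "arm_command", "payload": {
  "deltas": [
    {"claw": 0, "dx": 0, "dy": 0, "dz": -0.6, "twist": 0},
    {"claw": 0, "dx": 0, "dy": 0, "dz": -0.6, "twist": 0},
    {"claw": 0, "dx": 0, "dy": 0, "dz": -0.6, "twist": 0},
    {"claw": 0, "dx": 0, "dy": 0, "dz": -0.5, "twist": 0},
    {"claw": 0, "dx": 0, "dy": 0, "dz": -0.35, "twist": 0},
    {"claw": 0, "dx": 0, "dy": 0, "dz": 0, "twist": 0},
    {"claw": 0, "dx": 0, "dy": 0, "dz": 0, "twist": 0}
  ]
}}

```text
t: 36.1
eef_pos: [569.0, 76.2, 50.3]
ee_rot: [0.136, 1.567, -0.137]
wrist_force: [-0.5, 1.1, 0.5]
opening: 85.4
```

>>> {"api": "arm_command", "payload": {
  "deltas": [
    {"claw": 255, "dx": 0, "dy": 0, "dz": 0, "twist": 0},
    {"claw": 255, "dx": 0, "dy": 0, "dz": 0, "twist": 0},
    {"claw": 255, "dx": 0, "dy": 0, "dz": 0, "twist": 0},
    {"claw": 255, "dx": 0, "dy": 0, "dz": 0, "twist": 0},
    {"claw": 255, "dx": 0, "dy": 0, "dz": 0, "twist": 0}
  ]
}}

```text
t: 36.6
eef_pos: [570.0, 76.5, 51.9]
ee_rot: [0.137, 1.564, -0.136]
wrist_force: [-1.3, 3.2, 5.6]
opening: 63.8
```

```bash
python3 -c "
from h import *
st()
p,d=snap('side');crop(p,230,150,390,310,'b2')
"
```

```text
t 36.6 eef [570.   76.5  51.9] q [ 4.000e-03  1.120e-01  1.867e+00  1.000e-03  1.161e+00 -1.393e+00] op 63.8 F [-1.3  3.2  5.6] M [0.25 0.06 0.01] yax deg 80.0
```

View pics/b2.png

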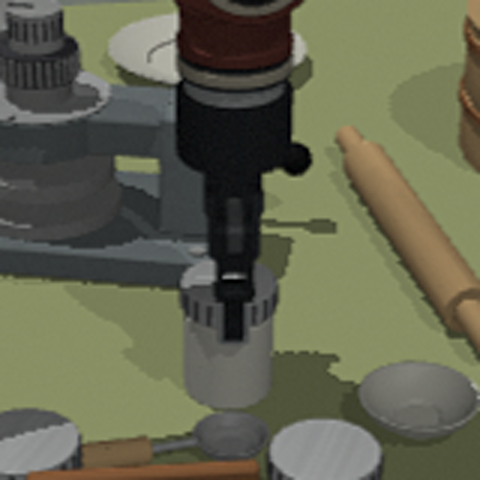

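Gripped on the cap. Tightening by 85°.

>>> {"api": "arm_command", "payload": {
  "deltas": [
    {"claw": 255, "dx": 0, "dy": 0, "dz": 0, "twist": -0.9},
    {"claw": 255, "dx": 0, "dy": 0, "dz": 0, "twist": -0.9},
    {"claw": 255, "dx": 0, "dy": 0, "dz": 0, "twist": -0.9},
    {"claw": 255, "dx": 0, "dy": 0, "dz": 0, "twist": -0.9},
    {"claw": 255, "dx": 0, "dy": 0, "dz": 0, "twist": -0.9},
    {"claw": 255, "dx": 0, "dy": 0, "dz": 0, "twist": -0.9},
    {"claw": 255, "dx": 0, "dy": 0, "dz": 0, "twist": -0.9},
    {"claw": 255, "dx": 0, "dy": 0, "dz": 0, "twist": -0.9},
    {"claw": 255, "dx": 0, "dy": 0, "dz": 0, "twist": -0.9},
    {"claw": 255, "dx": 0, "dy": 0, "dz": 0, "twist": -0.9}
  ]
}}

```text
t: 37.65
eef_pos: [569.2, 75.4, 51.6]
ee_rot: [0.749, 1.436, -0.751]
wrist_force: [-1.9, -0.3, 7.4]
opening: 63.6
```

>>> {"api": "arm_command", "payload": {
  "deltas": [
    {"claw": 255, "dx": 0, "dy": 0, "dz": 0, "twist": -0.9},
    {"claw": 255, "dx": 0, "dy": 0, "dz": 0, "twist": -0.9},
    {"claw": 255, "dx": 0, "dy": 0, "dz": 0, "twist": -0.9},
    {"claw": 255, "dx": 0, "dy": 0, "dz": 0, "twist": -0.9},
    {"claw": 255, "dx": 0, "dy": 0, "dz": 0, "twist": -0.9},
    {"claw": 255, "dx": 0, "dy": 0, "dz": 0, "twist": -0.9},
    {"claw": 255, "dx": 0, "dy": 0, "dz": 0, "twist": -0.9},
    {"claw": 255, "dx": 0, "dy": 0, "dz": 0, "twist": -0.9},
    {"claw": 255, "dx": 0, "dy": 0, "dz": 0, "twist": -0.9}
  ]
}}

```text
t: 38.55
eef_pos: [568.5, 74.9, 51.5]
ee_rot: [1.278, 1.161, -1.284]
wrist_force: [-4.4, -2.9, 9.8]
opening: 63.6
```

```bash
python3 -c "
from h import *
st()
p,d=snap('side');crop(p,230,150,390,310,'b3')
"
```

```text
t 38.55 eef [568.5  74.9  51.5] q [ 0.003  0.111  1.867 -0.003  1.165  0.102] op 63.6 F [-4.4 -2.9  9.8] M [-0.39  1.17  0.14] yax deg -5.6
```

View pics/b3.png

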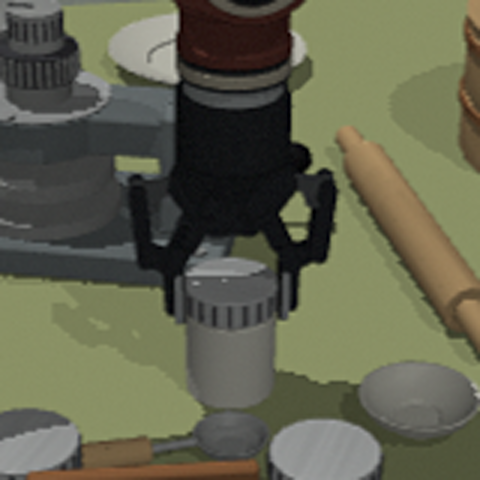

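>>> {"api": "arm_command", "payload": {
  "deltas": [
    {"claw": 255, "dx": 0, "dy": 0, "dz": 0.4, "twist": 0},
    {"claw": 255, "dx": 0, "dy": 0, "dz": 0.7, "twist": 0},
    {"claw": 255, "dx": 0, "dy": 0, "dz": 0.8, "twist": 0},
    {"claw": 255, "dx": 0, "dy": 0, "dz": 0.8, "twist": 0},
    {"claw": 255, "dx": 0, "dy": 0, "dz": 0.8, "twist": 0},
    {"claw": 255, "dx": 0, "dy": 0, "dz": 0.8, "twist": 0},
    {"claw": 255, "dx": 0, "dy": 0, "dz": 0.8, "twist": 0},
    {"claw": 255, "dx": -0.1, "dy": -0.4, "dz": 0.1, "twist": 0},
    {"claw": 255, "dx": -0.2, "dy": -0.8, "dz": 0, "twist": 0},
    {"claw": 255, "dx": -0.2, "dy": -0.8, "dz": 0, "twist": 0}
  ]
}}

```text
t: 39.6
eef_pos: [555.1, 25.2, 178.7]
ee_rot: [1.277, 1.164, -1.28]
wrist_force: [-0.1, -0.6, -3.4]
opening: 63.4
```

>>> {"api": "arm_command", "payload": {
  "deltas": [
    {"claw": 255, "dx": -0.22, "dy": -0.85, "dz": 0, "twist": 0},
    {"claw": 255, "dx": -0.22, "dy": -0.85, "dz": 0, "twist": 0},
    {"claw": 255, "dx": -0.22, "dy": -0.85, "dz": 0, "twist": 0},
    {"claw": 255, "dx": -0.22, "dy": -0.85, "dz": 0, "twist": 0},
    {"claw": 255, "dx": -0.22, "dy": -0.85, "dz": 0, "twist": 0},
    {"claw": 255, "dx": -0.22, "dy": -0.85, "dz": 0, "twist": 0},
    {"claw": 255, "dx": -0.22, "dy": -0.85, "dz": 0, "twist": 0},
    {"claw": 255, "dx": -0.22, "dy": -0.85, "dz": 0, "twist": 0},
    {"claw": 255, "dx": -0.22, "dy": -0.85, "dz": 0, "twist": 0},
    {"claw": 255, "dx": -0.22, "dy": -0.85, "dz": 0, "twist": 0}
  ]
}}

```text
t: 40.6
eef_pos: [499.6, -187.3, 178.3]
ee_rot: [1.279, 1.165, -1.281]
wrist_force: [-0.2, -0.9, -3.0]
opening: 63.6
```

>>> {"api": "arm_command", "payload": {
  "deltas": [
    {"claw": 255, "dx": -0.22, "dy": -0.85, "dz": 0, "twist": 0},
    {"claw": 255, "dx": -0.22, "dy": -0.85, "dz": 0, "twist": 0},
    {"claw": 255, "dx": -0.22, "dy": -0.85, "dz": 0, "twist": 0},
    {"claw": 255, "dx": -0.22, "dy": -0.85, "dz": 0, "twist": 0},
    {"claw": 255, "dx": -0.22, "dy": -0.85, "dz": 0, "twist": 0},
    {"claw": 255, "dx": -0.22, "dy": -0.85, "dz": 0, "twist": 0},
    {"claw": 255, "dx": -0.22, "dy": -0.85, "dz": 0, "twist": 0},
    {"claw": 255, "dx": 0, "dy": 0, "dz": 0, "twist": 0},
    {"claw": 255, "dx": 0, "dy": 0, "dz": 0, "twist": 0}
  ]
}}

```text
t: 41.5
eef_pos: [461.7, -335.0, 178.7]
ee_rot: [1.281, 1.165, -1.281]
wrist_force: [-0.1, 0.5, -3.5]
opening: 63.5
```

```bash
python3 -c "
from h import *
st()
p,d=snap('side','side24')
"
```

```text
t 41.5 eef [ 461.7 -335.   178.7] q [-0.758 -0.037  1.791  0.     1.391 -0.662] op 63.5 F [-0.1  0.5 -3.5] M [ 0.02  0.01 -0.02] yax deg -5.5
```

View pics/side24.png

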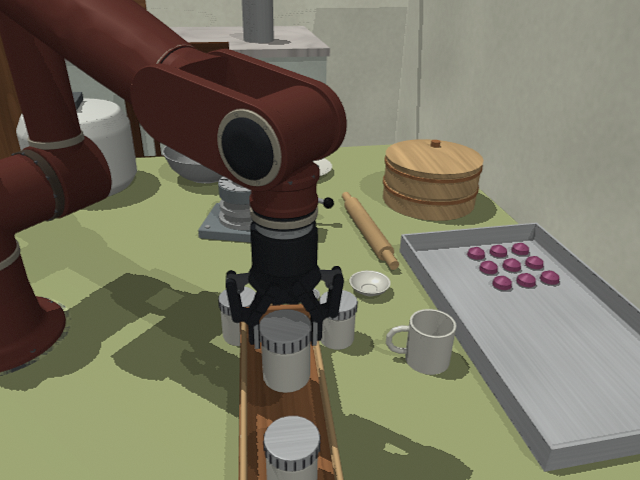

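>>> {"api": "arm_command", "payload": {
  "deltas": [
    {"claw": 255, "dx": -0.04, "dy": -0.4, "dz": 0, "twist": 0},
    {"claw": 255, "dx": 0, "dy": -0.24, "dz": 0, "twist": 0},
    {"claw": 255, "dx": 0, "dy": 0, "dz": -0.5, "twist": 0},
    {"claw": 255, "dx": 0, "dy": 0, "dz": -0.6, "twist": 0},
    {"claw": 255, "dx": 0, "dy": 0, "dz": -0.6, "twist": 0},
    {"claw": 255, "dx": 0, "dy": 0, "dz": -0.6, "twist": 0},
    {"claw": 255, "dx": 0, "dy": 0, "dz": -0.6, "twist": 0},
    {"claw": 255, "dx": 0, "dy": 0, "dz": -0.3, "twist": 0},
    {"claw": 255, "dx": 0, "dy": 0, "dz": -0.2, "twist": 0},
    {"claw": 255, "dx": 0, "dy": 0, "dz": 0, "twist": 0}
  ]
}}

```text
t: 42.55
eef_pos: [461.6, -350.9, 94.6]
ee_rot: [1.279, 1.164, -1.279]
wrist_force: [-0.5, 0.1, -3.1]
opening: 63.0
```

>>> {"api": "arm_command", "payload": {
  "deltas": [
    {"claw": 255, "dx": 0, "dy": 0, "dz": -0.05, "twist": 0},
    {"claw": 255, "dx": 0, "dy": 0, "dz": 0, "twist": 0}
  ]
}}

```text
t: 42.75
eef_pos: [462.3, -351.5, 95.0]
ee_rot: [1.279, 1.161, -1.279]
wrist_force: [0.0, 0.4, -3.2]
opening: 63.5
```

>>> {"api": "arm_command", "payload": {
  "deltas": [
    {"claw": 255, "dx": 0, "dy": 0, "dz": -0.06, "twist": 0},
    {"claw": 255, "dx": 0, "dy": 0, "dz": -0.04, "twist": 0},
    {"claw": 255, "dx": 0, "dy": 0, "dz": 0, "twist": 0}
  ]
}}

```text
t: 43.05
eef_pos: [462.1, -351.3, 92.0]
ee_rot: [1.279, 1.162, -1.279]
wrist_force: [0.7, -0.3, -2.4]
opening: 63.4
```

>>> {"api": "arm_command", "payload": {
  "deltas": [
    {"claw": 255, "dx": 0, "dy": 0, "dz": -0.05, "twist": 0},
    {"claw": 255, "dx": 0, "dy": 0, "dz": 0, "twist": 0}
  ]
}}

```text
t: 43.25
eef_pos: [462.4, -351.6, 91.8]
ee_rot: [1.279, 1.161, -1.279]
wrist_force: [-0.1, 1.6, 3.2]
opening: 63.3
```

>>> {"api": "arm_command", "payload": {
  "deltas": [
    {"claw": 0, "dx": 0, "dy": 0, "dz": 0, "twist": 0},
    {"claw": 0, "dx": 0, "dy": 0, "dz": 0, "twist": 0},
    {"claw": 0, "dx": 0, "dy": 0, "dz": 0, "twist": 0},
    {"claw": 0, "dx": 0, "dy": 0, "dz": 0.5, "twist": 0},
    {"claw": 0, "dx": 0, "dy": 0, "dz": 0.7, "twist": 0},
    {"claw": 0, "dx": 0, "dy": 0, "dz": 0.8, "twist": 0},
    {"claw": 0, "dx": 0, "dy": 0, "dz": 0.8, "twist": 0},
    {"claw": 0, "dx": 0.4, "dy": 0.5, "dz": 0.4, "twist": -0.5},
    {"claw": 0, "dx": 0.5, "dy": 0.9, "dz": 0, "twist": -0.8},
    {"claw": 0, "dx": 0.5, "dy": 0.9, "dz": 0, "twist": -0.8}
  ]
}}

```text
t: 44.25
eef_pos: [497.6, -293.7, 172.3]
ee_rot: [1.414, 1.059, -1.413]
wrist_force: [0.7, -0.2, -0.1]
opening: 85.6
```

>>> {"api": "arm_command", "payload": {
  "deltas": [
    {"claw": 0, "dx": 0.5, "dy": 0.9, "dz": 0, "twist": -0.8},
    {"claw": 0, "dx": 0.5, "dy": 0.9, "dz": 0, "twist": -0.8},
    {"claw": 0, "dx": 0.5, "dy": 0.9, "dz": 0, "twist": -0.8},
    {"claw": 0, "dx": 0.5, "dy": 0.9, "dz": 0, "twist": -0.8},
    {"claw": 0, "dx": 0.5, "dy": 0.9, "dz": 0, "twist": -0.8},
    {"claw": 0, "dx": 0.5, "dy": 0.9, "dz": 0, "twist": -0.8},
    {"claw": 0, "dx": 0.6, "dy": 0.6, "dz": 0, "twist": -0.4},
    {"claw": 0, "dx": 0, "dy": 0, "dz": 0, "twist": 0},
    {"claw": 0, "dx": 0, "dy": 0, "dz": 0, "twist": 0}
  ]
}}

```text
t: 45.15
eef_pos: [587.0, -143.7, 171.0]
ee_rot: [1.724, 0.769, -1.724]
wrist_force: [-0.1, -0.4, -0.6]
opening: 85.3
```

```bash
python3 - <<'E'
from jars import *
st()
p,d,P=caps(name="top25"); 
m=(P[...,2]>120)&(P[...,2]<132)&(d>0)&(P[...,1]<-150)&(P[...,1]>-500)&(P[...,0]<560)&(P[...,0]>380)
n,l,s,c=cv2.connectedComponentsWithStats(m.astype(np.uint8))
for i in range(1,n):
    if s[i,4]>50: print("rack",s[i,4],P[l==i].mean(0))
E
```

```text
t 45.15 eef [ 587.  -143.7  171. ] q [-0.363  0.047  1.72  -0.     1.375  0.368] op 85.3 F [-0.1 -0.4 -0.6] M [0.02 0.   0.01] yax deg -41.9
cap px [527.8 311.6] 274 mean [ 448.9 -493.    88.8] circ 447.2 -494.3 64.4
rack 679 [ 465.40314991 -347.5296123   127.09991646]
rack 685 [ 455.06282262 -428.57679808  127.0591289 ]
```

View pics/top25.png

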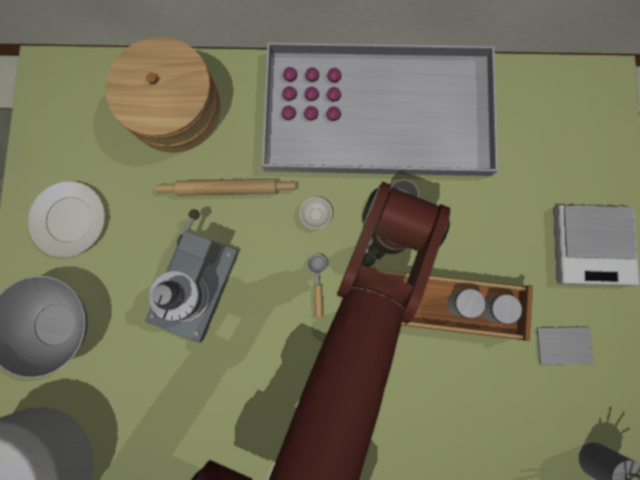

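>>> {"api": "arm_command", "payload": {
  "deltas": [
    {"claw": 0, "dx": 0, "dy": 0.5, "dz": 0, "twist": 0},
    {"claw": 0, "dx": 0, "dy": 0.32, "dz": -0.5, "twist": 0},
    {"claw": 0, "dx": 0, "dy": 0, "dz": -0.8, "twist": 0},
    {"claw": 0, "dx": 0, "dy": 0, "dz": -0.8, "twist": 0},
    {"claw": 0, "dx": 0, "dy": 0, "dz": 0, "twist": 0},
    {"claw": 0, "dx": 0, "dy": 0, "dz": 0, "twist": 0}
  ]
}}

```text
t: 45.8
eef_pos: [586.2, -122.7, 117.1]
ee_rot: [1.724, 0.77, -1.726]
wrist_force: [0.4, -0.4, 0.7]
opening: 85.1
```

```bash
python3 -c "
from h import *
st()
p,d=snap('side');crop(p,240,200,440,400,'c1')
P=cloud('side',d)
m=(d>0)&(P[...,0]>500)&(P[...,0]<680)&(P[...,1]>-200)&(P[...,1]<-50)&(P[...,2]>96)&(P[...,2]<150)
q=P[m];print(q.min(0),q.max(0))
m=(d>0)&(P[...,0]>547)&(P[...,0]<640)&(P[...,1]>-190)&(P[...,1]<-60)&(P[...,2]>84)&(P[...,2]<90)
q=P[m];print(q.min(0),q.max(0))
"
```

```text
t 45.8 eef [ 586.2 -122.7  117.1] q [-0.331  0.088  1.772  0.     1.284  0.402] op 85.1 F [ 0.4 -0.4  0.7] M [-0.    0.01  0.03] yax deg -42.0
[ 539.27617033 -166.40252669  132.17458051] [630.11356006 -84.65499588 149.96944427]
[ 551.8098823  -158.08377849   84.01434259] [616.21722621 -93.07463934  89.24514583]
```

View pics/c1.png

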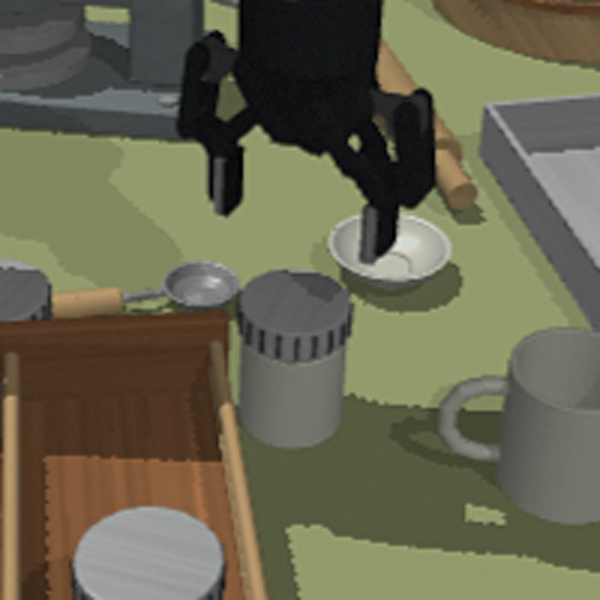

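>>> {"api": "arm_command", "payload": {
  "deltas": [
    {"claw": 0, "dx": 0, "dy": 0, "dz": -0.6, "twist": 0},
    {"claw": 0, "dx": 0, "dy": 0, "dz": -0.6, "twist": 0},
    {"claw": 0, "dx": 0, "dy": 0, "dz": -0.6, "twist": 0},
    {"claw": 0, "dx": 0, "dy": 0, "dz": -0.5, "twist": 0},
    {"claw": 0, "dx": 0, "dy": 0, "dz": -0.4, "twist": 0},
    {"claw": 0, "dx": 0, "dy": 0, "dz": 0, "twist": 0},
    {"claw": 0, "dx": 0, "dy": 0, "dz": 0, "twist": 0}
  ]
}}

```text
t: 46.55
eef_pos: [586.9, -123.1, 50.2]
ee_rot: [1.725, 0.769, -1.725]
wrist_force: [0.8, -0.7, 0.5]
opening: 85.6
```

>>> {"api": "arm_command", "payload": {
  "deltas": [
    {"claw": 255, "dx": 0, "dy": 0, "dz": 0, "twist": 0},
    {"claw": 255, "dx": 0, "dy": 0, "dz": 0, "twist": 0},
    {"claw": 255, "dx": 0, "dy": 0, "dz": 0, "twist": 0},
    {"claw": 255, "dx": 0, "dy": 0, "dz": 0, "twist": 0},
    {"claw": 255, "dx": 0, "dy": 0, "dz": 0, "twist": 0}
  ]
}}

```text
t: 47.05
eef_pos: [587.5, -123.2, 51.8]
ee_rot: [1.726, 0.768, -1.724]
wrist_force: [-2.1, 1.3, 5.5]
opening: 63.5
```

```bash
python3 -c "
from h import *
st()
p,d=snap('side');crop(p,240,200,440,400,'c2')
"
```

```text
t 47.05 eef [ 587.5 -123.2   51.8] q [-0.331  0.168  1.804  0.     1.168  0.402] op 63.5 F [-2.1  1.3  5.5] M [ 0.23  0.39 -0.04] yax deg -42.0
```

View pics/c2.png

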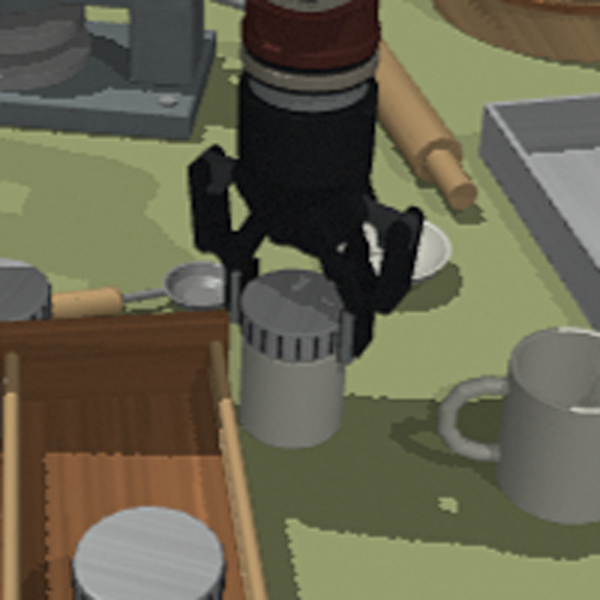

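>>> {"api": "arm_command", "payload": {
  "deltas": [
    {"claw": 255, "dx": 0, "dy": 0, "dz": 0, "twist": -0.9},
    {"claw": 255, "dx": 0, "dy": 0, "dz": 0, "twist": -0.9},
    {"claw": 255, "dx": 0, "dy": 0, "dz": 0, "twist": -0.9},
    {"claw": 255, "dx": 0, "dy": 0, "dz": 0, "twist": -0.9},
    {"claw": 255, "dx": 0, "dy": 0, "dz": 0, "twist": -0.9},
    {"claw": 255, "dx": 0, "dy": 0, "dz": 0, "twist": -0.9},
    {"claw": 255, "dx": 0, "dy": 0, "dz": 0, "twist": -0.9},
    {"claw": 255, "dx": 0, "dy": 0, "dz": 0, "twist": -0.9},
    {"claw": 255, "dx": 0, "dy": 0, "dz": 0, "twist": -0.9},
    {"claw": 255, "dx": 0, "dy": 0, "dz": 0, "twist": -0.9}
  ]
}}

```text
t: 48.1
eef_pos: [588.0, -124.1, 51.7]
ee_rot: [2.198, 0.052, -2.192]
wrist_force: [-0.2, -0.7, 3.1]
opening: 63.5
```

>>> {"api": "arm_command", "payload": {
  "deltas": [
    {"claw": 255, "dx": 0, "dy": 0, "dz": 0, "twist": -0.9},
    {"claw": 255, "dx": 0, "dy": 0, "dz": 0, "twist": -0.9},
    {"claw": 255, "dx": 0, "dy": 0, "dz": 0, "twist": -0.9},
    {"claw": 255, "dx": 0, "dy": 0, "dz": 0, "twist": -0.9},
    {"claw": 255, "dx": 0, "dy": 0, "dz": 0, "twist": -0.9},
    {"claw": 255, "dx": 0, "dy": 0, "dz": 0, "twist": -0.9},
    {"claw": 255, "dx": 0, "dy": 0, "dz": 0, "twist": -0.9},
    {"claw": 255, "dx": 0, "dy": 0, "dz": 0, "twist": -0.9}
  ]
}}

```text
t: 48.9
eef_pos: [588.1, -124.7, 51.8]
ee_rot: [-1.898, 0.566, 1.89]
wrist_force: [1.2, -2.9, 2.8]
opening: 63.4
```

```bash
python3 -c "
from h import *
st()
p,d=snap('side');crop(p,240,200,440,400,'c3')
"
```

```text
t 48.9 eef [ 588.1 -124.7   51.8] q [-0.332  0.168  1.804 -0.003  1.166  1.818] op 63.4 F [ 1.2 -2.9  2.8] M [-0.77  0.11  0.06] yax deg -123.1
```

View pics/c3.png

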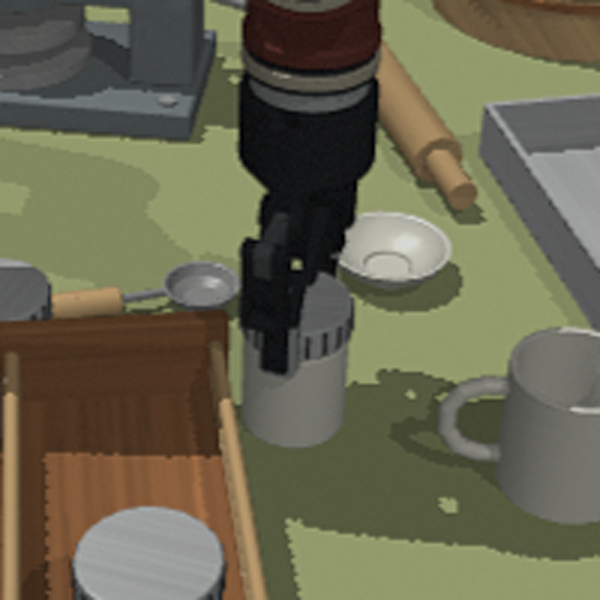

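>>> {"api": "arm_command", "payload": {
  "deltas": [
    {"claw": 255, "dx": 0, "dy": 0, "dz": 0.4, "twist": 0},
    {"claw": 255, "dx": 0, "dy": 0, "dz": 0.7, "twist": 0},
    {"claw": 255, "dx": 0, "dy": 0, "dz": 0.8, "twist": 0},
    {"claw": 255, "dx": 0, "dy": 0, "dz": 0.8, "twist": 0},
    {"claw": 255, "dx": 0, "dy": 0, "dz": 0.8, "twist": 0},
    {"claw": 255, "dx": 0, "dy": 0, "dz": 0.8, "twist": 0},
    {"claw": 255, "dx": 0, "dy": 0, "dz": 0.8, "twist": 0},
    {"claw": 255, "dx": -0.2, "dy": -0.2, "dz": 0.1, "twist": -0.6},
    {"claw": 255, "dx": -0.4, "dy": -0.5, "dz": 0, "twist": -0.8},
    {"claw": 255, "dx": -0.4, "dy": -0.5, "dz": 0, "twist": -0.8}
  ]
}}

```text
t: 49.95
eef_pos: [560.9, -152.5, 179.6]
ee_rot: [-1.769, 0.715, 1.773]
wrist_force: [-1.1, 0.0, -4.6]
opening: 63.7
```

>>> {"api": "arm_command", "payload": {
  "deltas": [
    {"claw": 255, "dx": -0.4, "dy": -0.5, "dz": 0, "twist": -0.9},
    {"claw": 255, "dx": -0.4, "dy": -0.5, "dz": 0, "twist": -0.9},
    {"claw": 255, "dx": -0.4, "dy": -0.5, "dz": 0, "twist": -0.9},
    {"claw": 255, "dx": -0.4, "dy": -0.5, "dz": 0, "twist": -0.9},
    {"claw": 255, "dx": -0.4, "dy": -0.5, "dz": 0, "twist": -0.9},
    {"claw": 255, "dx": -0.4, "dy": -0.5, "dz": 0, "twist": -0.9},
    {"claw": 255, "dx": -0.4, "dy": -0.5, "dz": 0, "twist": -0.9},
    {"claw": 255, "dx": -0.4, "dy": -0.5, "dz": 0, "twist": -0.9},
    {"claw": 255, "dx": -0.4, "dy": -0.5, "dz": 0, "twist": -0.9},
    {"claw": 255, "dx": -0.2, "dy": -0.2, "dz": 0, "twist": -0.9}
  ]
}}

```text
t: 50.95
eef_pos: [465.4, -270.6, 179.2]
ee_rot: [-1.218, 1.202, 1.223]
wrist_force: [0.4, 1.2, -4.2]
opening: 64.1
```

>>> {"api": "arm_command", "payload": {
  "deltas": [
    {"claw": 255, "dx": 0, "dy": 0, "dz": 0, "twist": -0.9},
    {"claw": 255, "dx": 0, "dy": 0, "dz": 0, "twist": -0.4},
    {"claw": 255, "dx": 0, "dy": 0, "dz": 0, "twist": 0},
    {"claw": 255, "dx": 0, "dy": 0, "dz": 0, "twist": 0}
  ]
}}

```text
t: 51.35
eef_pos: [466.4, -270.0, 179.7]
ee_rot: [-1.138, 1.252, 1.141]
wrist_force: [0.7, 0.9, -3.9]
opening: 63.6
```

```bash
python3 -c "
from h import *
st()
p,d=snap('side','side26')
"
```

```text
t 51.35 eef [ 466.4 -270.   179.7] q [-0.663 -0.116  1.863  0.     1.396  2.572] op 63.6 F [ 0.7  0.9 -3.9] M [ 0.03 -0.01  0.02] yax deg 174.6
```

View pics/side26.png

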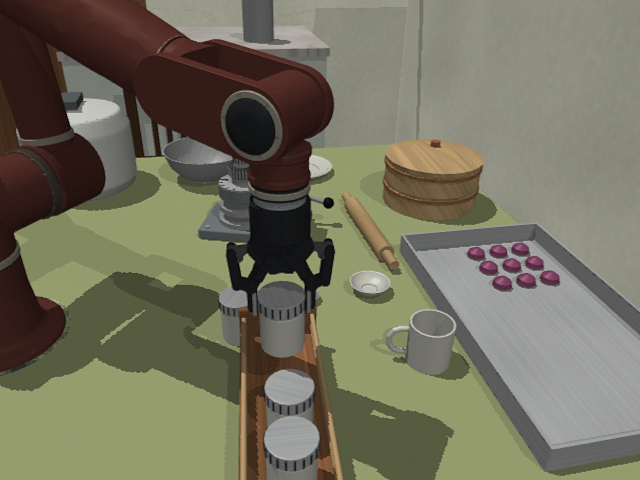

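>>> {"api": "arm_command", "payload": {
  "deltas": [
    {"claw": 255, "dx": 0, "dy": 0.06, "dz": -0.5, "twist": 0},
    {"claw": 255, "dx": 0, "dy": 0, "dz": -0.6, "twist": 0},
    {"claw": 255, "dx": 0, "dy": 0, "dz": -0.6, "twist": 0},
    {"claw": 255, "dx": 0, "dy": 0, "dz": -0.6, "twist": 0},
    {"claw": 255, "dx": 0, "dy": 0, "dz": -0.6, "twist": 0},
    {"claw": 255, "dx": 0, "dy": 0, "dz": -0.4, "twist": 0},
    {"claw": 255, "dx": 0, "dy": 0, "dz": -0.15, "twist": 0},
    {"claw": 255, "dx": 0, "dy": 0, "dz": 0, "twist": 0},
    {"claw": 255, "dx": 0, "dy": 0, "dz": 0, "twist": 0}
  ]
}}

```text
t: 52.3
eef_pos: [467.4, -269.5, 94.9]
ee_rot: [-1.14, 1.253, 1.137]
wrist_force: [0.0, -0.7, -3.8]
opening: 63.8
```

>>> {"api": "arm_command", "payload": {
  "deltas": [
    {"claw": 255, "dx": 0, "dy": 0, "dz": -0.04, "twist": 0},
    {"claw": 255, "dx": 0, "dy": 0, "dz": -0.04, "twist": 0},
    {"claw": 255, "dx": 0, "dy": 0, "dz": 0, "twist": 0}
  ]
}}

```text
t: 52.6
eef_pos: [467.0, -269.2, 92.4]
ee_rot: [-1.139, 1.253, 1.138]
wrist_force: [-1.5, -0.1, -4.8]
opening: 63.2
```

>>> {"api": "arm_command", "payload": {
  "deltas": [
    {"claw": 255, "dx": 0, "dy": 0, "dz": -0.05, "twist": 0},
    {"claw": 255, "dx": 0, "dy": 0, "dz": 0, "twist": 0}
  ]
}}

```text
t: 52.8
eef_pos: [467.3, -269.4, 91.9]
ee_rot: [-1.14, 1.253, 1.138]
wrist_force: [-1.6, 0.7, 0.5]
opening: 63.6
```

>>> {"api": "arm_command", "payload": {
  "deltas": [
    {"claw": 255, "dx": 0, "dy": 0, "dz": -0.03, "twist": 0},
    {"claw": 255, "dx": 0, "dy": 0, "dz": 0, "twist": 0}
  ]
}}

```text
t: 53.0
eef_pos: [467.5, -269.6, 91.7]
ee_rot: [-1.14, 1.253, 1.137]
wrist_force: [-1.3, 1.8, 4.2]
opening: 63.1
```

>>> {"api": "arm_command", "payload": {
  "deltas": [
    {"claw": 0, "dx": 0, "dy": 0, "dz": 0, "twist": 0},
    {"claw": 0, "dx": 0, "dy": 0, "dz": 0, "twist": 0},
    {"claw": 0, "dx": 0, "dy": 0, "dz": 0, "twist": 0},
    {"claw": 0, "dx": 0, "dy": 0, "dz": 0.5, "twist": 0},
    {"claw": 0, "dx": 0, "dy": 0, "dz": 0.7, "twist": 0},
    {"claw": 0, "dx": 0, "dy": 0, "dz": 0.8, "twist": 0},
    {"claw": 0, "dx": 0, "dy": 0, "dz": 0.8, "twist": 0.5},
    {"claw": 0, "dx": 0, "dy": 0, "dz": 0.4, "twist": 1},
    {"claw": 0, "dx": 0, "dy": 0, "dz": 0, "twist": 1},
    {"claw": 0, "dx": 0, "dy": 0, "dz": 0, "twist": 1}
  ]
}}

```text
t: 54.0
eef_pos: [467.4, -269.5, 172.0]
ee_rot: [-1.367, 1.1, 1.362]
wrist_force: [-0.2, -0.9, -0.2]
opening: 85.4
```

>>> {"api": "arm_command", "payload": {
  "deltas": [
    {"claw": 0, "dx": -0.1, "dy": 0.37, "dz": 0, "twist": 1},
    {"claw": 0, "dx": -0.1, "dy": 0.37, "dz": 0, "twist": 1},
    {"claw": 0, "dx": -0.1, "dy": 0.37, "dz": 0, "twist": 1},
    {"claw": 0, "dx": -0.1, "dy": 0.37, "dz": 0, "twist": 1},
    {"claw": 0, "dx": -0.1, "dy": 0.37, "dz": 0, "twist": 1},
    {"claw": 0, "dx": -0.1, "dy": 0.37, "dz": 0, "twist": 1},
    {"claw": 0, "dx": -0.1, "dy": 0.37, "dz": 0, "twist": 1},
    {"claw": 0, "dx": -0.1, "dy": 0.37, "dz": 0, "twist": 1},
    {"claw": 0, "dx": -0.1, "dy": 0.37, "dz": 0, "twist": 1},
    {"claw": 0, "dx": -0.1, "dy": 0.37, "dz": 0, "twist": 1}
  ]
}}

```text
t: 55.0
eef_pos: [442.0, -176.4, 171.2]
ee_rot: [-1.952, 0.483, 1.95]
wrist_force: [0.2, 1.0, 0.5]
opening: 85.5
```

>>> {"api": "arm_command", "payload": {
  "deltas": [
    {"claw": 0, "dx": -0.1, "dy": 0.37, "dz": 0, "twist": 1},
    {"claw": 0, "dx": -0.1, "dy": 0.37, "dz": 0, "twist": 1},
    {"claw": 0, "dx": -0.1, "dy": 0.37, "dz": 0, "twist": 1},
    {"claw": 0, "dx": -0.1, "dy": 0.37, "dz": 0, "twist": 1},
    {"claw": 0, "dx": -0.1, "dy": 0.37, "dz": 0, "twist": 1},
    {"claw": 0, "dx": -0.1, "dy": 0.37, "dz": 0, "twist": 1},
    {"claw": 0, "dx": -0.1, "dy": 0.37, "dz": 0, "twist": 1},
    {"claw": 0, "dx": -0.1, "dy": 0.37, "dz": 0, "twist": 1},
    {"claw": 0, "dx": -0.1, "dy": 0.37, "dz": 0, "twist": 1},
    {"claw": 0, "dx": -0.1, "dy": 0.37, "dz": 0, "twist": 1}
  ]
}}

```text
t: 56.0
eef_pos: [417.0, -83.8, 171.2]
ee_rot: [2.01, 0.394, -2.007]
wrist_force: [0.3, 0.6, 0.4]
opening: 85.6
```

>>> {"api": "arm_command", "payload": {
  "deltas": [
    {"claw": 0, "dx": 0, "dy": 0, "dz": 0, "twist": 1},
    {"claw": 0, "dx": 0, "dy": 0, "dz": 0, "twist": 1},
    {"claw": 0, "dx": 0, "dy": 0, "dz": 0, "twist": 1},
    {"claw": 0, "dx": 0, "dy": 0, "dz": 0, "twist": 1},
    {"claw": 0, "dx": 0, "dy": 0, "dz": 0, "twist": 1},
    {"claw": 0, "dx": 0, "dy": 0, "dz": 0, "twist": 1},
    {"claw": 0, "dx": 0, "dy": 0, "dz": 0, "twist": 1},
    {"claw": 0, "dx": 0, "dy": 0, "dz": 0, "twist": 1},
    {"claw": 0, "dx": 0, "dy": 0, "dz": 0, "twist": 1},
    {"claw": 0, "dx": 0, "dy": 0, "dz": 0, "twist": 1}
  ]
}}

```text
t: 57.0
eef_pos: [417.1, -84.2, 171.2]
ee_rot: [1.434, 1.045, -1.433]
wrist_force: [-1.2, 0.0, -0.2]
opening: 85.1
```

```bash
python3 - <<'E'
from jars import *
st()
p,d,P=caps(name="top27"); 
m=(P[...,2]>120)&(P[...,2]<132)&(d>0)&(P[...,1]<-150)&(P[...,1]>-500)&(P[...,0]<560)&(P[...,0]>380)
n,l,s,c=cv2.connectedComponentsWithStats(m.astype(np.uint8))
for i in range(1,n):
    if s[i,4]>50: print("rack",s[i,4],P[l==i].mean(0))
p,d=snap('side');crop(p,160,200,360,360,'d1')
P=cloud('side',d)
m=(d>0)&(P[...,0]>370)&(P[...,0]<460)&(P[...,1]>-119)&(P[...,1]<-30)&(P[...,2]>84)&(P[...,2]<90)
q=P[m];print(q.min(0),q.max(0))
E
```

```text
t 57.0 eef [417.1 -84.2 171.2] q [-0.374 -0.418  2.122 -0.     1.436 -0.064] op 85.1 F [-1.2  0.  -0.2] M [ 0.02 -0.04  0.01] yax deg -17.8
cap px [527.7 312.7] 287 mean [ 446.4 -492.8   88.8] circ 447.2 -494.7 64.4
rack 667 [ 470.50100121 -266.69191903  127.14183661]
rack 670 [ 465.38323994 -347.63136364  127.28728662]
rack 686 [ 454.7116569  -428.43474847  127.11690052]
[ 382.96870083 -115.9220514    84.00026899] [447.24737614 -50.35122477  89.24956663]
```

View pics/d1.png

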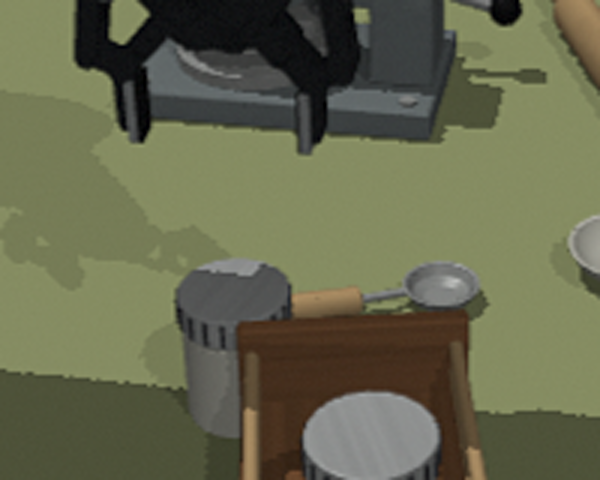

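View pics/top27.png

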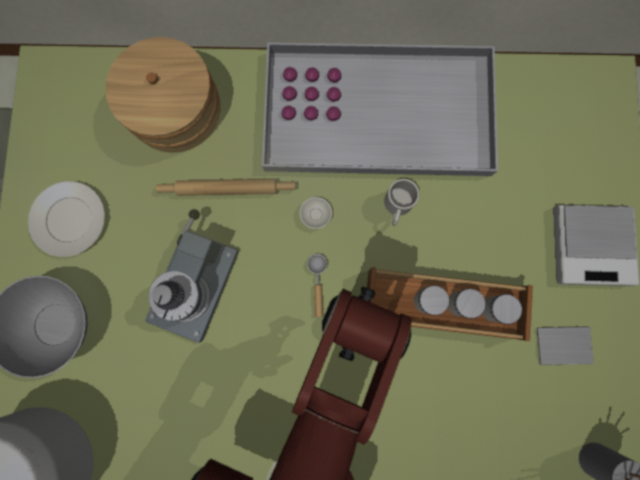

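>>> {"api": "arm_command", "payload": {
  "deltas": [
    {"claw": 0, "dx": 0.04, "dy": 0.06, "dz": 0, "twist": 1},
    {"claw": 0, "dx": 0, "dy": 0, "dz": 0, "twist": 1},
    {"claw": 0, "dx": 0, "dy": 0, "dz": 0, "twist": 0.5},
    {"claw": 0, "dx": 0, "dy": 0, "dz": -0.6, "twist": 0},
    {"claw": 0, "dx": 0, "dy": 0, "dz": -0.7, "twist": 0},
    {"claw": 0, "dx": 0, "dy": 0, "dz": -0.7, "twist": 0},
    {"claw": 0, "dx": 0, "dy": 0, "dz": 0, "twist": 0},
    {"claw": 0, "dx": 0, "dy": 0, "dz": 0, "twist": 0}
  ]
}}

```text
t: 57.9
eef_pos: [417.5, -82.5, 119.6]
ee_rot: [1.28, 1.163, -1.281]
wrist_force: [0.5, 0.4, 0.1]
opening: 85.3
```

```bash
python3 -c "
from h import *
st()
p,d=snap('side');crop(p,160,200,360,360,'d2')
"
```

```text
t 57.9 eef [417.5 -82.5 119.6] q [-0.37  -0.361  2.17  -0.     1.334 -0.274] op 85.3 F [0.5 0.4 0.1] M [ 0.02 -0.02  0.  ] yax deg -5.5
```

View pics/d2.png

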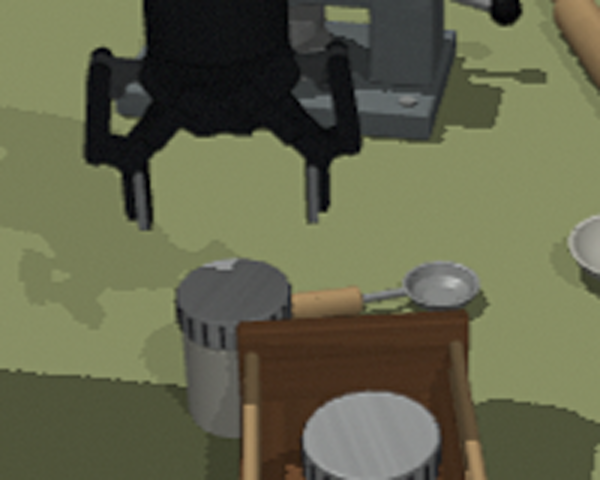

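>>> {"api": "arm_command", "payload": {
  "deltas": [
    {"claw": 0, "dx": 0, "dy": 0, "dz": -0.6, "twist": 0},
    {"claw": 0, "dx": 0, "dy": 0, "dz": -0.6, "twist": 0},
    {"claw": 0, "dx": 0, "dy": 0, "dz": -0.6, "twist": 0},
    {"claw": 0, "dx": 0, "dy": 0, "dz": -0.6, "twist": 0},
    {"claw": 0, "dx": 0, "dy": 0, "dz": -0.4, "twist": 0},
    {"claw": 0, "dx": 0, "dy": 0, "dz": 0, "twist": 0},
    {"claw": 0, "dx": 0, "dy": 0, "dz": 0, "twist": 0}
  ]
}}

```text
t: 58.65
eef_pos: [418.4, -82.8, 50.9]
ee_rot: [1.28, 1.161, -1.279]
wrist_force: [-0.1, 0.8, 0.9]
opening: 85.5
```

>>> {"api": "arm_command", "payload": {
  "deltas": [
    {"claw": 255, "dx": 0, "dy": 0, "dz": 0, "twist": 0},
    {"claw": 255, "dx": 0, "dy": 0, "dz": 0, "twist": 0},
    {"claw": 255, "dx": 0, "dy": 0, "dz": 0, "twist": 0},
    {"claw": 255, "dx": 0, "dy": 0, "dz": 0, "twist": 0},
    {"claw": 255, "dx": 0, "dy": 0, "dz": 0, "twist": 0}
  ]
}}

```text
t: 59.15
eef_pos: [418.3, -82.9, 51.6]
ee_rot: [1.279, 1.162, -1.279]
wrist_force: [-4.1, 0.7, 5.6]
opening: 63.3
```

```bash
python3 -c "
from h import *
st()
p,d=snap('side');crop(p,160,200,360,360,'d3')
"
```

```text
t 59.15 eef [418.3 -82.9  51.6] q [-0.37  -0.259  2.216 -0.     1.184 -0.275] op 63.3 F [-4.1  0.7  5.6] M [0.11 0.5  0.04] yax deg -5.5
```

View pics/d3.png

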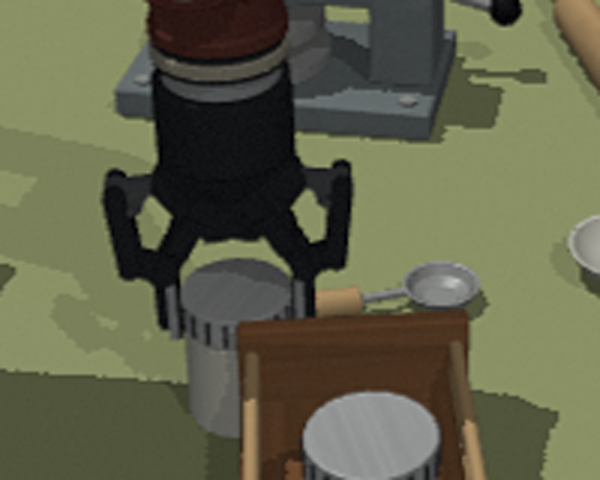

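>>> {"api": "arm_command", "payload": {
  "deltas": [
    {"claw": 255, "dx": 0, "dy": 0, "dz": 0.4, "twist": 0},
    {"claw": 255, "dx": 0, "dy": 0, "dz": 0.8, "twist": 0},
    {"claw": 255, "dx": 0, "dy": 0.1, "dz": 0.8, "twist": 0},
    {"claw": 255, "dx": 0, "dy": 0.5, "dz": 0.4, "twist": 0},
    {"claw": 255, "dx": 0, "dy": 0.8, "dz": 0, "twist": 0},
    {"claw": 255, "dx": 0, "dy": 0.9, "dz": 0, "twist": 0},
    {"claw": 255, "dx": 0, "dy": 0.9, "dz": 0, "twist": 0},
    {"claw": 255, "dx": 0, "dy": 0.9, "dz": 0, "twist": 0},
    {"claw": 255, "dx": 0, "dy": 0.9, "dz": 0, "twist": 0},
    {"claw": 255, "dx": 0, "dy": 0.9, "dz": 0, "twist": 0}
  ]
}}

```text
t: 60.2
eef_pos: [416.8, 66.6, 109.5]
ee_rot: [1.279, 1.164, -1.28]
wrist_force: [-0.4, 0.2, -4.4]
opening: 63.5
```

>>> {"api": "arm_command", "payload": {
  "deltas": [
    {"claw": 255, "dx": 0, "dy": 0.5, "dz": 0, "twist": 0},
    {"claw": 255, "dx": 0, "dy": 0.2, "dz": 0, "twist": 0},
    {"claw": 255, "dx": 0, "dy": 0, "dz": -0.4, "twist": 0},
    {"claw": 255, "dx": 0, "dy": 0, "dz": -0.7, "twist": 0},
    {"claw": 255, "dx": 0, "dy": 0, "dz": -0.7, "twist": 0},
    {"claw": 255, "dx": 0, "dy": 0, "dz": -0.3, "twist": 0},
    {"claw": 255, "dx": 0, "dy": 0, "dz": -0.15, "twist": 0},
    {"claw": 255, "dx": 0, "dy": 0, "dz": 0, "twist": 0},
    {"claw": 255, "dx": 0, "dy": 0, "dz": 0, "twist": 0}
  ]
}}

```text
t: 61.1
eef_pos: [418.6, 82.2, 54.6]
ee_rot: [1.28, 1.161, -1.278]
wrist_force: [0.1, 0.2, -5.2]
opening: 63.8
```

```bash
python3 -c "
from h import *
st()
p,d=snap('side');crop(p,160,160,360,320,'d4')
"
```

```text
t 61.1 eef [418.6  82.2  54.6] q [ 0.019 -0.265  2.214 -0.     1.191  0.115] op 63.8 F [ 0.1  0.2 -5.2] M [ 0.01 -0.04 -0.07] yax deg -5.5
```

View pics/d4.png

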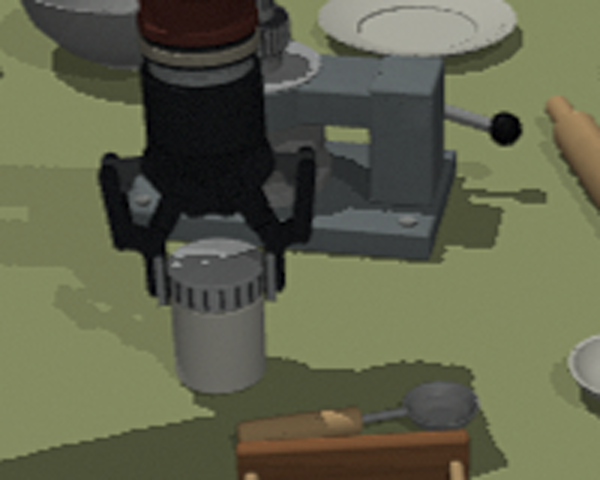

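Three mm above the table; lower, release, rise, turn +85°, regrasp.

>>> {"api": "arm_command", "payload": {
  "deltas": [
    {"claw": 255, "dx": 0, "dy": 0, "dz": -0.06, "twist": 0},
    {"claw": 255, "dx": 0, "dy": 0, "dz": -0.05, "twist": 0},
    {"claw": 255, "dx": 0, "dy": 0, "dz": 0, "twist": 0}
  ]
}}

```text
t: 61.45
eef_pos: [418.4, 82.4, 51.7]
ee_rot: [1.28, 1.162, -1.278]
wrist_force: [-0.9, -0.7, -2.9]
opening: 63.6
```

>>> {"api": "arm_command", "payload": {
  "deltas": [
    {"claw": 255, "dx": 0, "dy": 0, "dz": -0.03, "twist": 0},
    {"claw": 255, "dx": 0, "dy": 0, "dz": 0, "twist": 0}
  ]
}}

```text
t: 61.65
eef_pos: [418.5, 82.5, 51.7]
ee_rot: [1.279, 1.162, -1.278]
wrist_force: [-3.3, 0.2, 5.4]
opening: 63.8
```

>>> {"api": "arm_command", "payload": {
  "deltas": [
    {"claw": 0, "dx": 0, "dy": 0, "dz": 0, "twist": 0},
    {"claw": 0, "dx": 0, "dy": 0, "dz": 0, "twist": 0},
    {"claw": 0, "dx": 0, "dy": 0, "dz": 0, "twist": 0},
    {"claw": 0, "dx": 0, "dy": 0, "dz": 0, "twist": 0},
    {"claw": 0, "dx": 0, "dy": 0, "dz": 0, "twist": 0.7},
    {"claw": 0, "dx": 0, "dy": 0, "dz": 0, "twist": 0.9},
    {"claw": 0, "dx": 0, "dy": 0, "dz": 0, "twist": 0.9},
    {"claw": 0, "dx": 0, "dy": 0, "dz": 0, "twist": 0.9},
    {"claw": 0, "dx": 0, "dy": 0, "dz": 0, "twist": 0.9},
    {"claw": 0, "dx": 0, "dy": 0, "dz": 0, "twist": 0.9}
  ]
}}

```text
t: 62.65
eef_pos: [417.9, 82.4, 50.3]
ee_rot: [0.939, 1.359, -0.939]
wrist_force: [0.2, -0.3, -0.1]
opening: 85.0
```

>>> {"api": "arm_command", "payload": {
  "deltas": [
    {"claw": 0, "dx": 0, "dy": 0, "dz": 0, "twist": 1},
    {"claw": 0, "dx": 0, "dy": 0, "dz": 0, "twist": 1},
    {"claw": 0, "dx": 0, "dy": 0, "dz": 0, "twist": 1},
    {"claw": 0, "dx": 0, "dy": 0, "dz": 0, "twist": 1},
    {"claw": 0, "dx": 0, "dy": 0, "dz": 0, "twist": 1},
    {"claw": 0, "dx": 0, "dy": 0, "dz": 0, "twist": 1},
    {"claw": 0, "dx": 0, "dy": 0, "dz": 0, "twist": 1},
    {"claw": 0, "dx": 0, "dy": 0, "dz": 0, "twist": 1},
    {"claw": 0, "dx": 0, "dy": 0, "dz": 0, "twist": 1},
    {"claw": 0, "dx": 0, "dy": 0, "dz": 0, "twist": 1}
  ]
}}

```text
t: 63.65
eef_pos: [417.9, 82.4, 50.4]
ee_rot: [0.264, 1.555, -0.264]
wrist_force: [0.5, -0.7, -0.5]
opening: 85.3
```

>>> {"api": "arm_command", "payload": {
  "deltas": [
    {"claw": 0, "dx": 0, "dy": 0, "dz": 0, "twist": 1},
    {"claw": 0, "dx": 0, "dy": 0, "dz": 0, "twist": 1},
    {"claw": 0, "dx": 0, "dy": 0, "dz": 0, "twist": 0},
    {"claw": 255, "dx": 0, "dy": 0, "dz": 0, "twist": 0},
    {"claw": 255, "dx": 0, "dy": 0, "dz": 0, "twist": 0},
    {"claw": 255, "dx": 0, "dy": 0, "dz": 0, "twist": 0},
    {"claw": 255, "dx": 0, "dy": 0, "dz": 0, "twist": 0},
    {"claw": 255, "dx": 0, "dy": 0, "dz": 0, "twist": 0}
  ]
}}

```text
t: 64.45
eef_pos: [418.2, 82.6, 50.8]
ee_rot: [0.13, 1.566, -0.129]
wrist_force: [-1.0, 2.6, 3.8]
opening: 63.1
```

```bash
python3 -c "
from h import *
st()
p,d=snap('side');crop(p,160,160,360,320,'d5')
"
```

```text
t 64.45 eef [418.2  82.6  50.8] q [ 2.000e-02 -2.580e-01  2.217e+00  1.000e-03  1.183e+00 -1.386e+00] op 63.1 F [-1.   2.6  3.8] M [0.29 0.13 0.01] yax deg 80.5
```

View pics/d5.png

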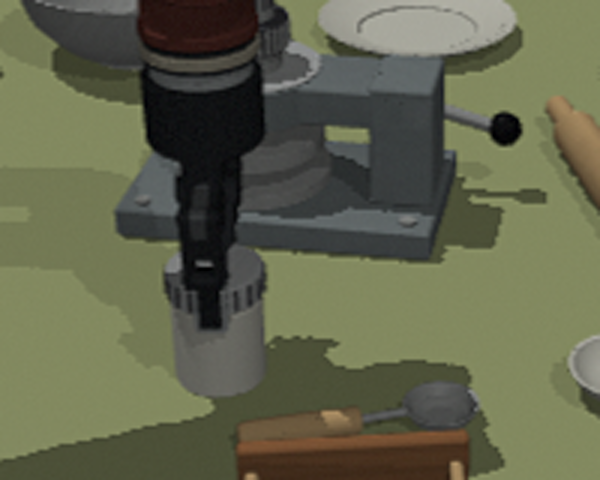

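>>> {"api": "arm_command", "payload": {
  "deltas": [
    {"claw": 255, "dx": 0, "dy": 0, "dz": 0, "twist": -0.9},
    {"claw": 255, "dx": 0, "dy": 0, "dz": 0, "twist": -0.9},
    {"claw": 255, "dx": 0, "dy": 0, "dz": 0, "twist": -0.9},
    {"claw": 255, "dx": 0, "dy": 0, "dz": 0, "twist": -0.9},
    {"claw": 255, "dx": 0, "dy": 0, "dz": 0, "twist": -0.9},
    {"claw": 255, "dx": 0, "dy": 0, "dz": 0, "twist": -0.9},
    {"claw": 255, "dx": 0, "dy": 0, "dz": 0, "twist": -0.9},
    {"claw": 255, "dx": 0, "dy": 0, "dz": 0, "twist": -0.9},
    {"claw": 255, "dx": 0, "dy": 0, "dz": 0, "twist": -0.9},
    {"claw": 255, "dx": 0, "dy": 0, "dz": 0, "twist": -0.9}
  ]
}}

```text
t: 65.5
eef_pos: [418.4, 82.1, 50.7]
ee_rot: [0.744, 1.438, -0.744]
wrist_force: [-0.0, 1.1, 3.2]
opening: 63.7
```

>>> {"api": "arm_command", "payload": {
  "deltas": [
    {"claw": 255, "dx": 0, "dy": 0, "dz": 0, "twist": -0.9},
    {"claw": 255, "dx": 0, "dy": 0, "dz": 0, "twist": -0.9},
    {"claw": 255, "dx": 0, "dy": 0, "dz": 0, "twist": -0.9},
    {"claw": 255, "dx": 0, "dy": 0, "dz": 0, "twist": -0.9},
    {"claw": 255, "dx": 0, "dy": 0, "dz": 0, "twist": -0.9},
    {"claw": 255, "dx": 0, "dy": 0, "dz": 0, "twist": -0.9},
    {"claw": 255, "dx": 0, "dy": 0, "dz": 0, "twist": -0.9},
    {"claw": 255, "dx": 0, "dy": 0, "dz": 0, "twist": -0.9},
    {"claw": 255, "dx": 0, "dy": 0, "dz": 0, "twist": -0.9}
  ]
}}

```text
t: 66.4
eef_pos: [417.7, 81.6, 50.7]
ee_rot: [1.273, 1.165, -1.277]
wrist_force: [-1.8, -1.5, 5.9]
opening: 63.6
```

```bash
python3 -c "
from h import *
st()
p,d=snap('side');crop(p,160,160,360,320,'d6')
"
```

```text
t 66.4 eef [417.7  81.6  50.7] q [ 1.900e-02 -2.580e-01  2.217e+00 -2.000e-03  1.184e+00  1.090e-01] op 63.6 F [-1.8 -1.5  5.9] M [-0.14  0.55  0.13] yax deg -5.1
```

View pics/d6.png

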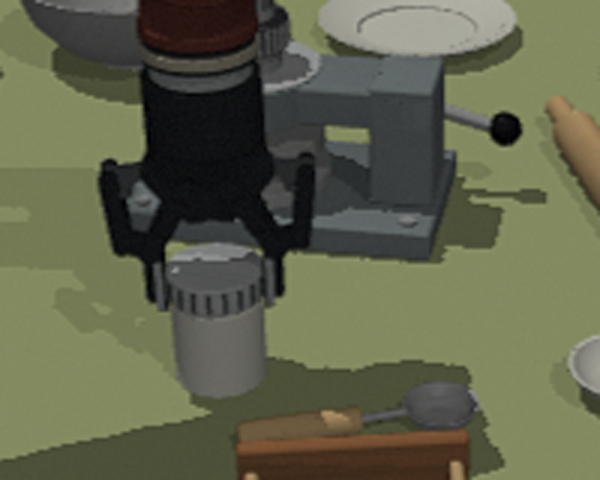

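>>> {"api": "arm_command", "payload": {
  "deltas": [
    {"claw": 255, "dx": 0, "dy": 0, "dz": 0.4, "twist": 0},
    {"claw": 255, "dx": 0, "dy": 0, "dz": 0.7, "twist": 0},
    {"claw": 255, "dx": 0, "dy": 0, "dz": 0.8, "twist": 0},
    {"claw": 255, "dx": 0, "dy": 0, "dz": 0.8, "twist": 0},
    {"claw": 255, "dx": 0, "dy": 0, "dz": 0.8, "twist": 0},
    {"claw": 255, "dx": 0, "dy": 0, "dz": 0.8, "twist": 0},
    {"claw": 255, "dx": 0, "dy": 0, "dz": 0.8, "twist": 0},
    {"claw": 255, "dx": 0.1, "dy": -0.4, "dz": 0.1, "twist": 0},
    {"claw": 255, "dx": 0.2, "dy": -0.8, "dz": 0, "twist": 0},
    {"claw": 255, "dx": 0.2, "dy": -0.8, "dz": 0, "twist": 0}
  ]
}}

```text
t: 67.45
eef_pos: [429.5, 31.3, 178.7]
ee_rot: [1.27, 1.169, -1.274]
wrist_force: [0.4, -0.3, -5.2]
opening: 63.4
```

>>> {"api": "arm_command", "payload": {
  "deltas": [
    {"claw": 255, "dx": 0.2, "dy": -0.9, "dz": 0, "twist": 0},
    {"claw": 255, "dx": 0.2, "dy": -0.9, "dz": 0, "twist": 0},
    {"claw": 255, "dx": 0.2, "dy": -0.9, "dz": 0, "twist": 0},
    {"claw": 255, "dx": 0.2, "dy": -0.9, "dz": 0, "twist": 0},
    {"claw": 255, "dx": 0.2, "dy": -0.9, "dz": 0, "twist": 0},
    {"claw": 255, "dx": 0.2, "dy": -0.9, "dz": 0, "twist": 0},
    {"claw": 255, "dx": 0.2, "dy": -0.9, "dz": 0, "twist": 0},
    {"claw": 255, "dx": 0.2, "dy": -0.9, "dz": 0, "twist": 0},
    {"claw": 255, "dx": 0.18, "dy": -0.9, "dz": 0, "twist": 0},
    {"claw": 255, "dx": 0, "dy": -0.75, "dz": 0, "twist": 0}
  ]
}}

```text
t: 68.45
eef_pos: [473.7, -190.4, 178.1]
ee_rot: [1.272, 1.17, -1.275]
wrist_force: [0.9, 0.8, -4.9]
opening: 63.3
```

>>> {"api": "arm_command", "payload": {
  "deltas": [
    {"claw": 255, "dx": 0, "dy": 0, "dz": 0, "twist": 0},
    {"claw": 255, "dx": 0, "dy": 0, "dz": 0, "twist": 0}
  ]
}}

```text
t: 68.65
eef_pos: [473.7, -189.1, 178.4]
ee_rot: [1.273, 1.17, -1.275]
wrist_force: [-0.5, 0.0, -5.4]
opening: 63.3
```

```bash
python3 -c "
from h import *
st()
p,d=snap('side');crop(p,160,230,360,390,'d7')
"
```

```text
t 68.65 eef [ 473.7 -189.1  178.4] q [-0.526 -0.187  1.929 -0.     1.403 -0.438] op 63.3 F [-0.5  0.  -5.4] M [-0.01 -0.02  0.01] yax deg -5.0
```

View pics/d7.png

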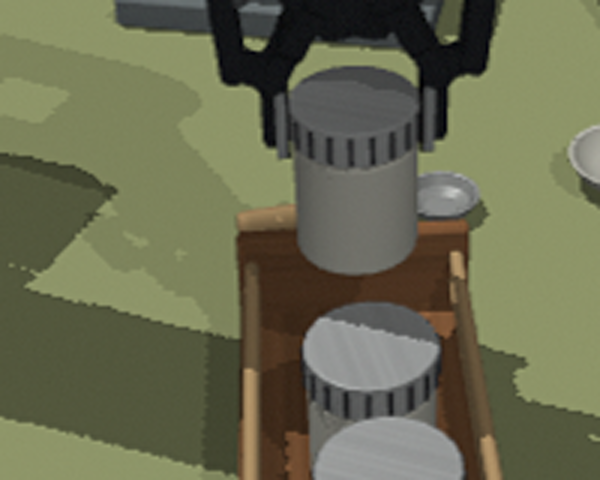

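>>> {"api": "arm_command", "payload": {
  "deltas": [
    {"claw": 255, "dx": 0, "dy": 0, "dz": -0.5, "twist": 0.8},
    {"claw": 255, "dx": 0, "dy": 0, "dz": -0.6, "twist": 0.8},
    {"claw": 255, "dx": 0, "dy": 0, "dz": -0.6, "twist": 0.8},
    {"claw": 255, "dx": 0, "dy": 0, "dz": -0.6, "twist": 0.8},
    {"claw": 255, "dx": 0, "dy": 0, "dz": -0.6, "twist": 0.8},
    {"claw": 255, "dx": 0, "dy": 0, "dz": -0.4, "twist": 0},
    {"claw": 255, "dx": 0, "dy": 0, "dz": -0.2, "twist": 0},
    {"claw": 255, "dx": 0, "dy": 0, "dz": 0, "twist": 0},
    {"claw": 255, "dx": 0, "dy": 0, "dz": 0, "twist": 0}
  ]
}}

```text
t: 69.6
eef_pos: [475.3, -189.0, 93.5]
ee_rot: [1.014, 1.321, -1.014]
wrist_force: [0.9, 1.2, -4.8]
opening: 63.8
```

>>> {"api": "arm_command", "payload": {
  "deltas": [
    {"claw": 255, "dx": 0, "dy": 0, "dz": -0.04, "twist": 0},
    {"claw": 255, "dx": 0, "dy": 0, "dz": 0, "twist": 0}
  ]
}}

```text
t: 69.8
eef_pos: [475.3, -189.1, 92.6]
ee_rot: [1.014, 1.321, -1.014]
wrist_force: [-0.4, 0.3, -5.3]
opening: 63.4
```

>>> {"api": "arm_command", "payload": {
  "deltas": [
    {"claw": 255, "dx": 0, "dy": 0, "dz": -0.05, "twist": 0},
    {"claw": 255, "dx": 0, "dy": 0, "dz": 0, "twist": 0}
  ]
}}

```text
t: 70.0
eef_pos: [475.1, -189.1, 91.0]
ee_rot: [1.014, 1.321, -1.014]
wrist_force: [0.9, 0.0, -4.2]
opening: 63.5
```

>>> {"api": "arm_command", "payload": {
  "deltas": [
    {"claw": 255, "dx": 0, "dy": 0, "dz": -0.03, "twist": 0},
    {"claw": 255, "dx": 0, "dy": 0, "dz": 0, "twist": 0}
  ]
}}

```text
t: 70.2
eef_pos: [475.4, -189.1, 90.8]
ee_rot: [1.014, 1.321, -1.013]
wrist_force: [-1.3, 1.1, 0.1]
opening: 63.3
```

>>> {"api": "arm_command", "payload": {
  "deltas": [
    {"claw": 255, "dx": 0, "dy": 0, "dz": -0.02, "twist": -0.8},
    {"claw": 255, "dx": 0, "dy": 0, "dz": 0, "twist": -0.8},
    {"claw": 255, "dx": 0, "dy": 0, "dz": 0, "twist": -0.8},
    {"claw": 255, "dx": 0, "dy": 0, "dz": 0, "twist": -0.8},
    {"claw": 255, "dx": 0, "dy": 0, "dz": 0, "twist": -0.8},
    {"claw": 255, "dx": 0, "dy": 0, "dz": 0, "twist": -0.8},
    {"claw": 255, "dx": 0, "dy": 0, "dz": 0, "twist": -0.8},
    {"claw": 255, "dx": 0, "dy": 0, "dz": 0, "twist": -0.8},
    {"claw": 255, "dx": 0, "dy": 0, "dz": 0, "twist": -0.8}
  ]
}}

```text
t: 71.1
eef_pos: [475.0, -189.7, 90.7]
ee_rot: [1.474, 1.011, -1.476]
wrist_force: [-3.2, -0.7, 2.8]
opening: 63.8
```

```bash
python3 -c "
from h import *
st()
p,d=snap('side');crop(p,160,230,360,390,'d8')
"
```

```text
t 71.1 eef [ 475.  -189.7   90.7] q [-0.525 -0.09   1.997 -0.002  1.234 -0.156] op 63.8 F [-3.2 -0.7  2.8] M [-0.04  0.76  0.1 ] yax deg -21.1
```

View pics/d8.png

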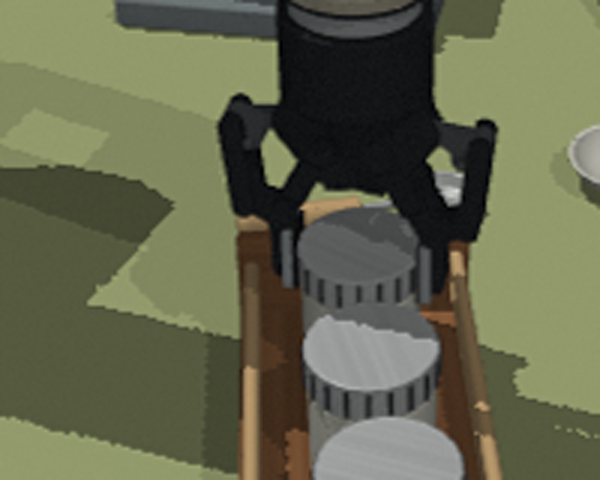

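>>> {"api": "arm_command", "payload": {
  "deltas": [
    {"claw": 0, "dx": 0, "dy": 0, "dz": 0, "twist": 0},
    {"claw": 0, "dx": 0, "dy": 0, "dz": 0, "twist": 0},
    {"claw": 0, "dx": 0, "dy": 0, "dz": 0, "twist": 0},
    {"claw": 0, "dx": 0, "dy": 0, "dz": 0, "twist": 0},
    {"claw": 0, "dx": 0, "dy": 0, "dz": 0.6, "twist": 0},
    {"claw": 0, "dx": 0, "dy": 0, "dz": 0.8, "twist": 0},
    {"claw": 0, "dx": 0, "dy": 0, "dz": 0.8, "twist": 0.2},
    {"claw": 0, "dx": -0.1, "dy": -0.6, "dz": 0.2, "twist": 1},
    {"claw": 0, "dx": -0.1, "dy": -0.8, "dz": 0, "twist": 1},
    {"claw": 0, "dx": -0.1, "dy": -0.8, "dz": 0, "twist": 1}
  ]
}}

```text
t: 72.15
eef_pos: [468.0, -244.7, 151.4]
ee_rot: [1.269, 1.167, -1.268]
wrist_force: [-0.4, -0.6, 0.1]
opening: 85.2
```

>>> {"api": "arm_command", "payload": {
  "deltas": [
    {"claw": 0, "dx": 0, "dy": -0.8, "dz": 0, "twist": 1},
    {"claw": 0, "dx": 0, "dy": -0.2, "dz": 0, "twist": 1},
    {"claw": 0, "dx": 0, "dy": 0, "dz": 0, "twist": 1},
    {"claw": 0, "dx": 0, "dy": 0, "dz": 0, "twist": 1},
    {"claw": 0, "dx": 0, "dy": 0, "dz": 0, "twist": 1},
    {"claw": 0, "dx": 0, "dy": 0, "dz": 0, "twist": 1},
    {"claw": 0, "dx": 0, "dy": 0, "dz": 0, "twist": 0}
  ]
}}

```text
t: 72.85
eef_pos: [467.7, -269.1, 150.6]
ee_rot: [0.881, 1.383, -0.882]
wrist_force: [-0.2, -0.4, 0.2]
opening: 85.2
```

```bash
python3 -c "
from h import *
st()
p,d=snap('side');crop(p,160,230,360,390,'e1')
p,d=snap('top','top30')
"
```

```text
t 72.85 eef [ 467.7 -269.1  150.6] q [-0.66  -0.09   1.889  0.     1.34  -1.097] op 85.2 F [-0.2 -0.4  0.2] M [-0.05  0.03 -0.04] yax deg 25.0
```

View pics/e1.png

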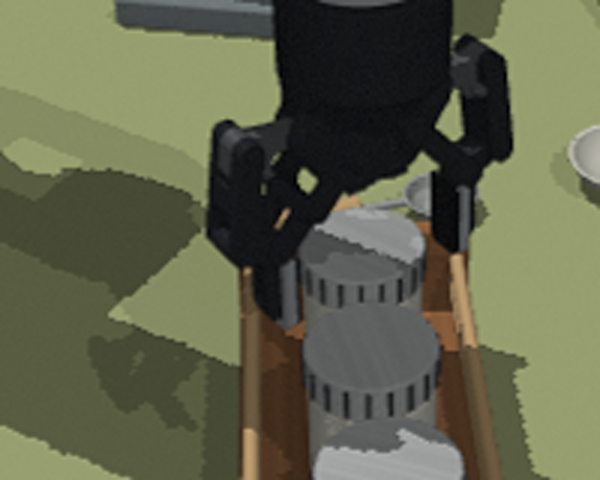

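View pics/top30.png

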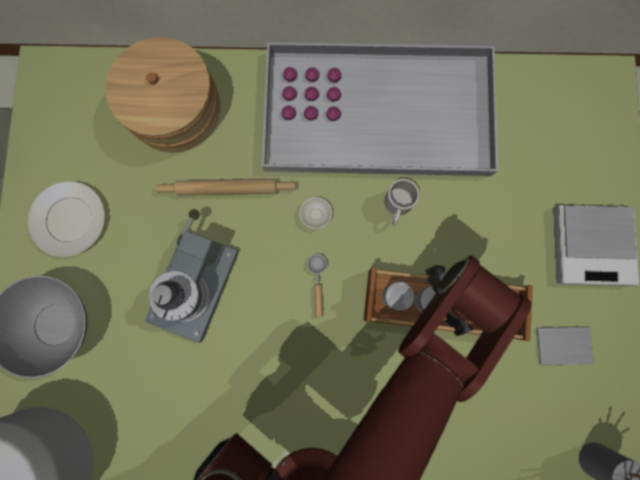

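>>> {"api": "arm_command", "payload": {
  "deltas": [
    {"claw": 0, "dx": 0, "dy": 0, "dz": -0.6, "twist": 0},
    {"claw": 0, "dx": 0, "dy": 0, "dz": -0.6, "twist": 0},
    {"claw": 0, "dx": 0, "dy": 0, "dz": -0.6, "twist": 0},
    {"claw": 0, "dx": 0, "dy": 0, "dz": -0.4, "twist": 0},
    {"claw": 0, "dx": 0, "dy": 0, "dz": -0.2, "twist": 0},
    {"claw": 0, "dx": 0, "dy": 0, "dz": 0, "twist": 0},
    {"claw": 0, "dx": 0, "dy": 0, "dz": 0, "twist": 0}
  ]
}}

```text
t: 73.65
eef_pos: [467.6, -269.1, 89.7]
ee_rot: [0.882, 1.384, -0.882]
wrist_force: [0.0, -0.6, 0.2]
opening: 85.4
```

>>> {"api": "arm_command", "payload": {
  "deltas": [
    {"claw": 255, "dx": 0, "dy": 0, "dz": 0, "twist": 0},
    {"claw": 255, "dx": 0, "dy": 0, "dz": 0, "twist": 0},
    {"claw": 255, "dx": 0, "dy": 0, "dz": 0, "twist": 0},
    {"claw": 255, "dx": 0, "dy": 0, "dz": 0, "twist": 0},
    {"claw": 255, "dx": 0, "dy": 0, "dz": 0, "twist": 0}
  ]
}}

```text
t: 74.15
eef_pos: [468.4, -269.3, 90.8]
ee_rot: [0.882, 1.382, -0.881]
wrist_force: [1.8, 1.6, 5.5]
opening: 63.5
```

>>> {"api": "arm_command", "payload": {
  "deltas": [
    {"claw": 255, "dx": 0, "dy": 0, "dz": 0, "twist": -0.8},
    {"claw": 255, "dx": 0, "dy": 0, "dz": 0, "twist": -0.8},
    {"claw": 255, "dx": 0, "dy": 0, "dz": 0, "twist": -0.8},
    {"claw": 255, "dx": 0, "dy": 0, "dz": 0, "twist": -0.8},
    {"claw": 255, "dx": 0, "dy": 0, "dz": 0, "twist": -0.8},
    {"claw": 255, "dx": 0, "dy": 0, "dz": 0, "twist": -0.8},
    {"claw": 255, "dx": 0, "dy": 0, "dz": 0, "twist": -0.8},
    {"claw": 255, "dx": 0, "dy": 0, "dz": 0, "twist": -0.8},
    {"claw": 255, "dx": 0, "dy": 0, "dz": 0, "twist": -0.8},
    {"claw": 255, "dx": 0, "dy": 0, "dz": 0, "twist": -0.8}
  ]
}}

```text
t: 75.15
eef_pos: [466.5, -270.2, 90.5]
ee_rot: [1.397, 1.072, -1.404]
wrist_force: [-5.2, -1.0, 8.1]
opening: 63.0
```

```bash
python3 -c "
from h import *
st()
p,d=snap('side');crop(p,160,230,360,390,'e2')
"
```

```text
t 75.15 eef [ 466.5 -270.2   90.5] q [-0.661 -0.021  1.931 -0.004  1.232 -0.396] op 63.0 F [-5.2 -1.   8.1] M [-0.21  0.96  0.16] yax deg -15.1
```

View pics/e2.png

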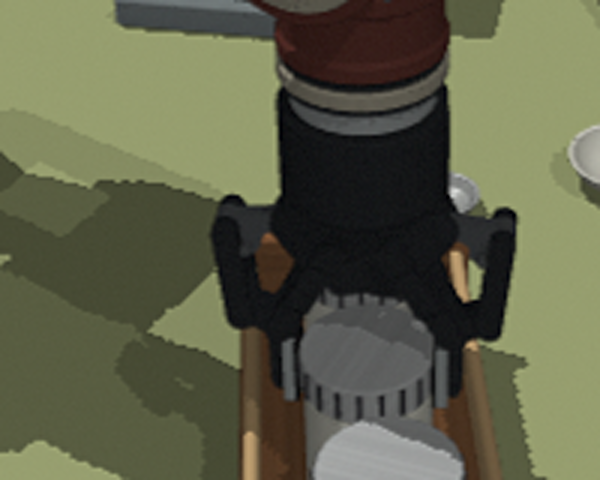

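>>> {"api": "arm_command", "payload": {
  "deltas": [
    {"claw": 0, "dx": 0, "dy": 0, "dz": 0, "twist": 0},
    {"claw": 0, "dx": 0, "dy": 0, "dz": 0, "twist": 0},
    {"claw": 0, "dx": 0, "dy": 0, "dz": 0, "twist": 0},
    {"claw": 0, "dx": 0, "dy": 0, "dz": 0, "twist": 0},
    {"claw": 0, "dx": 0, "dy": 0, "dz": 0.6, "twist": 0},
    {"claw": 0, "dx": 0, "dy": 0, "dz": 0.8, "twist": 0},
    {"claw": 0, "dx": 0, "dy": 0, "dz": 0.8, "twist": 0.5},
    {"claw": 0, "dx": -0.1, "dy": -0.6, "dz": 0.2, "twist": 1},
    {"claw": 0, "dx": -0.1, "dy": -0.8, "dz": 0, "twist": 1},
    {"claw": 0, "dx": 0, "dy": -0.8, "dz": 0, "twist": 1}
  ]
}}

```text
t: 76.2
eef_pos: [462.8, -324.7, 151.4]
ee_rot: [1.173, 1.229, -1.173]
wrist_force: [-0.0, -0.4, 0.1]
opening: 85.1
```

>>> {"api": "arm_command", "payload": {
  "deltas": [
    {"claw": 0, "dx": 0, "dy": -0.8, "dz": 0, "twist": 1},
    {"claw": 0, "dx": 0, "dy": -0.3, "dz": 0, "twist": 1},
    {"claw": 0, "dx": 0, "dy": 0, "dz": 0, "twist": 1},
    {"claw": 0, "dx": 0, "dy": 0, "dz": 0, "twist": 1},
    {"claw": 0, "dx": 0, "dy": 0, "dz": 0, "twist": 0.5},
    {"claw": 0, "dx": 0, "dy": 0, "dz": 0, "twist": 0}
  ]
}}

```text
t: 76.8
eef_pos: [462.7, -351.6, 150.6]
ee_rot: [0.881, 1.384, -0.882]
wrist_force: [-0.6, 0.2, 0.6]
opening: 85.5
```

>>> {"api": "arm_command", "payload": {
  "deltas": [
    {"claw": 0, "dx": 0, "dy": 0, "dz": -0.6, "twist": 0},
    {"claw": 0, "dx": 0, "dy": 0, "dz": -0.6, "twist": 0},
    {"claw": 0, "dx": 0, "dy": 0, "dz": -0.6, "twist": 0},
    {"claw": 0, "dx": 0, "dy": 0, "dz": -0.4, "twist": 0},
    {"claw": 0, "dx": 0, "dy": 0, "dz": -0.2, "twist": 0},
    {"claw": 0, "dx": 0, "dy": 0, "dz": 0, "twist": 0},
    {"claw": 0, "dx": 0, "dy": 0, "dz": 0, "twist": 0}
  ]
}}

```text
t: 77.5
eef_pos: [462.6, -351.6, 89.7]
ee_rot: [0.882, 1.384, -0.882]
wrist_force: [0.1, -0.1, 0.4]
opening: 85.2
```

>>> {"api": "arm_command", "payload": {
  "deltas": [
    {"claw": 255, "dx": 0, "dy": 0, "dz": 0, "twist": 0},
    {"claw": 255, "dx": 0, "dy": 0, "dz": 0, "twist": 0},
    {"claw": 255, "dx": 0, "dy": 0, "dz": 0, "twist": 0},
    {"claw": 255, "dx": 0, "dy": 0, "dz": 0, "twist": 0},
    {"claw": 255, "dx": 0, "dy": 0, "dz": 0, "twist": 0}
  ]
}}

```text
t: 78.0
eef_pos: [463.3, -351.9, 90.8]
ee_rot: [0.881, 1.382, -0.881]
wrist_force: [2.3, 0.8, 5.8]
opening: 63.7
```

>>> {"api": "arm_command", "payload": {
  "deltas": [
    {"claw": 255, "dx": 0, "dy": 0, "dz": 0, "twist": -0.8},
    {"claw": 255, "dx": 0, "dy": 0, "dz": 0, "twist": -0.8},
    {"claw": 255, "dx": 0, "dy": 0, "dz": 0, "twist": -0.8},
    {"claw": 255, "dx": 0, "dy": 0, "dz": 0, "twist": -0.8},
    {"claw": 255, "dx": 0, "dy": 0, "dz": 0, "twist": -0.8},
    {"claw": 255, "dx": 0, "dy": 0, "dz": 0, "twist": -0.8},
    {"claw": 255, "dx": 0, "dy": 0, "dz": 0, "twist": -0.8},
    {"claw": 255, "dx": 0, "dy": 0, "dz": 0, "twist": -0.8},
    {"claw": 255, "dx": 0, "dy": 0, "dz": 0, "twist": -0.8},
    {"claw": 255, "dx": 0, "dy": 0, "dz": 0, "twist": -0.8}
  ]
}}

```text
t: 79.0
eef_pos: [461.4, -352.9, 90.6]
ee_rot: [1.397, 1.072, -1.404]
wrist_force: [-4.3, -1.3, 6.7]
opening: 63.4
```

```bash
python3 -c "
from h import *
st()
p,d=snap('side');crop(p,180,270,380,430,'e3')
"
```

```text
t 79.0 eef [ 461.4 -352.9   90.6] q [-0.779  0.076  1.832 -0.004  1.233 -0.514] op 63.4 F [-4.3 -1.3  6.7] M [-0.22  1.01  0.15] yax deg -15.1
```

View pics/e3.png

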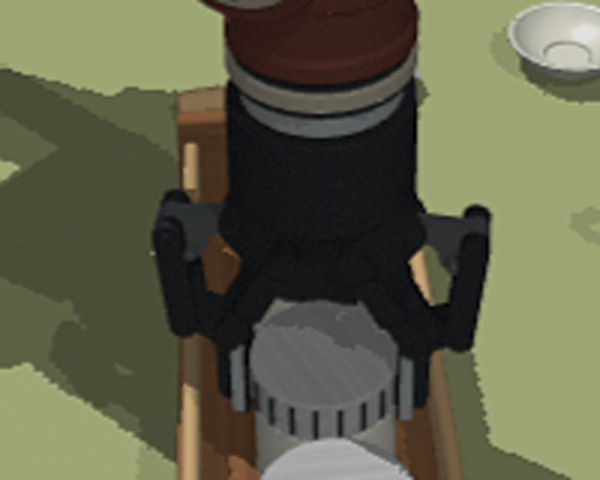

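Same for jar A at (453.7, −432).

>>> {"api": "arm_command", "payload": {
  "deltas": [
    {"claw": 0, "dx": 0, "dy": 0, "dz": 0, "twist": 0},
    {"claw": 0, "dx": 0, "dy": 0, "dz": 0, "twist": 0},
    {"claw": 0, "dx": 0, "dy": 0, "dz": 0, "twist": 0},
    {"claw": 0, "dx": 0, "dy": 0, "dz": 0, "twist": 0},
    {"claw": 0, "dx": 0, "dy": 0, "dz": 0.6, "twist": 0},
    {"claw": 0, "dx": 0, "dy": 0, "dz": 0.8, "twist": 0},
    {"claw": 0, "dx": 0, "dy": 0, "dz": 0.8, "twist": 0.5},
    {"claw": 0, "dx": -0.2, "dy": -0.6, "dz": 0.2, "twist": 1},
    {"claw": 0, "dx": -0.16, "dy": -0.8, "dz": 0, "twist": 1},
    {"claw": 0, "dx": 0, "dy": -0.8, "dz": 0, "twist": 1}
  ]
}}

```text
t: 80.05
eef_pos: [453.6, -407.3, 151.4]
ee_rot: [1.173, 1.229, -1.173]
wrist_force: [-0.5, -0.5, 0.4]
opening: 85.5
```

>>> {"api": "arm_command", "payload": {
  "deltas": [
    {"claw": 0, "dx": 0, "dy": -0.8, "dz": 0, "twist": 1},
    {"claw": 0, "dx": 0, "dy": -0.2, "dz": 0, "twist": 1},
    {"claw": 0, "dx": 0, "dy": 0, "dz": 0, "twist": 1},
    {"claw": 0, "dx": 0, "dy": 0, "dz": 0, "twist": 1},
    {"claw": 0, "dx": 0, "dy": 0, "dz": 0, "twist": 0.5},
    {"claw": 0, "dx": 0, "dy": 0, "dz": 0, "twist": 0}
  ]
}}

```text
t: 80.65
eef_pos: [453.6, -431.6, 150.6]
ee_rot: [0.881, 1.384, -0.882]
wrist_force: [0.7, 0.6, -1.2]
opening: 85.4
```

>>> {"api": "arm_command", "payload": {
  "deltas": [
    {"claw": 0, "dx": 0, "dy": 0, "dz": -0.6, "twist": 0},
    {"claw": 0, "dx": 0, "dy": 0, "dz": -0.6, "twist": 0},
    {"claw": 0, "dx": 0, "dy": 0, "dz": -0.6, "twist": 0},
    {"claw": 0, "dx": 0, "dy": 0, "dz": -0.4, "twist": 0},
    {"claw": 0, "dx": 0, "dy": 0, "dz": -0.2, "twist": 0},
    {"claw": 0, "dx": 0, "dy": 0, "dz": 0, "twist": 0},
    {"claw": 0, "dx": 0, "dy": 0, "dz": 0, "twist": 0}
  ]
}}

```text
t: 81.35
eef_pos: [453.6, -431.6, 89.7]
ee_rot: [0.881, 1.384, -0.882]
wrist_force: [0.1, 0.2, -0.3]
opening: 85.1
```

>>> {"api": "arm_command", "payload": {
  "deltas": [
    {"claw": 255, "dx": 0, "dy": 0, "dz": 0, "twist": 0},
    {"claw": 255, "dx": 0, "dy": 0, "dz": 0, "twist": 0},
    {"claw": 255, "dx": 0, "dy": 0, "dz": 0, "twist": 0},
    {"claw": 255, "dx": 0, "dy": 0, "dz": 0, "twist": 0},
    {"claw": 255, "dx": 0, "dy": 0, "dz": 0, "twist": 0}
  ]
}}

```text
t: 81.85
eef_pos: [454.2, -431.9, 90.8]
ee_rot: [0.881, 1.382, -0.882]
wrist_force: [2.2, 1.0, 6.1]
opening: 63.6
```

>>> {"api": "arm_command", "payload": {
  "deltas": [
    {"claw": 255, "dx": 0, "dy": 0, "dz": 0, "twist": -0.8},
    {"claw": 255, "dx": 0, "dy": 0, "dz": 0, "twist": -0.8},
    {"claw": 255, "dx": 0, "dy": 0, "dz": 0, "twist": -0.8},
    {"claw": 255, "dx": 0, "dy": 0, "dz": 0, "twist": -0.8},
    {"claw": 255, "dx": 0, "dy": 0, "dz": 0, "twist": -0.8},
    {"claw": 255, "dx": 0, "dy": 0, "dz": 0, "twist": -0.8},
    {"claw": 255, "dx": 0, "dy": 0, "dz": 0, "twist": -0.8},
    {"claw": 255, "dx": 0, "dy": 0, "dz": 0, "twist": -0.8},
    {"claw": 255, "dx": 0, "dy": 0, "dz": 0, "twist": -0.8},
    {"claw": 255, "dx": 0, "dy": 0, "dz": 0, "twist": -0.8}
  ]
}}

```text
t: 82.85
eef_pos: [453.5, -432.3, 90.8]
ee_rot: [1.4, 1.071, -1.401]
wrist_force: [-0.1, -0.1, 6.8]
opening: 63.3
```

```bash
python3 -c "
from h import *
st()
p,d=snap('side');crop(p,180,300,380,460,'e4')
"
```

```text
t 82.85 eef [ 453.5 -432.3   90.8] q [-8.800e-01  1.760e-01  1.721e+00 -1.000e-03  1.242e+00 -6.150e-01] op 63.3 F [-0.1 -0.1  6.8] M [0.01 0.18 0.07] yax deg -15.1
```

View pics/e4.png

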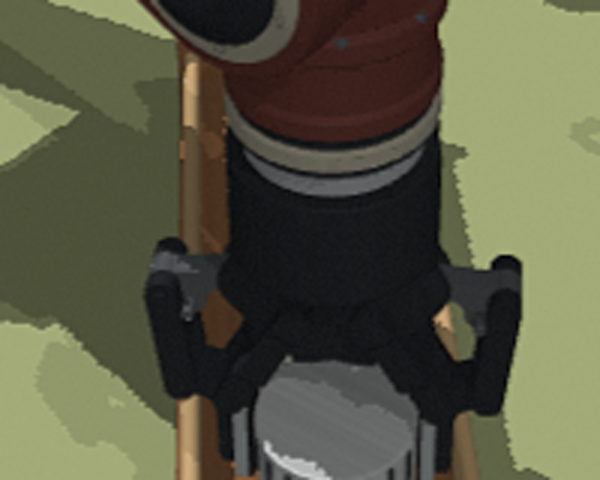

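>>> {"api": "arm_command", "payload": {
  "deltas": [
    {"claw": 0, "dx": 0, "dy": 0, "dz": 0, "twist": 0},
    {"claw": 0, "dx": 0, "dy": 0, "dz": 0, "twist": 0},
    {"claw": 0, "dx": 0, "dy": 0, "dz": 0, "twist": 0},
    {"claw": 0, "dx": 0, "dy": 0, "dz": 0, "twist": 0},
    {"claw": 0, "dx": 0, "dy": 0, "dz": 0.6, "twist": 0},
    {"claw": 0, "dx": 0, "dy": 0, "dz": 0.8, "twist": 0},
    {"claw": 0, "dx": 0, "dy": 0, "dz": 0.9, "twist": 0},
    {"claw": 0, "dx": 0, "dy": 0, "dz": 0.9, "twist": 0},
    {"claw": 0, "dx": 0, "dy": 0, "dz": 0.9, "twist": 0},
    {"claw": 0, "dx": -0.4, "dy": -0.3, "dz": 0.9, "twist": 0}
  ]
}}

```text
t: 83.9
eef_pos: [444.1, -438.4, 216.7]
ee_rot: [1.398, 1.074, -1.397]
wrist_force: [-0.1, -1.0, -0.1]
opening: 85.2
```

>>> {"api": "arm_command", "payload": {
  "deltas": [
    {"claw": 0, "dx": -0.8, "dy": -0.5, "dz": 0, "twist": 0},
    {"claw": 0, "dx": -0.8, "dy": -0.5, "dz": 0, "twist": 0},
    {"claw": 0, "dx": -0.8, "dy": -0.5, "dz": 0, "twist": 0},
    {"claw": 0, "dx": -0.8, "dy": -0.5, "dz": 0, "twist": 0},
    {"claw": 0, "dx": -0.8, "dy": -0.5, "dz": 0, "twist": 0},
    {"claw": 0, "dx": -0.8, "dy": -0.5, "dz": 0, "twist": 0},
    {"claw": 0, "dx": -0.8, "dy": -0.5, "dz": 0, "twist": 0},
    {"claw": 0, "dx": -0.8, "dy": -0.5, "dz": 0, "twist": 0},
    {"claw": 0, "dx": -0.8, "dy": -0.5, "dz": 0, "twist": 0},
    {"claw": 0, "dx": 0, "dy": 0, "dz": 0, "twist": 0}
  ]
}}

```text
t: 84.9
eef_pos: [261.4, -552.8, 215.7]
ee_rot: [1.4, 1.071, -1.402]
wrist_force: [0.5, 0.2, -0.4]
opening: 85.3
```

```bash
python3 - <<'E'
from fine import *
st()
p,d=snap("top","top40");p2,d2=snap("side","side40"); crop(p,140,265,200,325,'p40t'); crop(p2,200,130,290,200,'p40s')
P=cloud("top",d); c0=np.array([464,-311.5]);u=np.array([.092,.9957]);v=np.array([.9957,-.092])
m=(P[...,2]>120)&(P[...,2]<132)&(d>0)&(P[...,1]<-150)&(P[...,1]>-500)&(P[...,0]<560)&(P[...,0]>380)
n,l,s,c=cv2.connectedComponentsWithStats(m.astype(np.uint8))
for i in range(1,n):
    if s[i,4]>50:
        q=P[l==i]; r=q.mean(0)[:2]-c0; A=np.c_[q[:,:2]-q[:,:2].mean(0),np.ones(len(q))]; k=np.linalg.lstsq(A,q[:,2],rcond=None)[0]
        print("rack",s[i,4],q.mean(0).round(1),"local",(r@v).round(1),(r@u).round(1),"tilt",k[:2].round(3))
g=p.astype(float).sum(2)
for cc in((466,328),(466,329),(465,329.5)):
    print(radial(g,"top",cc,123,38,55,135,185)[1],radial(g,"top",cc,194,6,18,130,240)[1])
E
```

```text
t 84.9 eef [ 261.4 -552.8  215.7] q [-1.250e+00  2.900e-02  1.662e+00 -1.000e-03  1.449e+00 -9.860e-01] op 85.3 F [ 0.5  0.2 -0.4] M [ 0.02 -0.03  0.03] yax deg -15.1
rack 656 [ 477.5 -188.5  127.4] local 2.1 123.7 tilt [-0.002 -0.003]
rack 671 [ 469.1 -268.3  127.1] local 1.1 43.5 tilt [ 0.01 -0.01]
rack 684 [ 464.6 -349.7  127.2] local 4.1 -37.9 tilt [ 0.004 -0.006]
rack 683 [ 455.4 -429.1  127.1] local 2.3 -117.9 tilt [-0.    -0.007]
159.67839986104053 159.78208468428477
160.86398995963154 164.16927406249488
161.06383882569517 165.3446868293943
```

View pics/top40.png

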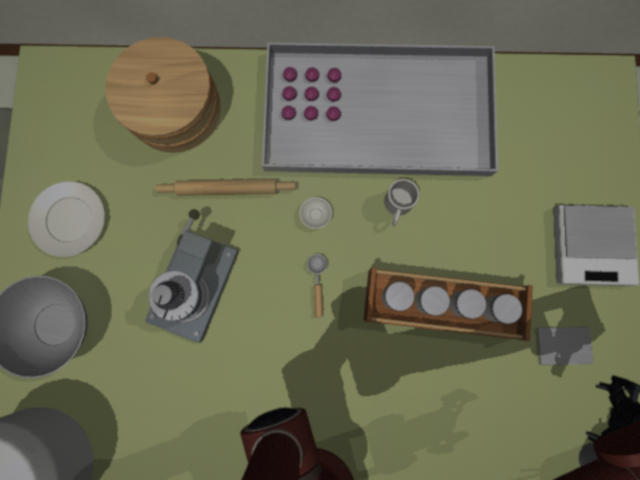

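View pics/side40.png

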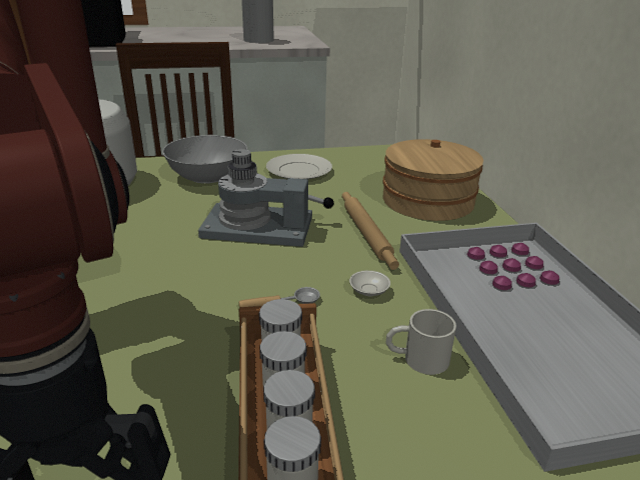

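View pics/p40t.png

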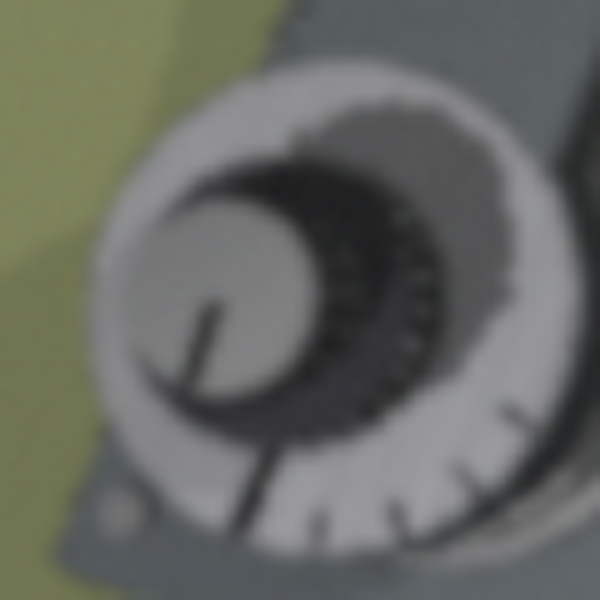

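Jars all sit upright and within limits. The line's angle estimate still spreads over 0 to 5°, so I'll refine it before deciding whether to trim it.

```bash
python3 - <<'E'
from fine import *
from scipy.optimize import least_squares
def edge_circle(g,n,r,z,c0,arcs,span=5):
    th=np.radians(np.concatenate([np.arange(a,b,3) for a,b in arcs])); s=np.arange(-span,span+.01,.25)
    c=np.array(c0,float)
    for it in range(6):
        rad=[];ok=[]
        for t in th:
            I=samp(g,n,np.stack([c[0]+(r+s)*np.cos(t),c[1]+(r+s)*np.sin(t),0*s+z],1)); dI=-np.gradient(I)
            w=np.clip(dI,0,None)**2; rad.append(r+(s*w).sum()/(w.sum()+1e-9)); ok.append(dI.max())
        rad=np.array(rad); ok=np.array(ok)>6
        X=np.stack([c[0]+rad*np.cos(th),c[1]+rad*np.sin(th)],1)[ok]
        f=least_squares(lambda p:np.hypot(X[:,0]-p[0],X[:,1]-p[1])-p[2],[*c,r],loss="soft_l1",f_scale=.3); c=f.x[:2]
    return f.x.round(2),ok.sum(),np.abs(f.fun).mean().round(2)
for f in("top0","top17","top40"):
    g=cv2.GaussianBlur(cv2.imread(f"pics/{f}.png").astype(np.float32).sum(2),(0,0),.6).astype(float)
    b=edge_circle(g,"top",21,194,(466,328.5),[(0,190),(235,360)] if f=="top0" else [(0,150),(178,360)],4)
    dl=edge_circle(g,"top",58,122,(466,329),[(60,345)],5)
    for nm,cb,cd in(("own",b[0][:2],dl[0][:2]),("barrel",b[0][:2],b[0][:2]),("dial",dl[0][:2],dl[0][:2])):
        m=radial(g,"top",cd,123,38,54,140,180)[1]; l=radial(g,"top",cb,194,7,17,140,235)[1]
        print(f,nm,b,dl,"mark",round(m,1),"line",round(l,1),"diff",round(l-m,1))
E
```

```text
top0 own (array([465.22, 328.03,  20.27]), np.int64(64), np.float64(0.18)) (array([465.88, 329.3 ,  56.82]), np.int64(51), np.float64(0.27)) mark 161.1 line 211.8 diff 50.7
top0 barrel (array([465.22, 328.03,  20.27]), np.int64(64), np.float64(0.18)) (array([465.88, 329.3 ,  56.82]), np.int64(51), np.float64(0.27)) mark 159.3 line 211.8 diff 52.5
top0 dial (array([465.22, 328.03,  20.27]), np.int64(64), np.float64(0.18)) (array([465.88, 329.3 ,  56.82]), np.int64(51), np.float64(0.27)) mark 161.1 line 214.4 diff 53.4
top17 own (array([465.31, 328.38,  20.14]), np.int64(36), np.float64(0.37)) (array([468.13, 331.2 ,  59.13]), np.int64(61), np.float64(0.89)) mark 164.1 line 160.3 diff -3.8
top17 barrel (array([465.31, 328.38,  20.14]), np.int64(36), np.float64(0.37)) (array([468.13, 331.2 ,  59.13]), np.int64(61), np.float64(0.89)) mark 159.7 line 160.3 diff 0.6
top17 dial (array([465.31, 328.38,  20.14]), np.int64(36), np.float64(0.37)) (array([468.13, 331.2 ,  59.13]), np.int64(61), np.float64(0.89)) mark 164.1 line 176.8 diff 12.7
top40 own (array([464.99, 328.54,  20.58]), np.int64(66), np.float64(0.11)) (array([465.87, 329.21,  56.75]), np.int64(51), np.float64(0.27)) mark 161.0 line 160.8 diff -0.2
top40 barrel (array([464.99, 328.54,  20.58]), np.int64(66), np.float64(0.11)) (array([465.87, 329.21,  56.75]), np.int64(51), np.float64(0.27)) mark 159.8 line 160.8 diff 1.0
top40 dial (array([464.99, 328.54,  20.58]), np.int64(66), np.float64(0.11)) (array([465.87, 329.21,  56.75]), np.int64(51), np.float64(0.27)) mark 161.0 line 164.9 diff 3.9
```

With each circle's own fitted centre, the line is 0.2° off the mark. That agrees with the starting 50.7° offset less the 50° turned. Handing in.

```bash
python3 -c "
from plant import manip
print(manip.close_job(), manip.observe()['t'])"
```

```text
the job is handed in; nothing more can be done
the job is handed in; nothing more can be done
```

I changed the press over to thin, tightened every cap and stood all four jars on the rack deck. I handed the job in at about 85 s; no verdict was reported.

**Press:** I slackened the lock ring about 55° (0.96 rad); in the side view the barrel's line did not move. I then turned the barrel 50° clockwise onto the long mark. I tightened the ring until the torque jumped to 0.45 N m, which means it had met its stop. The best final image fit puts the line 0.2° off the mark. Cruder fits read up to about 5° off, still inside the 6.9° allowed.

**Jars:** One jar was knocked about 45 mm aside during the run and I measured its place again before gripping it. Each cap was turned 81–86° clockwise on the table, more than the 74.5° a cap can be loose. Each got another 40° once on the rack, in case the grip had slipped. Cap tightness is judged from these turns and the torque, since it cannot be seen in the pictures.

**Last checks:** All four jars stand upright, within 5 mm of the rack's middle in depth and at −118, −38, +44 and +124 mm along its length. The dish, spoon, rolling pin and mug look unmoved, and the arm is clear of everything.

**Disagreement:** The fingertips appeared about 25 mm further back from the reported tool point than the description says, so I set grasp heights from the camera.

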